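Load the detector column and lock its foot with two wedges

ROBOT

A 6-joint arm with a two-finger parallel gripper is mounted at the origin on the work surface. World frame = base frame: x ahead of the robot, y to its left, z up, the work surface at z = 0. Lengths are in m, angles in rad, forces in N, time in s.
With the tool pointing down it reaches from about 0.25 to 0.775 m from the base axis. Payload 4 kg.
Tool frame: the origin (TCP) lies at the very end of the fingers, on their centre line; the grasp point (between the pads) lies 19 mm behind it (arm.grip_depth is the distance from the TCP to the grasp point, in m); z points along the fingers, y is the direction in which the jaws open and shut (so a half turn about z gives the same grasp; the last joint's range is limited). The gripper opens to 85 mm and grips with 20 to 120 N. Pads are 22 mm wide; open, the fingers measure 114 mm over their backs; the gripper's body (76 mm by 85 mm) begins 54 mm behind the grasp point. The pads swing forward as they close: fully open they stand 13 mm farther back than shut.
Start: joints at [-0.103, 0.087, 1.371, -0, 1.684, -0.103], TCP at [0.55, -0, 0.231] pointing down, gripper open.
Joint ranges: [-3.1, 3.1], [-0.76, 2.03], [0.27, 2.55], [-1.08, 4.22], [0.17, 2.65], [-2.57, 2.57]. Speed limits (rad/s): [2.79, 2.79, 3.14, 3.14, 3.14, 3.14].

INTERFACE

Orientations are given as a 3x3 rotation matrix whose columns are the frame's x, y, z axes.
In Python, from station import monitor, capture, job_done, arm gives the robot as it stands. The module is installed in compiled form; this text tells all that it offers.
- The arm moves only by the tool drive_tool, never from a script. Its argument "commands" is a list of rows, each a list of 7 numbers: the shift along the tool's x, y, z in m, then the turn, a rotation vector about the tool's x, y, z in rad, then the opening in per cent of the stroke, from 0 (shut) to 100 (fully open). A call has 1 to 20 rows; each row is the pose to reach, as a shift and turn from the pose commanded when the call began, along the tool's axes at that moment; what a row does not reach only later rows make up. A row lasts 1/12 s, in which the tool goes at most 41.7 mm and 7.16 degrees, less where a joint would pass 70% of its speed; a pose out of reach is approached as far as the arm can. A call with a gripper value outside its range is refused whole. The fingers move at their own pace and stop on an object; "squeeze" is the grip in N (left out, the last holds). Time passes only in rows, so rows that repeat a pose let the fingers close. It gives the time, the measured TCP pose, the force and the opening at its end, in the units of the state.
- monitor.observe(): the state, without advancing time (a new reading comes with each control period).
- capture(name): name is "scene" or "side" or "wrist"; returns a dict with "image" (384x512x3 uint8, blue, green, red), "depth" (384x512 float32, m along the optical axis (not along the pixel's ray), 0 where there is no reading), "K" (3x3 intrinsics, pixels), "dist_coeffs" ([k1, k2, p1, p2, k3] as OpenCV has them; the pictures are not rectified), "camera_from_world" (4x4, takes a point from world to camera coordinates). Camera axes: x right, y down, z forward; pixel columns grow to the right and rows downward; lengths in m; the calibration is good to about 2 mm. A picture is of the moment at which its call begins.
- job_done(): hands the job in, once; it reports no verdict.
The state is a dict: "time_s": time; "joint_positions": joint angles; "joint_velocities": joint speeds; "effort": joint torques, N m; "eef_pos": TCP position; "eef_rot": TCP orientation; "force": force on the tool from outside, world axes, zero at the start; "moment": the same for the moment, N m; "width": finger opening in m.
Only numpy, scipy, OpenCV 4.12 (cv2) and the standard library are available. Lean on these libraries where they do the work, as an engineer would, in place of code of your own. Each camera call takes 0.05 s, during which the arm holds its last target.

TASK

Slide every spacer ring on the bench down over the post of the detector column so that they lie flat on its seat or on one another. Then set the two orange wedges into the two slots of the column's foot, one in each, and tap them in with the mallet, not by hand, until each stops with its shoulder against the foot and sits tight. Finally lay the mallet back flat on its black mat, and leave the other things on the bench where they are.

Things in the scene. Friction and masses are not known exactly. Their poses are not given: they have to be found in the camera images.
- foot: the detector column's foot, fixed: aluminium plate 124 (x) x 230 (y) x 24 mm high, with a tongue 48 mm wide, as high, reaching 152 mm from the centre at both y ends; black blocks on it up to 64 mm high; in the middle a steel pedestal 50 mm across with the post. Origin: underside, on the post's axis. Two wedge slots, open above, run along y, one from each end, mouths 115 mm from the centre.
- seat (a point): centre of the ring seat: top of the pedestal, 82 mm above the bench. The post is 22 mm across and rises 60 mm above this point, with a chamfered top.
- slot_L (a point): mouth of the left slot (foot's +y end), on its floor 24 mm above the bench. x points into the slot, z up: the pose a wedge's own frame takes when fully home. In this frame the fixed straight wall is at y = -11 mm (its end at x = 0 stops the wedge's shoulder); the sprung brass shoe at rest has its face at y = 16 mm - 0.2 x (x 7 to 85 mm).
- slot_R (a point): mouth of the right slot (foot's -y end): the same slot turned half round about the post; x points into the slot. In either slot, a wedge set with its shoulder 35 mm short of the mouth has 4 mm of side play and stands by itself on plate and tongue; from 15 mm short on it presses the shoe aside.
- shoe_L (a joint): how far the left slot's sprung brass shoe is pressed aside, m: 0 at rest, 0.003 with a wedge fully home, at most 0.006. Spring about 2 N at rest, 5 N with the wedge home; driving the last millimetres takes about 4 to 12 N, and the wedge stays where it is driven.
- shoe_R (a joint): the same for the right slot's shoe.
- wedge_1: loose orange wedge, 130 g, 135 long, 36 mm high, lying flat. x to the nose, z up; origin on the underside at the shoulder. Behind (x -45 to 0) a parallel block 38 wide (y -19 to 19), to grip from above; its rear end, x = -45, is struck. Ahead (x 0 to 90) the nose: straight side at y = -11 (the 8 mm step is the shoulder), sloping side from y = 19 at the shoulder to 1 at the tip.
- wedge_2: the second wedge, just like wedge_1. Either wedge fits either slot. When home, its 45 mm block sticks out of the mouth.
- mallet: mallet lying flat, 280 g. x along the handle to the head; origin on the underside, below mid-grip. Handle 24 x 24 mm, centred 18 mm up, x -57 to 40. Head centred at x = 60, 40 mm along x, 36 high, 80 across in y, a white striking face at either end (y = +-40). Rubber butt 34 wide, 36 high, x -79 to -57. Strike with the head's middle 45 to 48 mm above the bench: it clears the tongue.
- mat: thin black rubber mat, fixed, 200 (x) x 130 (y) x 2 mm, on which the mallet lies at the start. Origin: centre of the underside.
- ring_1: blue spacer ring, 80 g, outer diameter 60 mm, bore 26 mm, 18 mm high, lying flat. Origin: centre of the underside. Two or all three of the rings are on the bench.
- ring_2: aluminium spacer ring, 80 g, outer diameter 60 mm, bore 26 mm, 18 mm high, lying flat. Origin: centre of the underside. Two or all three of the rings are on the bench.
- ring_3: red spacer ring, 80 g, outer diameter 60 mm, bore 26 mm, 18 mm high, lying flat. Origin: centre of the underside. Two or all three of the rings are on the bench.
- bottle: bystander: capped bottle 48 mm across, 100 mm high, loose. Origin: centre of the underside.
- jar: bystander: amber jar 54 mm across, 60 mm high, loose. Origin: centre of the underside.
- beaker: bystander: glass beaker 64 mm across, 75 mm high, loose. Origin: centre of the underside.
- driver: bystander: screwdriver lying on the bench, loose.
- filter_case: bystander: grey case 70 x 50 x 20 mm, loose. Origin: centre of the underside.
- cap: bystander: blue cap 44 mm across, 14 mm high, loose. Origin: centre of the underside.
Not all that is in view belongs to the job. What is shaped like the ring_2 but pink or turquoise is not meant. What is shaped like the wedge_2 but purple is not meant.

How it is judged:
By the outcome, as a careful person would: the job done as asked, in the order asked, and still so for the second after the job is handed in, with the robot touching nothing.
Of ring_1, ring_2, ring_3 only 2 to 3 are there at a start; the rules pass over those that are not, and their reading is None.
At some moment in a run one of ring_1, ring_2, ring_3, mallet may be knocked a few centimetres aside while the robot is not near it.
It also fails if it takes over 208 s, if anything falls off the work surface, if the arm or the gripper's body presses on something with over 40 N, if the wrist force passes 120 N, or if a joint passes its speed limit or range.

## Working session

There is one attempt and no reset: what is moved stays moved. The work goes in short steps, Python scripts to look and compute and a tool call to move; the robot and the scene stay as the last step left them, time stands still between calls to the robot, and variables do not carry over. Pictures are saved under pics/ and viewed, and the job is handed in when it is done.

Besides the shell and the picture viewer there is one more tool, called after ">>>" by a JSON object that holds its "name" and its "arguments", one argument or row to a line. drive_tool: Moves the arm, as the interface text tells. Its arguments: {"type":"object","properties":{"commands":{"type":"array","items":{"type":"array","items":{"type":"number"}}},"squeeze":{"type":"number"}},"required":["commands"]}

```bash
mkdir -p pics; cat > h.py <<'E'
import numpy as np, cv2, sys
from station import monitor, capture, arm
def snap(n,f):
    c=capture(n); cv2.imwrite('pics/'+f+'.png',c['image']); np.savez('pics/'+f+'.npz',**c); return c
def load(f): return dict(np.load('pics/'+f+'.npz'))
def ray(c,uv,z):
    uv=np.asarray(uv,float).reshape(-1,1,2)
    p=cv2.undistortPoints(uv,c['K'],c['dist_coeffs']).reshape(-1,2)
    T=np.linalg.inv(c['camera_from_world']); d=np.c_[p,np.ones(len(p))]@T[:3,:3].T; o=T[:3,3]
    return o+d*((z-o[2])/d[:,2])[:,None]
def cloud(c):
    d=c['depth']; h,w=d.shape; v,u=np.mgrid[:h,:w]
    p=cv2.undistortPoints(np.stack([u,v],-1).reshape(-1,1,2).astype(float),c['K'],c['dist_coeffs']).reshape(-1,2)
    P=np.c_[p,np.ones(len(p))]*d.reshape(-1,1)
    T=np.linalg.inv(c['camera_from_world']); W=P@T[:3,:3].T+T[:3,3]; W[d.reshape(-1)==0]=np.nan
    return W.reshape(h,w,3)
def proj(c,P):
    T=c['camera_from_world']; r,_=cv2.Rodrigues(T[:3,:3]); return cv2.projectPoints(np.asarray(P,float).reshape(-1,3),r,T[:3,3],c['K'],c['dist_coeffs'])[0].reshape(-1,2)
E
python3 - <<'E'
from h import *
for n in ['scene','side','wrist']:
    c=snap(n,n+'0'); T=np.linalg.inv(c['camera_from_world']); print(n,T[:3,3].round(3),T[:3,2].round(3),c['K'][0,0])
s=monitor.observe(); print(s['time_s'],s['eef_pos'],s['eef_rot'],s['force'],s['width'],arm.grip_depth)
E
```

```text
scene [ 1.154 -0.107  1.269] [-0.485  0.057 -0.873] 421.38029951128857
side [-0.133 -0.834  0.89 ] [ 0.487  0.619 -0.616] 370.93013955947487
wrist [0.549 0.079 0.372] [-0.002 -0.312 -0.95 ] 338.5753945797213
0.15 [5.49619233e-01 4.48699518e-05 2.30376668e-01] [[ 2.94953139e-05  9.99998531e-01 -1.71357091e-03]
 [ 9.99999980e-01 -2.91540033e-05  1.99205528e-04]
 [ 1.99155278e-04 -1.71357675e-03 -9.99998512e-01]] [ 0.95589407  0.99750218 -0.90042266] 0.08548922775076902 0.0187
```

View pics/scene0.png

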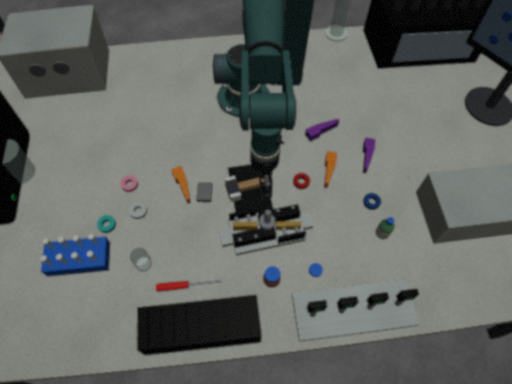

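View pics/side0.png

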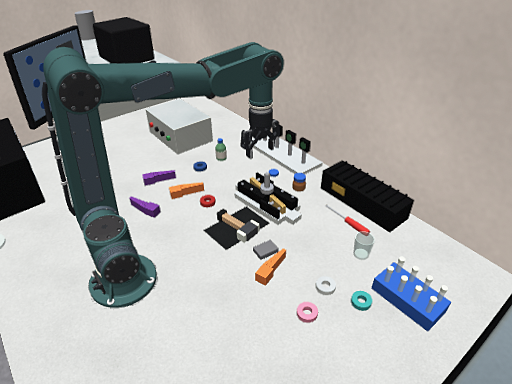

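View pics/wrist0.png

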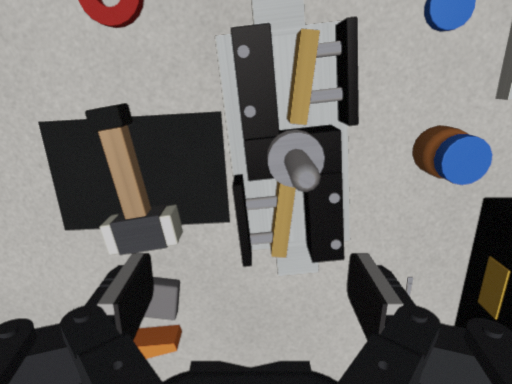

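```bash
cat >> h.py <<'E'
def blobs(c,lo,hi,amin=20,lo2=None,hi2=None):
    hsv=cv2.cvtColor(c['image'],cv2.COLOR_BGR2HSV); m=cv2.inRange(hsv,np.array(lo),np.array(hi))
    if lo2 is not None: m|=cv2.inRange(hsv,np.array(lo2),np.array(hi2))
    n,l,s,ce=cv2.connectedComponentsWithStats(m)
    return [(s[i,4],ce[i].round(1),l==i) for i in range(1,n) if s[i,4]>=amin]
E
python3 - <<'E'
from h import *
for f in ['scene0','side0']:
    c=load(f); W=cloud(c)
    for nm,a in dict(red=((0,150,60),(5,255,255),20,(174,150,60),(180,255,255)),orange=((6,150,80),(16,255,255)),blue=((105,130,50),(120,255,255))).items():
        for A,ce,m in blobs(c,*a):
            P=W[m]; P=P[~np.isnan(P[:,0])]; ct=ray(c,ce,0.018)[0]
            if len(P): print(f,nm,A,ce,'cloud mean',np.median(P,0).round(3),'zrange',P[:,2].min().round(3),P[:,2].max().round(3),'ray',ct.round(3))
    # bench z
    
E
```

```text
scene0 red 128 [301.1 180.4] cloud mean [0.42  0.157 0.019] zrange 0.007 0.026 ray [0.419 0.157 0.018]
scene0 red 194 [171.7 285.6] cloud mean [ 0.747 -0.299  0.024] zrange 0.014 0.031 ray [ 0.745 -0.3    0.018]
scene0 orange 209 [329.8 164.5] cloud mean [0.371 0.265 0.037] zrange 0.005 0.047 ray [0.365 0.271 0.018]
scene0 orange 233 [181.  180.3] cloud mean [ 0.375 -0.254  0.037] zrange 0.011 0.045 ray [ 0.371 -0.258  0.018]
scene0 blue 21 [509.   13.1] cloud mean [0.058 0.9   0.385] zrange 0.377 0.391 ray [-0.396  1.32   0.018]
scene0 blue 128 [371.8 200.6] cloud mean [0.525 0.384 0.018] zrange 0.009 0.028 ray [0.525 0.383 0.018]
scene0 blue 36 [389.8 220.5] cloud mean [0.641 0.39  0.1  ] zrange 0.088 0.104 ray [0.606 0.424 0.018]
scene0 blue 1728 [ 76.5 256.5] cloud mean [ 0.633 -0.587  0.05 ] zrange 0.012 0.089 ray [ 0.617 -0.601  0.018]
scene0 blue 121 [315.4 269.4] cloud mean [0.742 0.146 0.015] zrange 0.008 0.021 ray [0.743 0.146 0.018]
scene0 blue 182 [271.9 274.2] cloud mean [0.757 0.005 0.06 ] zrange 0.05 0.067 ray [0.743 0.009 0.018]
side0 red 132 [207.2 200.7] cloud mean 
[... 613 characters left out ...]
1. 67.] cloud mean [0.098 0.923 0.424] zrange 0.409 0.608 ray [0.298 2.437 0.018]
side0 blue 47 [36.1 82.6] cloud mean [0.057 0.897 0.37 ] zrange 0.354 0.386 ray [0.186 2.071 0.018]
side0 blue 24 [ 41.9 104.8] cloud mean [0.05  0.894 0.273] zrange 0.257 0.521 ray [0.126 1.6   0.018]
side0 blue 95 [199.7 165.9] cloud mean [0.519 0.381 0.015] zrange 0.001 0.021 ray [0.516 0.373 0.018]
side0 blue 57 [273.5 172. ] cloud mean [0.74  0.142 0.011] zrange -0.006 0.017 ray [0.732 0.135 0.018]
side0 blue 89 [299.2 177. ] cloud mean [0.749 0.001 0.057] zrange 0.01 0.063 ray [0.79  0.041 0.018]
side0 blue 2080 [410.1 297.6] cloud mean [ 0.584 -0.611  0.048] zrange -0.001 0.097 ray [ 0.617 -0.605  0.018]
```

```bash
python3 - <<'E'
from h import *
c=load('wrist0'); W=cloud(c); z=W[...,2]
near=(abs(W[...,0]-.58)<.15)&(abs(W[...,1]-0.06)<.2)
m=near&(z>0.125)&(z<.16); print('post top',m.sum(),np.nanmean(W[m],0), W[m].min(0),W[m].max(0))
from scipy.optimize import least_squares
for lo,hi in((.138,.16),(.076,.088),(.015,.03),(.055,.07)):
    m=near&(z>lo)&(z<hi); P=W[m]; 
    if len(P)==0: continue
    print(lo,hi,len(P),np.median(P,0).round(4),P.min(0).round(3),P.max(0).round(3))
    im=(m*255).astype(np.uint8); cv2.imwrite(f'pics/m_{int(lo*1000)}.png',im)
    (cx,cy),(w,h),a=cv2.minAreaRect(P[:,:2].astype(np.float32)); print('rect',cx,cy,w,h,a)
E
```

```text
post top 761 [0.58737407 0.01255274 0.1378285 ] [ 5.77457868e-01 -2.20895805e-05  1.25012344e-01] [0.59895763 0.02152463 0.14312851]
0.138 0.16 423 [0.5881 0.0113 0.1407] [0.579 0.002 0.138] [0.597 0.02  0.143]
rect 0.5885637402534485 0.011101583018898964 0.01779940165579319 0.01728503219783306 76.43339538574219
0.076 0.088 1569 [0.5817 0.0188 0.0813] [ 0.564 -0.014  0.076] [0.613 0.035 0.088]
rect 0.5874437689781189 0.01214458979666233 0.04903544485569 0.04567679762840271 30.656856536865234
0.015 0.03 11630 [0.5816 0.0477 0.0233] [ 0.43  -0.14   0.015] [0.73  0.149 0.03 ]
rect 0.5791666507720947 0.003939434885978699 0.2877461314201355 0.3014715015888214 89.3424072265625
0.055 0.07 14645 [0.586  0.0361 0.063 ] [ 0.531 -0.107  0.055] [0.73  0.128 0.07 ]
rect 0.6289190053939819 0.013539999723434448 0.20044927299022675 0.22823555767536163 4.0501909255981445
```

```bash
cd pics; python3 -c "
import cv2,numpy as np
a=[cv2.imread(f'm_{k}.png') for k in (138,76,15,55) if cv2.imread(f'm_{k}.png') is not None]
a=[cv2.resize(x,(400,300)) for x in a]
while len(a)<4:a.append(a[0]*0)
cv2.imwrite('mm.png',np.vstack([np.hstack(a[:2]),np.hstack(a[2:])]))
c=cv2.imread('wrist0.png');cv2.imwrite('w0z.png',cv2.resize(c[0:290,200:400],None,fx=2,fy=2,interpolation=cv2.INTER_CUBIC))"
```

```text
(no output)
```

View pics/mm.png

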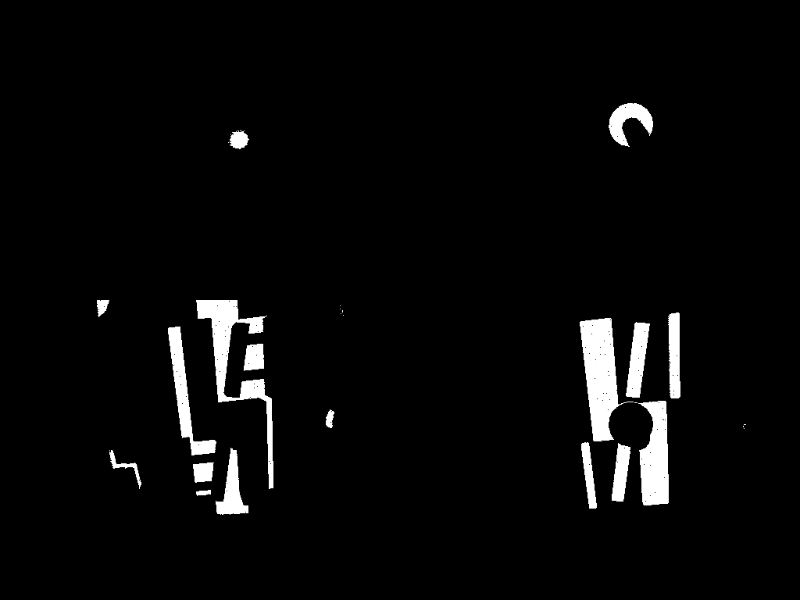

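View pics/w0z.png

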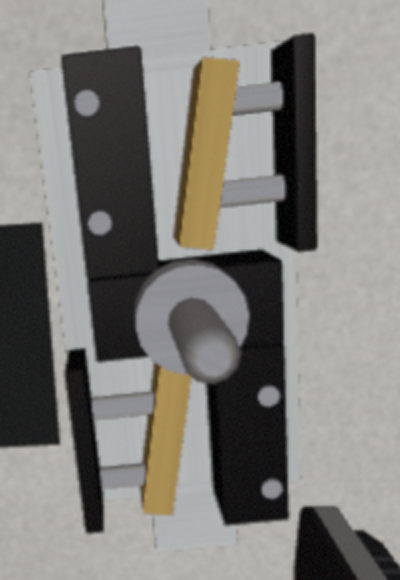

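```bash
cat > foot.py <<'E'
from h import *
def foot(f):
    c=load(f); W=cloud(c); z=W[...,2]
    m=(abs(W[...,0]-.588)<.1)&(abs(W[...,1]-0.012)<.13)&(z>.058)&(z<.07); P=W[m]
    px,py=.588,.0115
    for rep in range(2):
      th=0 if rep==0 else yaw
      R=np.array([[np.cos(th),np.sin(th)],[-np.sin(th),np.cos(th)]])
      Q=(P[:,:2]-[px,py])@R.T
      out=[]
      for sgn in (1,-1):
        q=Q*sgn; q=q[(q[:,1]>.03)&(q[:,1]<.1)&(q[:,0]<(0.0 if rep==0 else -.003))&(q[:,0]>-.055)]
        b=np.arange(.035,.1,.004); pts=[]
        for y0 in b:
            s=q[(q[:,1]>=y0)&(q[:,1]<y0+.004)]
            if len(s)>10: pts.append((y0+.002,np.percentile(s[:,0],98),np.percentile(s[:,0],2)))
        pts=np.array(pts); 
        fr=np.polyfit(pts[:,0],pts[:,1],1); print(sgn,'right edge fit slope,off',fr, 'resid',np.abs(np.polyval(fr,pts[:,0])-pts[:,1]).max(), 'left',np.median(pts[:,2]))
        out.append(fr)
      yaw=th-np.mean([o[0] for o in out]) ; print('yaw deg',np.degrees(yaw))
    return yaw
if __name__=='__main__': foot(sys.argv[1])
E
python3 foot.py wrist0
```

```text
1 right edge fit slope,off [-0.41662205  0.01543316] resid 0.0071257080825708925 left -0.051588442243850535
-1 right edge fit slope,off [-0.46286911  0.02166359] resid 0.00959504098850512 left -0.05195585435592004
yaw deg 25.195566018471204
1 right edge fit slope,off [ 0.00509522 -0.00388168] resid 0.00020510965795706576 left -0.02287374647189872
-1 right edge fit slope,off [ 0.02229435 -0.00545521] resid 0.0039529621360580094 left -0.02320990836436182
yaw deg 24.41091258081334
```

```bash
sed -i 's/th=0 if rep==0 else yaw/th=0.06 if rep==0 else yaw/; s/range(2)/range(3)/; s/(0.0 if rep==0 else -.003)/-.007/' foot.py; python3 foot.py wrist0; python3 - <<'E'
from h import *
c=load('wrist0');W=cloud(c)
for p in [(250,60),(265,110),(283,40),(270,110)]: print(p,W[p[1],p[0]])
E
```

```text
1 right edge fit slope,off [-0.04655314 -0.01157231] resid 0.000412860281582628 left -0.047335015163178465
-1 right edge fit slope,off [-0.04428807 -0.01195937] resid 0.0010237115260653164 left -0.04735062249096676
yaw deg 6.040155901510338
1 right edge fit slope,off [-0.00045337 -0.01158909] resid 0.00045936061678605866 left -0.044091428932668285
-1 right edge fit slope,off [ 0.00500216 -0.01216318] resid 0.001164210613813806 left -0.044530572780655406
yaw deg 5.909842712939452
1 right edge fit slope,off [-0.00271029 -0.01158788] resid 0.0004608250877115444 left -0.04428103846702371
-1 right edge fit slope,off [ 0.0028457  -0.01217116] resid 0.0011785004335620724 left -0.04466887770803486
yaw deg 5.905963534423792
(250, 60) [0.54854481 0.09404455 0.06268393]
(265, 110) [0.56191852 0.05221129 0.06285604]
(283, 40) [0.57982398 0.1137026  0.0229975 ]
(270, 110) [0.56638786 0.05220157 0.06276077]
```

>>> {"name": "drive_tool", "arguments": {
  "commands": [
    [0.153, -0.135, 0.05, 0, 0, 0, 100],
    [0.153, -0.135, 0.05, 0, 0, 0, 100],
    [0.153, -0.135, 0.05, 0, 0, 0, 100],
    [0.153, -0.135, 0.05, 0, 0, 0, 100],
    [0.153, -0.135, 0.05, 0, 0, 0, 100],
    [0.153, -0.135, 0.05, 0, 0, 0, 100],
    [0.153, -0.135, 0.05, 0, 0, 0, 100]
  ],
  "squeeze": 40
}}

```text
time_s: 0.73
eef_pos: [0.4131, 0.1542, 0.1804]
eef_rot: [[-0.004, 1.0, -0.002], [1.0, 0.004, -0.001], [-0.0, -0.002, -1.0]]
force: [-0.5, -0.3, 0.0]
width: 0.0856
```

```bash
cat >> h.py <<'E'
def st():
    s=monitor.observe(); print('t',round(s['time_s'],2),'pos',s['eef_pos'].round(4),'F',s['force'].round(1),'w',round(s['width'],4),'q6',round(s['joint_positions'][5],2),'x',s['eef_rot'][:,0].round(3),'z',s['eef_rot'][:,2].round(3)); return s
def ring(f,lo,hi,lo2=None,hi2=None,near=None,ztop=.018):
    c=load(f); 
    bl=blobs(c,lo,hi,60,lo2,hi2)
    for A,ce,m in bl:
        W=cloud(c)[m]; W=W[~np.isnan(W[:,0])]
        if len(W)<30: continue
        T=W[abs(W[:,2]-ztop)<.004]
        if len(T)<30: continue
        # outer boundary of top-face points -> circle
        mm=m.astype(np.uint8); co=max(cv2.findContours(mm,cv2.RETR_EXTERNAL,cv2.CHAIN_APPROX_NONE)[0],key=len)
        q=cv2.minEnclosingCircle(T[:,:2].astype(np.float32))
        print('blob',A,ce,'z50',np.median(W[:,2]).round(4),'top rect/encl c',np.round(q[0],4),'r',round(q[1],4),'mean top',T.mean(0).round(4))
E
python3 - <<'E'
from h import *
st(); snap('wrist','w1'); ring('w1',(0,130,40),(6,255,255),(172,130,40),(180,255,255))
E
```

```text
t 0.73 pos [0.4131 0.1542 0.1804] F [-0.5 -0.3  0. ] w 0.0856 q6 0.22 x [-0.004  1.    -0.   ] z [-0.002 -0.001 -1.   ]
blob 2551 [253.4 162.4] z50 0.0172 top rect/encl c [0.4151 0.1577] r 0.0295 mean top [0.4153 0.1587 0.0172]
```

View pics/w1.png

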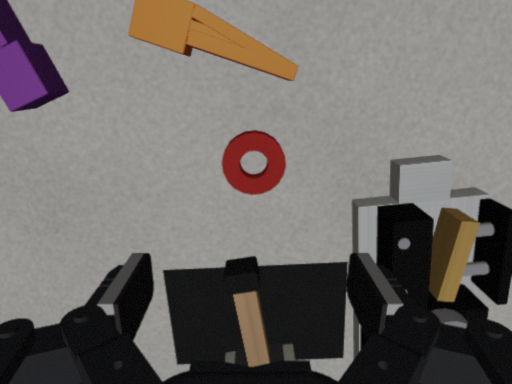

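>>> {"name": "drive_tool", "arguments": {
  "commands": [
    [0.0035, 0.002, 0.04, 0, 0, 0, 100],
    [0.0035, 0.002, 0.08, 0, 0, 0, 100],
    [0.0035, 0.002, 0.12, 0, 0, 0, 100],
    [0.0035, 0.002, 0.15, 0, 0, 0, 100],
    [0.0035, 0.002, 0.168, 0, 0, 0, 100],
    [0.0035, 0.002, 0.179, 0, 0, 0, 100],
    [0.0035, 0.002, 0.179, 0, 0, 0, 100],
    [0.0035, 0.002, 0.179, 0, 0, 0, 50],
    [0.0035, 0.002, 0.179, 0, 0, 0, 40],
    [0.0035, 0.002, 0.179, 0, 0, 0, 40],
    [0.0035, 0.002, 0.179, 0, 0, 0, 40],
    [0.0035, 0.002, 0.179, 0, 0, 0, 40]
  ],
  "squeeze": 40
}}

```text
time_s: 1.78
eef_pos: [0.4191, 0.1564, 0.0045]
eef_rot: [[0.0, 1.0, 0.005], [1.0, -0.0, 0.0], [0.0, 0.005, -1.0]]
force: [0.4, -1.8, 6.8]
width: 0.0585
```

```bash
python3 - <<'E'
from h import *
st(); snap('wrist','w2')
E
```

```text
t 1.78 pos [0.4191 0.1564 0.0045] F [ 0.4 -1.8  6.8] w 0.0585 q6 0.23 x [0. 1. 0.] z [ 0.005  0.    -1.   ]
```

View pics/w2.png

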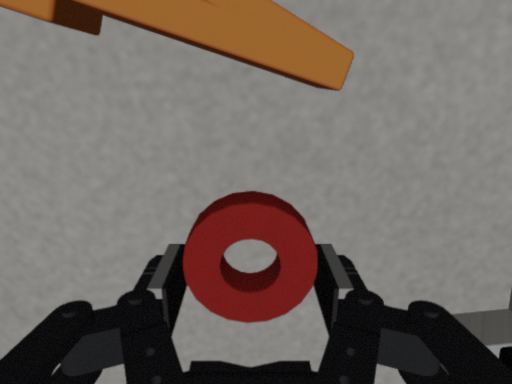

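>>> {"name": "drive_tool", "arguments": {
  "commands": [
    [0, 0, -0.01, 0, 0, 0, 40],
    [0, 0, -0.04, 0, 0, 0, 40],
    [0, 0, -0.08, 0, 0, 0, 40],
    [0, 0, -0.12, 0, 0, 0, 40],
    [0, 0, -0.16, 0, 0, 0, 40],
    [0, 0, -0.19, 0, 0, 0, 40],
    [0, 0, -0.19, 0, 0, 0, 40],
    [0, 0, -0.19, 0, 0, 0, 40]
  ],
  "squeeze": 60
}}

```text
time_s: 2.5
eef_pos: [0.4182, 0.157, 0.1954]
eef_rot: [[-0.0, 1.0, 0.006], [1.0, 0.0, 0.002], [0.002, 0.006, -1.0]]
force: [0.0, -0.5, -1.7]
width: 0.0573
```

```bash
python3 - <<'E'
from h import *
s=st(); c=snap('wrist','w3')
W=cloud(c)
for A,ce,m in blobs(c,(0,130,40),(6,255,255),200,(172,130,40),(180,255,255)):
    P=W[m];P=P[~np.isnan(P[:,0])]; zt=np.percentile(P[:,2],90); T=P[P[:,2]>zt-.003]
    q=cv2.minEnclosingCircle(T[:,:2].astype(np.float32)); print(A,ce,'ztop',zt,q, 'in tool',(np.array([*q[0],zt])-s['eef_pos'])@s['eef_rot'])
E
```

```text
t 2.5 pos [0.4182 0.157  0.1954] F [ 0.  -0.5 -1.7] w 0.0573 q6 0.23 x [-0.     1.     0.002] z [ 0.006  0.002 -1.   ]
12523 [249.8 258.1] ztop 0.20850957321501798 ((0.4174976646900177, 0.15815027058124542), 0.030290106311440468) in tool [ 0.00118718 -0.00059091 -0.0131048 ]
```

View pics/w3.png

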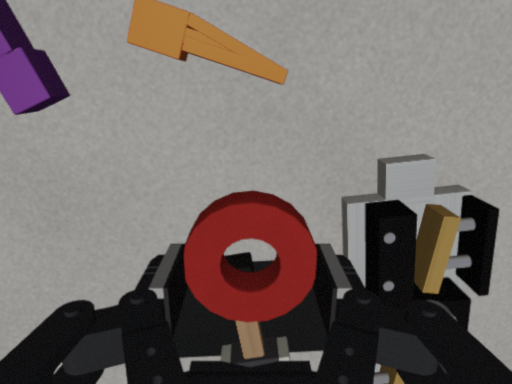

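>>> {"name": "drive_tool", "arguments": {
  "commands": [
    [-0.147, 0.17, 0, 0, 0, 0, 40],
    [-0.147, 0.17, 0, 0, 0, 0, 40],
    [-0.147, 0.17, 0, 0, 0, 0, 40],
    [-0.147, 0.17, 0, 0, 0, 0, 40],
    [-0.147, 0.17, 0, 0, 0, 0, 40],
    [-0.147, 0.17, 0, 0, 0, 0, 40],
    [-0.147, 0.17, 0, 0, 0, 0, 40],
    [-0.147, 0.17, 0, 0, 0, 0, 40],
    [-0.147, 0.17, 0, 0, 0, 0, 40]
  ]
}}

```text
time_s: 3.3
eef_pos: [0.5856, 0.0102, 0.1904]
eef_rot: [[-0.0, 1.0, -0.004], [1.0, 0.0, 0.001], [0.001, -0.004, -1.0]]
force: [-0.1, 0.6, -1.9]
width: 0.0574
```

```bash
cat >> h.py <<'E'
def held(f,col,s,z0=None):
    c=load(f); W=cloud(c)
    for A,ce,m in blobs(c,*col):
        if A<3000: continue
        P=W[m];P=P[~np.isnan(P[:,0])]; zt=np.percentile(P[:,2],90); T=P[P[:,2]>zt-.003]
        q=cv2.minEnclosingCircle(T[:,:2].astype(np.float32)); w=np.array([*q[0],zt]); print('held',A,'w',w.round(4),'r',round(q[1],4),'tool',((w-s['eef_pos'])@s['eef_rot']).round(4))
    m=(abs(W[...,0]-.588)<.013)&(abs(W[...,1]-.0115)<.013)&(W[...,2]>.13)&(W[...,2]<.15); print('post px',m.sum(), W[m].mean(0).round(4) if m.sum() else '')
RED=((0,130,40),(6,255,255),200,(172,130,40),(180,255,255))
BLUE=((105,130,40),(122,255,255),200)
E
python3 - <<'E'
from h import *
s=st(); c=snap('wrist','w4'); held('w4',RED,s)
for n in('scene','side'): snap(n,n+'4')
E
```

```text
t 3.3 pos [0.5856 0.0102 0.1904] F [-0.1  0.6 -1.9] w 0.0574 q6 -0.08 x [-0.     1.     0.001] z [-0.004  0.001 -1.   ]
held 12430 w [0.5846 0.0116 0.2035] r 0.0304 tool [ 0.0014 -0.001  -0.0131]
post px 0
```

View pics/w4.png

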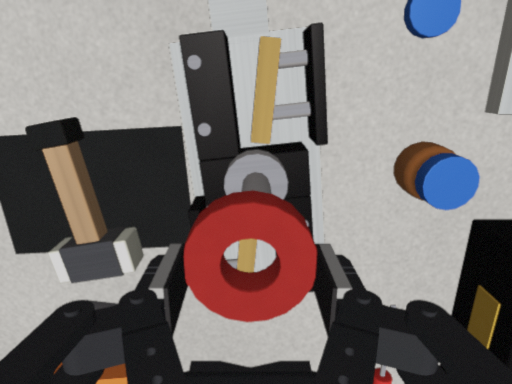

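>>> {"name": "drive_tool", "arguments": {
  "commands": [
    [0, 0, 0, 0, 0, 0, 40],
    [0, 0, 0, 0, 0, 0, 40],
    [0, 0, 0, 0, 0, 0, 40],
    [0, 0, 0, 0, 0, 0, 40]
  ]
}}

```text
time_s: 3.78
eef_pos: [0.5869, 0.0098, 0.1926]
eef_rot: [[-0.0, 1.0, 0.001], [1.0, 0.0, 0.0], [0.0, 0.001, -1.0]]
force: [-0.8, 0.9, -0.7]
width: 0.0572
```

```bash
python3 - <<'E'
from h import *
s=st(); c=snap('wrist','w5'); held('w5',RED,s)
# scene-camera check: post top vs ring
for f in ('scene4','side4'):
    c=load(f); W=cloud(c)
    for A,ce,m in blobs(c,*RED[:2],60,*RED[3:]): print(f,A,ce,np.nanmedian(W[m],0).round(3))
c=load('wrist0');print(proj(load('scene0'),[[.588,.0115,.142]]),proj(load('side0'),[[.588,.0115,.142]]))
E
```

```text
t 3.78 pos [0.5869 0.0098 0.1926] F [-0.8  0.9 -0.7] w 0.0572 q6 -0.08 x [-0.  1.  0.] z [ 0.001  0.    -1.   ]
held 12431 w [0.5862 0.011  0.2057] r 0.0304 tool [ 0.0011 -0.0007 -0.013 ]
post px 3 [0.5874 0.0216 0.1307]
scene4 122 [262.  201.9] [ 0.589 -0.004  0.204]
scene4 211 [171.5 285.7] [ 0.748 -0.3    0.024]
side4 139 [267.4 159.6] [0.589 0.003 0.201]
side4 143 [355.6 224.6] [ 0.737 -0.3    0.022]
[[267.39161915 211.45723706]] [[266.58753571 172.36881389]]
```

>>> {"name": "drive_tool", "arguments": {
  "commands": [
    [0.0005, 0.0018, 0.01, 0, 0, 0, 40],
    [0.0005, 0.0018, 0.03, 0, 0, 0, 40],
    [0.0005, 0.0018, 0.042, 0, 0, 0, 40],
    [0.0005, 0.0018, 0.042, 0, 0, 0, 40],
    [0.0005, 0.0018, 0.042, 0, 0, 0, 40],
    [0.0005, 0.0018, 0.042, 0, 0, 0, 40]
  ]
}}

```text
time_s: 4.33
eef_pos: [0.5891, 0.0099, 0.1506]
eef_rot: [[0.0, 1.0, 0.001], [1.0, -0.0, -0.0], [-0.0, 0.001, -1.0]]
force: [0.7, -0.7, -0.2]
width: 0.0576
```

```bash
python3 - <<'E'
from h import *
s=st(); c=snap('wrist','w6'); held('w6',RED,s)
E
```

```text
t 4.33 pos [0.5891 0.0099 0.1506] F [ 0.7 -0.7 -0.2] w 0.0576 q6 -0.08 x [ 0.  1. -0.] z [ 0.001 -0.    -1.   ]
held 12580 w [0.5883 0.0111 0.1637] r 0.0305 tool [ 0.0012 -0.0008 -0.013 ]
post px 708 [0.5883 0.0067 0.1421]
```

View pics/w6.png

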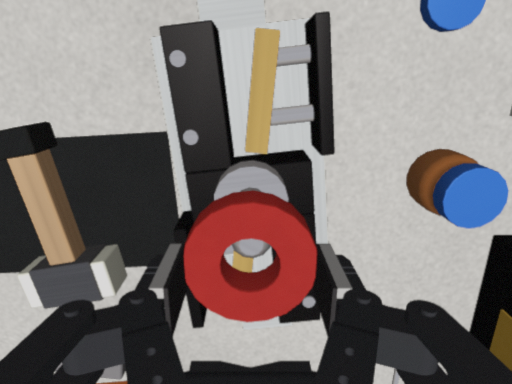

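>>> {"name": "drive_tool", "arguments": {
  "commands": [
    [0, 0, 0.008, 0, 0, 0, 40],
    [0, 0, 0.016, 0, 0, 0, 40],
    [0, 0, 0.018, 0, 0, 0, 40],
    [0, 0, 0.018, 0, 0, 0, 40]
  ]
}}

```text
time_s: 4.72
eef_pos: [0.588, 0.0101, 0.1308]
eef_rot: [[-0.0, 1.0, -0.003], [1.0, 0.0, 0.0], [0.0, -0.003, -1.0]]
force: [0.2, 0.7, -0.2]
width: 0.0571
```

```bash
python3 - <<'E'
from h import *
s=st(); c=snap('wrist','w7'); held('w7',RED,s)
E
```

```text
t 4.72 pos [0.588  0.0101 0.1308] F [ 0.2  0.7 -0.2] w 0.0571 q6 -0.08 x [-0.  1.  0.] z [-0.003  0.    -1.   ]
held 12290 w [0.5874 0.0114 0.1438] r 0.0305 tool [ 0.0013 -0.0006 -0.013 ]
post px 2859 [0.5887 0.01   0.1396]
```

View pics/w7.png

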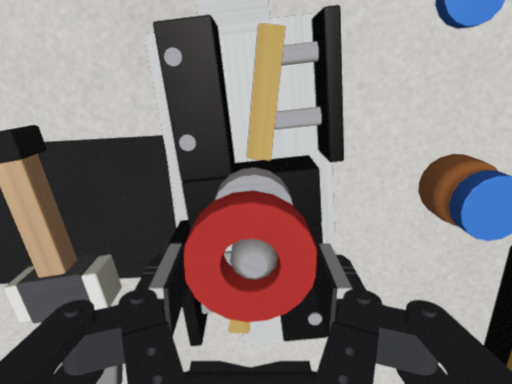

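>>> {"name": "drive_tool", "arguments": {
  "commands": [
    [0, 0.001, 0.015, 0, 0, 0, 40],
    [0, 0.001, 0.03, 0, 0, 0, 40],
    [0, 0.001, 0.04, 0, 0, 0, 40],
    [0, 0.001, 0.0425, 0, 0, 0, 40],
    [0, 0.001, 0.0425, 0, 0, 0, 40],
    [0, 0.001, 0.0425, 0, 0, 0, 40]
  ]
}}

```text
time_s: 5.27
eef_pos: [0.5901, 0.01, 0.0903]
eef_rot: [[-0.0, 1.0, 0.001], [1.0, 0.0, -0.0], [-0.0, 0.001, -1.0]]
force: [-0.8, -0.2, -0.1]
width: 0.057
```

>>> {"name": "drive_tool", "arguments": {
  "commands": [
    [0, 0, 0, 0, 0, 0, 100],
    [0, 0, 0, 0, 0, 0, 100],
    [0, 0, 0, 0, 0, 0, 100],
    [0, 0, 0, 0, 0, 0, 100],
    [0, 0, -0.04, 0, 0, 0, 100],
    [0, 0, -0.08, 0, 0, 0, 100],
    [0, 0, -0.11, 0, 0, 0, 100],
    [0, 0, -0.11, 0, 0, 0, 100]
  ]
}}

```text
time_s: 5.93
eef_pos: [0.5936, 0.0097, 0.2096]
eef_rot: [[-0.0, 1.0, 0.016], [1.0, 0.0, -0.001], [-0.001, 0.016, -1.0]]
force: [1.6, -0.3, 0.6]
width: 0.0858
```

```bash
python3 - <<'E'
from h import *
s=st(); c=snap('wrist','w8'); held('w8',RED,s); print(np.nanpercentile(cloud(c)[blobs(c,*RED)[0][2]][:,2],[2,50,98]))
for n in('scene','side'):
    c=snap(n,n+'8')
E
```

```text
t 5.93 pos [0.5936 0.0097 0.2096] F [ 1.6 -0.3  0.6] w 0.0858 q6 -0.08 x [-0.     1.    -0.001] z [ 0.016 -0.001 -1.   ]
held 3285 w [0.5894 0.0111 0.1001] r 0.0299 tool [ 0.0015 -0.006   0.1094]
post px 800 [0.5885 0.0126 0.1386]
[0.06340086 0.09916756 0.10061013]
```

View pics/w8.png

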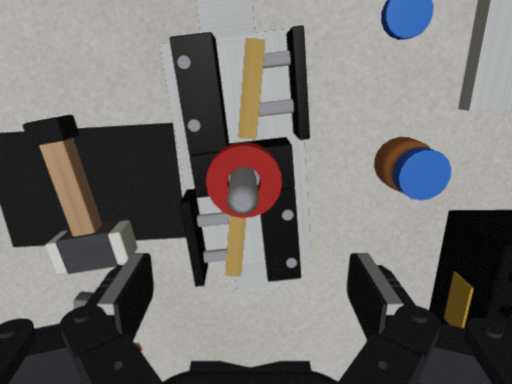

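View pics/scene8.png

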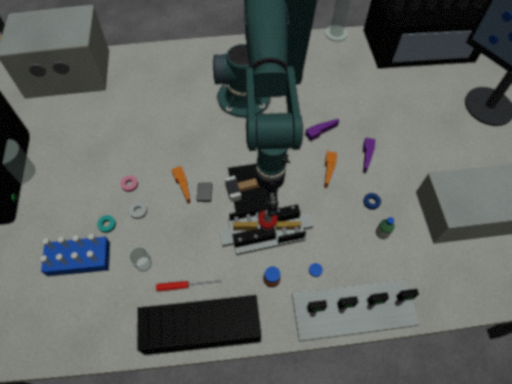

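>>> {"name": "drive_tool", "arguments": {
  "commands": [
    [0.375, -0.068, 0.02, 0, 0, 0, 100],
    [0.375, -0.068, 0.02, 0, 0, 0, 100],
    [0.375, -0.068, 0.02, 0, 0, 0, 100],
    [0.375, -0.068, 0.02, 0, 0, 0, 100],
    [0.375, -0.068, 0.02, 0, 0, 0, 100],
    [0.375, -0.068, 0.02, 0, 0, 0, 100],
    [0.375, -0.068, 0.02, 0, 0, 0, 100],
    [0.375, -0.068, 0.02, 0, 0, 0, 100],
    [0.375, -0.068, 0.02, 0, 0, 0, 100],
    [0.375, -0.068, 0.02, 0, 0, 0, 100],
    [0.375, -0.068, 0.02, 0, 0, 0, 100],
    [0.375, -0.068, 0.02, 0, 0, 0, 100],
    [0.375, -0.068, 0.02, 0, 0, 0, 100]
  ]
}}

```text
time_s: 7.17
eef_pos: [0.5219, 0.3834, 0.1787]
eef_rot: [[0.001, 1.0, -0.001], [1.0, -0.001, -0.002], [-0.002, -0.001, -1.0]]
force: [-0.2, -0.8, -0.7]
width: 0.0853
```

```bash
python3 - <<'E'
from h import *
s=st(); c=snap('wrist','w9'); ring('w9',*BLUE[:2])
E
```

```text
t 7.17 pos [0.5219 0.3834 0.1787] F [-0.2 -0.8 -0.7] w 0.0853 q6 0.55 x [ 0.001  1.    -0.002] z [-0.001 -0.002 -1.   ]
blob 2471 [251.6 164.6] z50 0.0173 top rect/encl c [0.5227 0.3854] r 0.0293 mean top [0.5225 0.3862 0.0173]
```

View pics/w9.png

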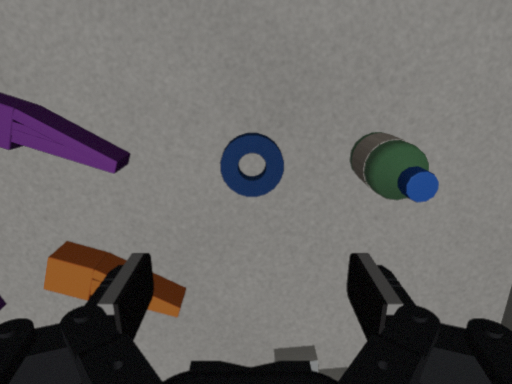

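>>> {"name": "drive_tool", "arguments": {
  "commands": [
    [0.0015, 0.001, 0.04, 0, 0, 0, 100],
    [0.0015, 0.001, 0.08, 0, 0, 0, 100],
    [0.0015, 0.001, 0.12, 0, 0, 0, 100],
    [0.0015, 0.001, 0.15, 0, 0, 0, 100],
    [0.0015, 0.001, 0.167, 0, 0, 0, 100],
    [0.0015, 0.001, 0.173, 0, 0, 0, 100],
    [0.0015, 0.001, 0.173, 0, 0, 0, 100],
    [0.0015, 0.001, 0.173, 0, 0, 0, 100],
    [0.0015, 0.001, 0.173, 0, 0, 0, 50],
    [0.0015, 0.001, 0.173, 0, 0, 0, 40],
    [0.0015, 0.001, 0.173, 0, 0, 0, 40],
    [0.0015, 0.001, 0.173, 0, 0, 0, 40],
    [0.0015, 0.001, 0.173, 0, 0, 0, 40],
    [0.0015, 0.001, 0.163, 0, 0, 0, 40],
    [0.0015, 0.001, 0.13, 0, 0, 0, 40],
    [0.0015, 0.001, 0.09, 0, 0, 0, 40],
    [0.0015, 0.001, 0.05, 0, 0, 0, 40],
    [0.0015, 0.001, 0.01, 0, 0, 0, 40],
    [0.0015, 0.001, -0.02, 0, 0, 0, 40],
    [0.0015, 0.001, -0.02, 0, 0, 0, 40]
  ],
  "squeeze": 60
}}

```text
time_s: 8.88
eef_pos: [0.5259, 0.3886, 0.2118]
eef_rot: [[-0.0, 1.0, 0.016], [1.0, 0.0, 0.01], [0.01, 0.016, -1.0]]
force: [0.5, 0.3, 0.7]
width: 0.0552
```

```bash
python3 - <<'E'
from h import *
s=st(); c=snap('wrist','w10'); held('w10',BLUE,s)
E
```

```text
t 8.88 pos [0.5259 0.3886 0.2118] F [0.5 0.3 0.7] w 0.0552 q6 0.55 x [-0.    1.    0.01] z [ 0.016  0.01  -1.   ]
held 10807 w [0.525  0.3865 0.2188] r 0.0302 tool [-0.002  -0.0008 -0.0071]
post px 0
```

>>> {"name": "drive_tool", "arguments": {
  "commands": [
    [0, 0, 0, 0, 0, 0, 40],
    [0, 0, 0, 0, 0, 0, 40]
  ]
}}

```text
time_s: 9.1
eef_pos: [0.522, 0.3861, 0.1981]
eef_rot: [[-0.0, 1.0, -0.003], [1.0, 0.0, -0.002], [-0.002, -0.003, -1.0]]
force: [-0.1, -0.4, -2.5]
width: 0.0557
```

```bash
python3 - <<'E'
from h import *
s=st(); c=snap('wrist','w11'); held('w11',BLUE,s)
E
```

```text
t 9.1 pos [0.522  0.3861 0.1981] F [-0.1 -0.4 -2.5] w 0.0557 q6 0.55 x [-0.     1.    -0.002] z [-0.003 -0.002 -1.   ]
held 10808 w [0.5212 0.3839 0.2052] r 0.0299 tool [-0.0021 -0.0008 -0.0071]
post px 0
```

View pics/w11.png

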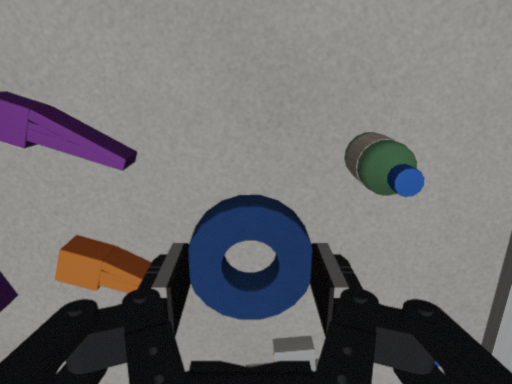

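>>> {"name": "drive_tool", "arguments": {
  "commands": [
    [-0.02, 0.004, 0, 0, 0, 0, 40],
    [-0.05, 0.01, 0, 0, 0, 0, 40],
    [-0.085, 0.016, 0, 0, 0, 0, 40],
    [-0.12, 0.022, 0, 0, 0, 0, 40],
    [-0.155, 0.028, 0, 0, 0, 0, 40],
    [-0.19, 0.034, 0, 0, 0, 0, 40],
    [-0.225, 0.04, 0, 0, 0, 0, 40],
    [-0.26, 0.046, 0, 0, 0, 0, 40],
    [-0.295, 0.052, 0, 0, 0, 0, 40],
    [-0.325, 0.058, 0, 0, 0, 0, 40],
    [-0.35, 0.063, 0, 0, 0, 0, 40],
    [-0.366, 0.066, 0, 0, 0, 0, 40],
    [-0.3725, 0.067, 0, 0, 0, 0, 40],
    [-0.3725, 0.067, 0, 0, 0, 0, 40],
    [-0.3725, 0.067, 0, 0, 0, 0, 40],
    [-0.3725, 0.067, 0, 0, 0, 0, 40],
    [-0.3725, 0.067, 0, 0, 0, 0, 40]
  ]
}}

```text
time_s: 10.57
eef_pos: [0.5896, 0.0154, 0.1996]
eef_rot: [[-0.002, 1.0, -0.0], [1.0, 0.002, 0.0], [0.0, -0.0, -1.0]]
force: [0.7, -0.2, -0.8]
width: 0.0556
```

```bash
python3 - <<'E'
from h import *
s=st(); c=snap('wrist','w12'); held('w12',BLUE,s)
E
```

```text
t 10.57 pos [0.5896 0.0154 0.1996] F [ 0.7 -0.2 -0.8] w 0.0556 q6 -0.07 x [-0.002  1.     0.   ] z [-0.  0. -1.]
held 11021 w [0.5887 0.0135 0.2067] r 0.0298 tool [-0.002  -0.0009 -0.007 ]
post px 0
```

>>> {"name": "drive_tool", "arguments": {
  "commands": [
    [-0.002, -0.0006, 0.01, 0, 0, 0, 40],
    [-0.002, -0.0006, 0.03, 0, 0, 0, 40],
    [-0.002, -0.0006, 0.04, 0, 0, 0, 40],
    [-0.002, -0.0006, 0.042, 0, 0, 0, 40],
    [-0.002, -0.0006, 0.042, 0, 0, 0, 40],
    [-0.002, -0.0006, 0.042, 0, 0, 0, 40],
    [-0.002, -0.0006, 0.05, 0, 0, 0, 40],
    [-0.002, -0.0006, 0.058, 0, 0, 0, 40],
    [-0.002, -0.0006, 0.06, 0, 0, 0, 40],
    [-0.002, -0.0006, 0.06, 0, 0, 0, 40]
  ]
}}

```text
time_s: 11.45
eef_pos: [0.5885, 0.012, 0.1385]
eef_rot: [[0.0, 1.0, -0.002], [1.0, -0.0, 0.0], [0.0, -0.002, -1.0]]
force: [-0.3, -0.2, -0.9]
width: 0.0553
```

```bash
python3 - <<'E'
from h import *
s=st(); c=snap('wrist','w13'); held('w13',BLUE,s)
E
```

```text
t 11.45 pos [0.5885 0.012  0.1385] F [-0.3 -0.2 -0.9] w 0.0553 q6 -0.08 x [0. 1. 0.] z [-0.002  0.    -1.   ]
held 3736 w [0.7529 0.0053 0.0601] r 0.0238 tool [-0.0067  0.1646  0.0779]
held 11077 w [0.5875 0.0095 0.1456] r 0.0303 tool [-0.0025 -0.001  -0.0071]
post px 2309 [0.5886 0.0112 0.1407]
```

View pics/w13.png

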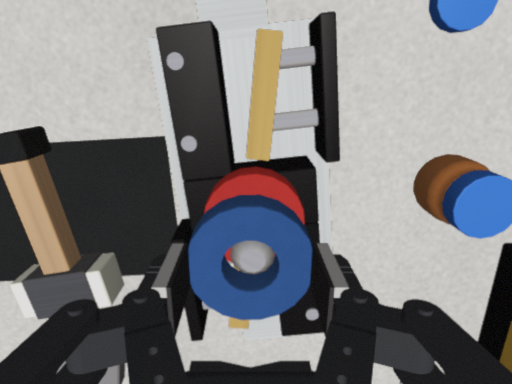

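>>> {"name": "drive_tool", "arguments": {
  "commands": [
    [0.0015, 0.0005, 0.008, 0, 0, 0, 40],
    [0.0015, 0.0005, 0.016, 0, 0, 0, 40],
    [0.0015, 0.0005, 0.024, 0, 0, 0, 40],
    [0.0015, 0.0005, 0.0265, 0, 0, 0, 40],
    [0.0015, 0.0005, 0.0265, 0, 0, 0, 40],
    [0.0015, 0.0005, 0.0265, 0, 0, 0, 40],
    [0.0015, 0.0005, 0.0265, 0, 0, 0, 100],
    [0.0015, 0.0005, 0.0265, 0, 0, 0, 100],
    [0.0015, 0.0005, 0.0265, 0, 0, 0, 100],
    [0.0015, 0.0005, 0.0265, 0, 0, 0, 100],
    [0.0015, 0.0005, -0.01, 0, 0, 0, 100],
    [0.0015, 0.0005, -0.05, 0, 0, 0, 100],
    [0.0015, 0.0005, -0.07, 0, 0, 0, 100],
    [0.0015, 0.0005, -0.07, 0, 0, 0, 100]
  ]
}}

```text
time_s: 12.67
eef_pos: [0.5928, 0.0133, 0.2178]
eef_rot: [[-0.0, 1.0, 0.014], [1.0, 0.0, -0.001], [-0.001, 0.014, -1.0]]
force: [0.5, 0.1, 2.2]
width: 0.0853
```

```bash
python3 - <<'E'
from h import *
s=st(); c=snap('wrist','w14'); held('w14',BLUE,s)
E
```

```text
t 12.67 pos [0.5928 0.0133 0.2178] F [0.5 0.1 2.2] w 0.0853 q6 -0.07 x [-0.     1.    -0.001] z [ 0.014 -0.001 -1.   ]
held 3570 w [0.5885 0.0111 0.1181] r 0.0297 tool [-0.0021 -0.0056  0.0996]
post px 742 [0.5885 0.0126 0.1386]
```

View pics/w14.png

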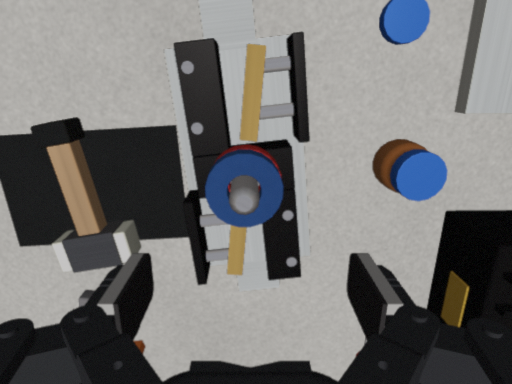

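```bash
python3 - <<'E'
from h import *
for f in ('scene8','side8'):
    c=load(f)
    W=cloud(c)
    uv={'scene8':[(138,211)],'side8':[(326,286)]}[f]
    for u,v in uv: print(f,ray(c,(u,v),.018), W[v-6:v+7:3,u-6:u+7:3,2].round(3))
    r=c['image']; cv2.imwrite('pics/z_'+f+'.png',cv2.resize(r[v-60:v+60,u-60:u+60],None,fx=4,fy=4))
E
```

```text
scene8 [[ 0.47521683 -0.4056709   0.018     ]] [[ 0.019  0.019  0.023  0.019  0.018]
 [ 0.021  0.     0.005  0.021  0.016]
 [ 0.021  0.    -0.002  0.015  0.019]
 [ 0.021  0.019  0.018  0.015  0.013]
 [ 0.002  0.01   0.015  0.008  0.004]]
side8 [[ 0.45960693 -0.41729666  0.018     ]] [[ 0.017  0.017  0.017  0.015  0.015]
 [ 0.017  0.003  0.002  0.013  0.016]
 [ 0.015 -0.001  0.001  0.003  0.02 ]
 [ 0.015  0.013  0.014  0.018  0.021]
 [ 0.005  0.013  0.01   0.011  0.006]]
```

View pics/z_scene8.png

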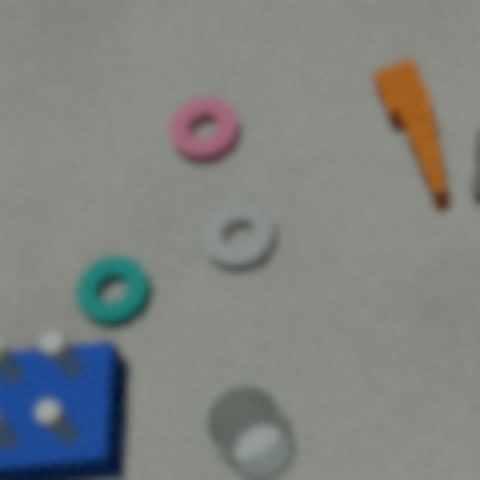

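>>> {"name": "drive_tool", "arguments": {
  "commands": [
    [-0.04, -0.01, 0, 0, 0, 0, 100],
    [-0.42, -0.117, 0.028, 0, 0, 0, 100],
    [-0.42, -0.117, 0.028, 0, 0, 0, 100],
    [-0.42, -0.117, 0.028, 0, 0, 0, 100],
    [-0.42, -0.117, 0.028, 0, 0, 0, 100],
    [-0.42, -0.117, 0.028, 0, 0, 0, 100],
    [-0.42, -0.117, 0.028, 0, 0, 0, 100],
    [-0.42, -0.117, 0.028, 0, 0, 0, 100],
    [-0.42, -0.117, 0.028, 0, 0, 0, 100],
    [-0.42, -0.117, 0.028, 0, 0, 0, 100],
    [-0.42, -0.117, 0.028, 0, 0, 0, 100],
    [-0.42, -0.117, 0.028, 0, 0, 0, 100],
    [-0.42, -0.117, 0.028, 0, 0, 0, 100],
    [-0.42, -0.117, 0.028, 0, 0, 0, 100],
    [-0.42, -0.117, 0.028, 0, 0, 0, 100],
    [-0.42, -0.117, 0.028, 0, 0, 0, 100]
  ]
}}

```text
time_s: 14.05
eef_pos: [0.4734, -0.4051, 0.1819]
eef_rot: [[-0.002, 1.0, 0.0], [1.0, 0.002, 0.0], [0.0, 0.0, -1.0]]
force: [-1.0, 0.1, 0.4]
width: 0.0855
```

```bash
python3 - <<'E'
from h import *
s=st(); c=snap('wrist','w15'); W=cloud(c)
hsv=cv2.cvtColor(c['image'],cv2.COLOR_BGR2HSV)
m=(abs(W[...,2]-.0175)<.004)&(abs(W[...,0]-.472)<.06)&(abs(W[...,1]+.407)<.06)
n,l,stt,ce=cv2.connectedComponentsWithStats(m.astype(np.uint8))
for i in range(1,n):
    if stt[i,4]<300: continue
    P=W[l==i]; q=cv2.minEnclosingCircle(P[:,:2].astype(np.float32)); print(stt[i,4],ce[i],q,P.mean(0),c['image'][l==i].mean(0))
E
```

```text
t 14.05 pos [ 0.4734 -0.4051  0.1819] F [-1.   0.1  0.4] w 0.0855 q6 -0.8 x [-0.002  1.     0.   ] z [ 0.  0. -1.]
2488 [243.42765273 171.12299035] ((0.4665631651878357, -0.41010478138923645), 0.029927436262369156) [ 0.46653974 -0.4089194   0.0171899 ] [123.73834405 123.64027331 121.73110932]
```

View pics/w15.png

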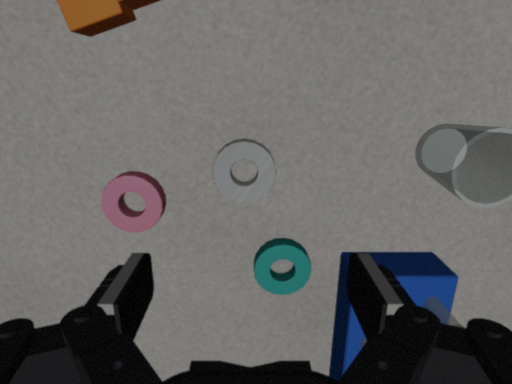

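>>> {"name": "drive_tool", "arguments": {
  "commands": [
    [-0.0045, -0.0065, 0.04, 0, 0, 0, 100],
    [-0.0045, -0.0065, 0.08, 0, 0, 0, 100],
    [-0.0045, -0.0065, 0.12, 0, 0, 0, 100],
    [-0.0045, -0.0065, 0.15, 0, 0, 0, 100],
    [-0.0045, -0.0065, 0.17, 0, 0, 0, 100],
    [-0.0045, -0.0065, 0.179, 0, 0, 0, 100],
    [-0.0045, -0.0065, 0.179, 0, 0, 0, 100],
    [-0.0045, -0.0065, 0.179, 0, 0, 0, 100],
    [-0.0045, -0.0065, 0.179, 0, 0, 0, 50],
    [-0.0045, -0.0065, 0.179, 0, 0, 0, 40],
    [-0.0045, -0.0065, 0.179, 0, 0, 0, 40],
    [-0.0045, -0.0065, 0.179, 0, 0, 0, 40],
    [-0.0045, -0.0065, 0.179, 0, 0, 0, 40],
    [-0.0045, -0.0065, 0.17, 0, 0, 0, 40],
    [-0.0045, -0.0065, 0.14, 0, 0, 0, 40],
    [-0.0045, -0.0065, 0.1, 0, 0, 0, 40],
    [-0.0045, -0.0065, 0.05, 0, 0, 0, 40],
    [-0.0045, -0.0065, 0.01, 0, 0, 0, 40],
    [-0.0045, -0.0065, -0.018, 0, 0, 0, 40],
    [-0.0045, -0.0065, -0.018, 0, 0, 0, 40]
  ],
  "squeeze": 50
}}

```text
time_s: 15.77
eef_pos: [0.4688, -0.4138, 0.2115]
eef_rot: [[0.0, 1.0, 0.013], [1.0, 0.0, -0.013], [-0.013, 0.013, -1.0]]
force: [1.2, -1.1, 1.1]
width: 0.0569
```

>>> {"name": "drive_tool", "arguments": {
  "commands": [
    [0, 0, 0, 0, 0, 0, 40],
    [0.03, 0.009, 0, 0, 0, 0, 40],
    [0.07, 0.02, 0, 0, 0, 0, 40],
    [0.11, 0.032, 0, 0, 0, 0, 40],
    [0.15, 0.043, 0, 0, 0, 0, 40],
    [0.19, 0.055, 0, 0, 0, 0, 40],
    [0.23, 0.066, 0, 0, 0, 0, 40],
    [0.27, 0.078, 0, 0, 0, 0, 40],
    [0.31, 0.09, 0, 0, 0, 0, 40],
    [0.35, 0.101, 0, 0, 0, 0, 40],
    [0.38, 0.11, 0, 0, 0, 0, 40],
    [0.405, 0.117, 0, 0, 0, 0, 40],
    [0.418, 0.121, 0, 0, 0, 0, 40],
    [0.421, 0.1215, 0, 0, 0, 0, 40],
    [0.421, 0.1215, 0, 0, 0, 0, 40],
    [0.421, 0.1215, 0, 0, 0, 0, 40],
    [0.421, 0.1215, 0, 0, 0, 0, 40]
  ]
}}

```text
time_s: 17.18
eef_pos: [0.5873, 0.0082, 0.1995]
eef_rot: [[0.002, 1.0, -0.001], [1.0, -0.002, -0.001], [-0.001, -0.001, -1.0]]
force: [0.3, 0.3, -0.4]
width: 0.0564
```

```bash
cat >> h.py <<'E'
def heldg(f,s):
    c=load(f); W=cloud(c); P=W.reshape(-1,3); P=P[~np.isnan(P[:,0])]; Q=(P-s['eef_pos'])@s['eef_rot']
    k=(np.hypot(Q[:,0],Q[:,1])<.034)&(Q[:,2]<0.0)&(Q[:,2]>-.018)&(abs(Q[:,1])<.0275); T=Q[k]; z=np.median(T[:,2]); T=T[abs(T[:,2]-z)<.002]
    b=Q[(abs(Q[:,2]-z)<.002)&(np.hypot(Q[:,0],Q[:,1])<.034)]
    print('n',len(T),'z',z,'x range',T[:,0].min(),T[:,0].max(),'ctr x',(T[:,0].min()+T[:,0].max())/2,'y',T[:,1].min(),T[:,1].max())
E
python3 - <<'E'
from h import *
s=st(); c=snap('wrist','w16'); heldg('w16',s)
E
```

```text
t 17.18 pos [0.5873 0.0082 0.1995] F [ 0.3  0.3 -0.4] w 0.0564 q6 -0.08 x [ 0.002  1.    -0.001] z [-0.001 -0.001 -1.   ]
n 10154 z -0.011190637460249717 x range -0.027673655646694297 0.03248853047482743 ctr x 0.002407437414066566 y -0.027497050749806747 0.02749265073824384
```

View pics/w16.png

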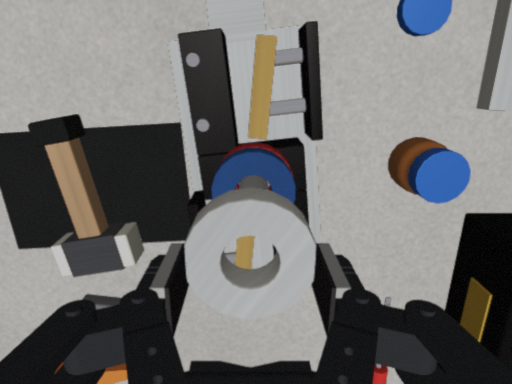

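>>> {"name": "drive_tool", "arguments": {
  "commands": [
    [0.0008, 0.0017, 0.01, 0, 0, 0, 40],
    [0.0008, 0.0017, 0.03, 0, 0, 0, 40],
    [0.0008, 0.0017, 0.042, 0, 0, 0, 40],
    [0.0008, 0.0017, 0.046, 0, 0, 0, 40],
    [0.0008, 0.0017, 0.046, 0, 0, 0, 40],
    [0.0008, 0.0017, 0.046, 0, 0, 0, 40],
    [0.0008, 0.0017, 0.054, 0, 0, 0, 40],
    [0.0008, 0.0017, 0.062, 0, 0, 0, 40],
    [0.0008, 0.0017, 0.062, 0, 0, 0, 40],
    [0.0008, 0.0017, 0.062, 0, 0, 0, 40]
  ]
}}

```text
time_s: 18.07
eef_pos: [0.589, 0.0106, 0.1371]
eef_rot: [[0.0, 1.0, -0.001], [1.0, -0.0, -0.0], [-0.0, -0.001, -1.0]]
force: [0.1, -1.4, -1.5]
width: 0.0566
```

```bash
python3 - <<'E'
from h import *
s=st(); c=snap('wrist','w17'); heldg('w17',s)
E
```

```text
t 18.07 pos [0.589  0.0106 0.1371] F [ 0.1 -1.4 -1.5] w 0.0566 q6 -0.08 x [ 0.  1. -0.] z [-0.001 -0.    -1.   ]
n 10166 z -0.011079126034459891 x range -0.02719415908568236 0.032359314747760895 ctr x 0.0025825778310392677 y -0.027486892142496017 0.027493776042207107
```

View pics/w17.png

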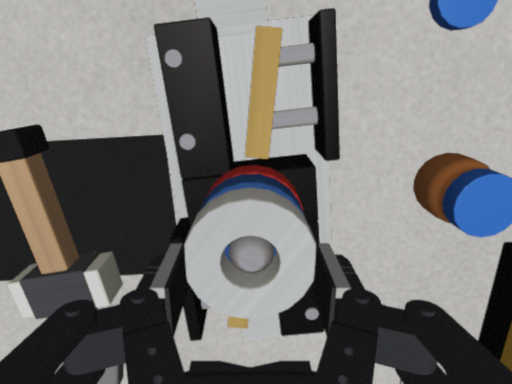

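>>> {"name": "drive_tool", "arguments": {
  "commands": [
    [-0.0012, 0, 0.006, 0, 0, 0, 40],
    [-0.0012, 0, 0.0115, 0, 0, 0, 40],
    [-0.0012, 0, 0.0115, 0, 0, 0, 40],
    [-0.0012, 0, 0.0115, 0, 0, 0, 40],
    [-0.0012, 0, 0.0115, 0, 0, 0, 100],
    [-0.0012, 0, 0.0115, 0, 0, 0, 100],
    [-0.0012, 0, 0.0115, 0, 0, 0, 100],
    [-0.0012, 0, 0.0115, 0, 0, 0, 100],
    [-0.0012, 0, -0.02, 0, 0, 0, 100],
    [-0.0012, 0, -0.05, 0, 0, 0, 100],
    [-0.0012, 0, -0.075, 0, 0, 0, 100],
    [-0.0012, 0, -0.075, 0, 0, 0, 100],
    [-0.0012, 0, -0.075, 0, 0, 0, 100]
  ]
}}

```text
time_s: 19.2
eef_pos: [0.5907, 0.0095, 0.2158]
eef_rot: [[-0.0, 1.0, 0.006], [1.0, 0.0, -0.0], [-0.0, 0.006, -1.0]]
force: [-0.2, -0.3, -0.6]
width: 0.0854
```

```bash
python3 - <<'E'
from h import *
s=st(); c=snap('wrist','w18'); W=cloud(c); P=W.reshape(-1,3); k=(np.hypot(P[:,0]-.5885,P[:,1]-.0115)<.035)&(P[:,2]>.12)&(P[:,2]<.139)
q=cv2.minEnclosingCircle(P[k][:,:2].astype(np.float32)); print(q,np.percentile(P[k][:,2],[5,50,95])); 
for n in('scene','side'): snap(n,n+'18')
E
```

```text
t 19.2 pos [0.5907 0.0095 0.2158] F [-0.2 -0.3 -0.6] w 0.0854 q6 -0.08 x [-0.  1. -0.] z [ 0.006 -0.    -1.   ]
((0.587986946105957, 0.012046294286847115), 0.029949622228741646) [0.12804803 0.13520971 0.13667826]
```

View pics/w18.png

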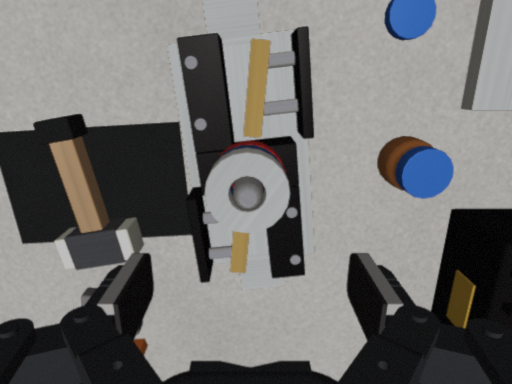

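View pics/side18.png

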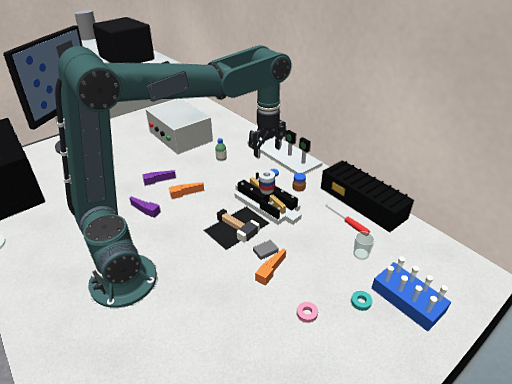

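```bash
cat >> h.py <<'E'
def wedge(f,pt=None,zt=.036,dz=.004,roi=None):
    c=load(f); W=cloud(c)
    for A,ce,m in blobs(c,(6,130,40),(17,255,255),300):
        P=W[m]; P=P[~np.isnan(P[:,0])]; T=P[abs(P[:,2]-zt)<dz]
        if len(T)<200: continue
        (cx,cy),(w,h),a=cv2.minAreaRect(T[:,:2].astype(np.float32))
        # principal axis
        X=T[:,:2]-T[:,:2].mean(0)
        # straight-side heading: use rect long side; orientation by which end is wider
        bx=cv2.boxPoints(((cx,cy),(w,h),a)); e=bx[1]-bx[0]; g=bx[2]-bx[1]; L=e if np.hypot(*e)>np.hypot(*g) else g
        L=L/np.hypot(*L); u=(T[:,:2]-[cx,cy])@L; v=(T[:,:2]-[cx,cy])@np.array([-L[1],L[0]])
        if np.ptp(v[u>np.percentile(u,80)])>np.ptp(v[u<np.percentile(u,20)]): L=-L
        N=np.array([-L[1],L[0]]); 
        for it in range(4):
            u=(T[:,:2]-[cx,cy])@L; v=(T[:,:2]-[cx,cy])@N
            u0=u.min() if it==0 else np.percentile(u,.3)
            # block side v at u0..u0+40mm: fit both sides
            S=[]
            for a0 in np.arange(.005,.038,.003):
                k=(u>u0+a0)&(u<u0+a0+.003)
                if k.sum()>8: S.append((u0+a0+.0015,np.percentile(v[k],98),np.percentile(v[k],2)))
            S=np.array(S); sl=(np.polyfit(S[:,0],S[:,1],1)[0]+np.polyfit(S[:,0],S[:,2],1)[0])/2
            r=np.arctan(sl); L=np.array([L[0]*np.cos(r)-L[1]*np.sin(r),L[0]*np.sin(r)+L[1]*np.cos(r)]); N=np.array([-L[1],L[0]])
        u=(T[:,:2]-[cx,cy])@L; v=(T[:,:2]-[cx,cy])@N; u0=np.percentile(u,.3); u1=np.percentile(u,99.7)
        k=(u>u0+.005)&(u<u0+.038); va,vb=np.percentile(v[k],2),np.percentile(v[k],98)
        blk=np.array([cx,cy])+L*(u0+.0225)+N*(va+vb)/2
        print('wedge px',ce,'head deg',np.degrees(np.arctan2(L[1],L[0])).round(2),'len',round(u1-u0,4),'wid',round(vb-va,4),'blockctr',blk.round(4),'shoulder',(blk+L*.0225).round(4),'rear',(blk-L*.0225).round(4),'zmed',np.median(T[:,2]).round(4))
E
python3 - <<'E'
from h import *
wedge('w1'); wedge('w9'); wedge('w15'); wedge('side18'); wedge('scene18')
E
```

```text
wedge px [202.2  34.9] head deg -8.93 len 0.1315 wid 0.0323 blockctr [0.3427 0.2737] shoulder [0.3649 0.2702] rear [0.3204 0.2772] zmed 0.0351
wedge px [ 78.3 269.8] head deg -177.38 len 0.0615 wid 0.0389 blockctr [0.3576 0.2754] shoulder [0.3352 0.2744] rear [0.3801 0.2764] zmed 0.0353
wedge px [165.8 296.4] head deg -24.36 len 0.0298 wid 0.0138 blockctr [0.4413 0.2409] shoulder [0.4618 0.2316] rear [0.4208 0.2502] zmed 0.0353
wedge px [98.2 13.6] head deg 8.97 len 0.0464 wid 0.0184 blockctr [ 0.3503 -0.2772] shoulder [ 0.3725 -0.2737] rear [ 0.328  -0.2807] zmed 0.0349
wedge px [269.2 267.5] head deg 18.77 len 0.1324 wid 0.0348 blockctr [ 0.3467 -0.2671] shoulder [ 0.368  -0.2598] rear [ 0.3254 -0.2743] zmed 0.0353
```

>>> {"name": "drive_tool", "arguments": {
  "commands": [
    [0.264, -0.244, 0.0, 0, 0, -0.11, 100],
    [0.264, -0.244, 0.0, 0, 0, -0.22, 100],
    [0.264, -0.244, 0.0, 0, 0, -0.34, 100],
    [0.264, -0.244, 0.0, 0, 0, -0.46, 100],
    [0.264, -0.244, 0.0, 0, 0, -0.58, 100],
    [0.264, -0.244, 0.0, 0, 0, -0.7, 100],
    [0.264, -0.244, 0.0, 0, 0, -0.82, 100],
    [0.264, -0.244, 0.0, 0, 0, -0.94, 100],
    [0.264, -0.244, 0.0, 0, 0, -1.06, 100],
    [0.264, -0.244, 0.0, 0, 0, -1.18, 100],
    [0.264, -0.244, 0.0, 0, 0, -1.257, 100],
    [0.264, -0.244, 0.0, 0, 0, -1.257, 100],
    [0.264, -0.244, 0.0, 0, 0, -1.257, 100],
    [0.264, -0.244, 0.0, 0, 0, -1.257, 100]
  ]
}}

```text
time_s: 20.52
eef_pos: [0.3452, 0.2732, 0.2119]
eef_rot: [[-0.95, 0.311, -0.001], [0.311, 0.95, -0.001], [0.001, -0.001, -1.0]]
force: [-0.7, -0.6, -0.5]
width: 0.0857
```

```bash
python3 - <<'E'
from h import *
s=st(); c=snap('wrist','w19'); wedge('w19')
E
```

```text
t 20.52 pos [0.3452 0.2732 0.2119] F [-0.7 -0.6 -0.5] w 0.0857 q6 -0.71 x [-0.95   0.311  0.001] z [-0.001 -0.001 -1.   ]
wedge px [253.8 186.4] head deg -17.96 len 0.1325 wid 0.0354 blockctr [0.3433 0.2761] shoulder [0.3647 0.2691] rear [0.3219 0.283 ] zmed 0.0353
```

View pics/w19.png

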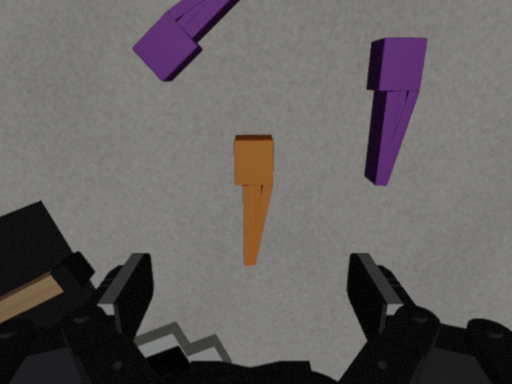

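>>> {"name": "drive_tool", "arguments": {
  "commands": [
    [0.0024, 0.0022, 0.04, 0, 0, 0, 100],
    [0.0024, 0.0022, 0.08, 0, 0, 0, 100],
    [0.0024, 0.0022, 0.12, 0, 0, 0, 100],
    [0.0024, 0.0022, 0.16, 0, 0, 0, 100],
    [0.0024, 0.0022, 0.19, 0, 0, 0, 100],
    [0.0024, 0.0022, 0.203, 0, 0, 0, 100],
    [0.0024, 0.0022, 0.204, 0, 0, 0, 100],
    [0.0024, 0.0022, 0.204, 0, 0, 0, 60],
    [0.0024, 0.0022, 0.204, 0, 0, 0, 20],
    [0.0024, 0.0022, 0.204, 0, 0, 0, 20],
    [0.0024, 0.0022, 0.204, 0, 0, 0, 20],
    [0.0024, 0.0022, 0.204, 0, 0, 0, 20],
    [0.0024, 0.0022, 0.204, 0, 0, 0, 20],
    [0.0024, 0.0022, 0.195, 0, 0, 0, 20],
    [0.0024, 0.0022, 0.17, 0, 0, 0, 20],
    [0.0024, 0.0022, 0.13, 0, 0, 0, 20],
    [0.0024, 0.0022, 0.09, 0, 0, 0, 20],
    [0.0024, 0.0022, 0.06, 0, 0, 0, 20],
    [0.0024, 0.0022, 0.06, 0, 0, 0, 20],
    [0.0024, 0.0022, 0.06, 0, 0, 0, 20]
  ],
  "squeeze": 60
}}

```text
time_s: 22.23
eef_pos: [0.3447, 0.2771, 0.1553]
eef_rot: [[-0.951, 0.309, 0.004], [0.309, 0.951, 0.003], [-0.003, 0.004, -1.0]]
force: [-1.0, 0.5, -2.0]
width: 0.0371
```

```bash
cat >> h.py <<'E'
def heldw(f,s):
    c=load(f); W=cloud(c); P=W.reshape(-1,3); hsv=cv2.cvtColor(c['image'],cv2.COLOR_BGR2HSV); m=cv2.inRange(hsv,np.array((6,130,40)),np.array((17,255,255))).reshape(-1)>0
    Q=(P-s['eef_pos'])@s['eef_rot']; k=m&(np.hypot(Q[:,0],Q[:,1])<.13)&(Q[:,2]<.02)&(Q[:,2]>-.06); T=Q[k]
    zt=np.percentile(T[:,2],5); T=T[abs(T[:,2]-zt)<.004]; zt=np.median(T[:,2])
    # nose along -x_tool : x extents
    xr=np.percentile(T[:,0],99.7); xn=np.percentile(T[:,0],.3)
    B=T[T[:,0]>xr-.040]; B=B[B[:,0]<xr-.004]
    N=T[(T[:,0]<xr-.06)&(T[:,0]>xn+.01)]
    e=[]
    for a in np.arange(xn+.01,xr-.06,.004):
        q=N[(N[:,0]>=a)&(N[:,0]<a+.004),1]
        if len(q)>5:e.append((a+.002,np.percentile(q,2),np.percentile(q,98)))
    e=np.array(e)
    print('held wedge top z',zt.round(4),'rear x',xr.round(4),'tip x',xn.round(4),'block y',np.percentile(B[:,1],[2,98]).round(4))
    print('edge fits (slope deg, value at shoulder)',[(np.degrees(np.arctan(np.polyfit(e[:,0],e[:,j],1)[0])).round(2),np.polyval(np.polyfit(e[:,0],e[:,j],1),xr-.045).round(4)) for j in (1,2)])
E
python3 - <<'E'
from h import *
s=st(); c=snap('wrist','w20'); heldw('w20',s)
E
```

```text
t 22.23 pos [0.3447 0.2771 0.1553] F [-1.   0.5 -2. ] w 0.0371 q6 -0.71 x [-0.951  0.309 -0.003] z [ 0.004  0.003 -1.   ]
held wedge top z -0.0243 rear x 0.0245 tip x -0.0393 block y [-0.0191  0.017 ]Traceback (most recent call last):
  File "<stdin>", line 2, in <module>
  File "h.py", line 93, in heldw
    print('edge fits (slope deg, value at shoulder)',[(np.degrees(np.arctan(np.polyfit(e[:,0],e[:,j],1)[0])).round(2),np.polyval(np.polyfit(e[:,0],e[:,j],1),xr-.045).round(4)) for j in (1,2)])
                                                                                       ~^^^^^
IndexError: too many indices for array: array is 1-dimensional, but 2 were indexed
```

View pics/w20.png

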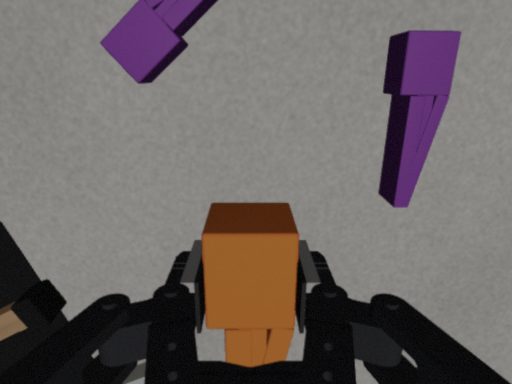

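>>> {"name": "drive_tool", "arguments": {
  "commands": [
    [-0.02, -0.0016, -0.01, 0, 0, 0.06, 20],
    [-0.05, -0.004, -0.01, 0, 0, 0.17, 20],
    [-0.08, -0.0065, -0.01, 0, 0, 0.28, 20],
    [-0.11, -0.009, -0.01, 0, 0, 0.4, 20],
    [-0.14, -0.0113, -0.01, 0, 0, 0.52, 20],
    [-0.165, -0.0133, -0.01, 0, 0, 0.64, 20],
    [-0.19, -0.0153, -0.01, 0, 0, 0.76, 20],
    [-0.21, -0.017, -0.01, 0, 0, 0.88, 20],
    [-0.227, -0.0183, -0.01, 0, 0, 0.98, 20],
    [-0.24, -0.0193, -0.01, 0, 0, 1.07, 20],
    [-0.2474, -0.0199, -0.01, 0, 0, 1.13, 20],
    [-0.2474, -0.0199, -0.01, 0, 0, 1.154, 20],
    [-0.2474, -0.0199, -0.01, 0, 0, 1.154, 20],
    [-0.2474, -0.0199, -0.01, 0, 0, 1.154, 20],
    [-0.2474, -0.0199, -0.01, 0, 0, 1.154, 20],
    [-0.2474, -0.0199, -0.01, 0, 0, 1.154, 20]
  ]
}}

```text
time_s: 23.62
eef_pos: [0.5723, 0.1815, 0.1626]
eef_rot: [[-0.104, 0.995, -0.001], [0.995, 0.104, -0.0], [0.0, -0.001, -1.0]]
force: [0.6, 1.1, -1.2]
width: 0.0373
```

```bash
cat >> h.py <<'E'
C=np.array([.5883,.0118]); PHI=np.radians(5.9)
XF=np.array([np.cos(PHI),np.sin(PHI)]); YF=np.array([-np.sin(PHI),np.cos(PHI)])
def tofoot(p): d=np.asarray(p)[:2]-C; return np.array([d@XF,d@YF])
def plan(s,xs,ts,tx=-.0205,ty=-.001,side=1,ys=.002,z=None):
    o=C+side*YF*(.115-xs)+side*XF*ys
    R=s['eef_rot'][:2,:2]; t=o-(side*YF*tx+side*XF*ty)
    d=t-s['eef_pos'][:2]; print('target tcp',t.round(4),'tool shift',(R.T@d).round(4),'heading',np.degrees(np.arctan2(R[1,0],R[0,0])).round(2))
E
python3 - <<'E'
from h import *
s=st(); c=snap('wrist','w21'); wedge('w21'); plan(s,-.035,0)
E
```

```text
t 23.62 pos [0.5723 0.1815 0.1626] F [ 0.6  1.1 -1.2] w 0.0373 q6 0.11 x [-0.104  0.995  0.   ] z [-0.001 -0.    -1.   ]
target tcp [0.5738 0.1817] tool shift [0.     0.0015] heading 95.98
```

View pics/w21.png

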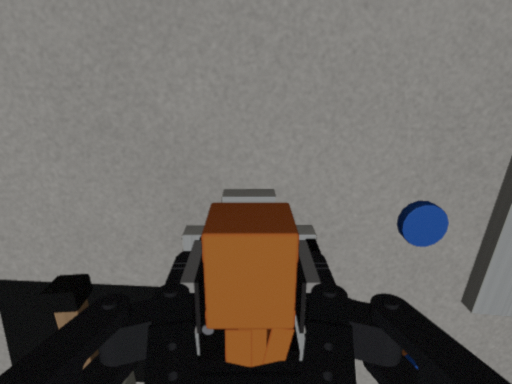

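>>> {"name": "drive_tool", "arguments": {
  "commands": [
    [0, 0.0015, 0.03, 0, 0, 0, 20],
    [0, 0.0015, 0.06, 0, 0, 0, 20],
    [0, 0.0015, 0.075, 0, 0, 0, 20],
    [0, 0.0015, 0.075, 0, 0, 0, 20],
    [0, 0.0015, 0.075, 0, 0, 0, 20],
    [0, 0.0015, 0.09, 0, 0, 0, 20],
    [0, 0.0015, 0.1, 0, 0, 0, 20],
    [0, 0.0015, 0.105, 0, 0, 0, 20],
    [0, 0.0015, 0.105, 0, 0, 0, 20]
  ]
}}

```text
time_s: 24.42
eef_pos: [0.5768, 0.184, 0.062]
eef_rot: [[-0.104, 0.995, 0.007], [0.995, 0.104, 0.005], [0.004, 0.008, -1.0]]
force: [-0.8, 5.3, 4.9]
width: 0.037
```

```bash
python3 - <<'E'
from h import *
s=st(); plan(s,-.035,0)
for n in ('scene','side'):
    c=snap(n,n+'22')
    u,v=proj(c,[[.58,.1,.05]])[0].astype(int); cv2.imwrite(f'pics/z{n}22.png',cv2.resize(c['image'][v-40:v+40,u-50:u+50],None,fx=5,fy=5,interpolation=cv2.INTER_CUBIC))
E
```

```text
t 24.42 pos [0.5768 0.184  0.062 ] F [-0.8  5.3  4.9] w 0.037 q6 0.11 x [-0.104  0.995  0.004] z [ 0.007  0.005 -1.   ]
target tcp [0.5738 0.1817] tool shift [-0.002  -0.0033] heading 95.98
```

View pics/zside22.png

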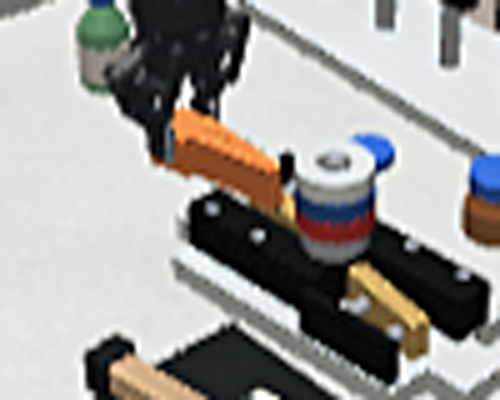

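View pics/zscene22.png

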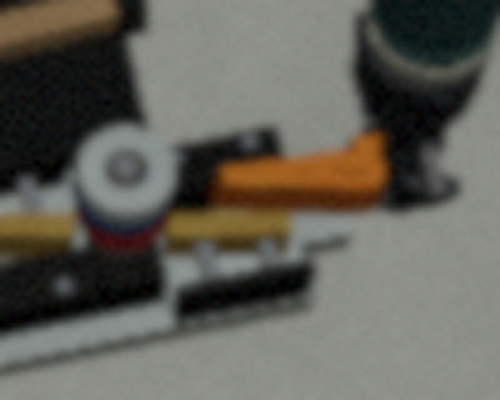

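```bash
cat > ov.py <<'E'
from h import *
def ov(n,tag,tx,ty,zb,side,pos,c=None,sc=5,ctr=None):
    c=load(n+tag); img=c['image'].copy(); S=8
    u,v=proj(c,[[*(C+side*YF*.1),.05]])[0].astype(int); cx,cy=max(u-50,0),max(v-38,0)
    z=cv2.resize(img[cy:cy+75,cx:cx+100],None,fx=S,fy=S,interpolation=cv2.INTER_CUBIC)
    def dr(P,col): q=((proj(c,P)-[cx,cy]+.5)*S).astype(np.int32); cv2.polylines(z,[q.reshape(-1,1,2)],True,col,1)
    sx=lambda x,y,zz:[*(C+side*YF*(.115-x)+side*XF*y),zz]
    dr([sx(0,-.011,.064),sx(.085,-.011,.064),sx(.085,-.044,.064),sx(0,-.044,.064)],(0,255,0))
    dr([sx(.007,.0146,.064),sx(.085,-.001,.064)],(255,255,0))
    R=pos['eef_rot']; p=pos['eef_pos']
    w=lambda x,y,zz:p+R@np.array([tx-x,ty-0+y*(1),0])+np.array([0,0,zz])
    for zz in (zb,zb+.036):
        dr([w(-.045,-.019,zz),w(-.045,.019,zz),w(0,.019,zz),w(.09,.001,zz),w(.09,-.011,zz),w(0,-.011,zz),w(0,-.019,zz)],(255,0,255))
    cv2.imwrite(f'pics/ov_{n}{tag}.png',z)
E
python3 - <<'E'
from ov import *
s=st()
for n in('scene','side'): ov(n,'22',-.0205,0,-.0117,1,s)
E
```

```text
t 24.52 pos [0.5768 0.1838 0.0622] F [0.3 5.4 5.9] w 0.0368 q6 0.11 x [-0.104  0.995  0.004] z [ 0.007  0.005 -1.   ]
```

View pics/ov_scene22.png

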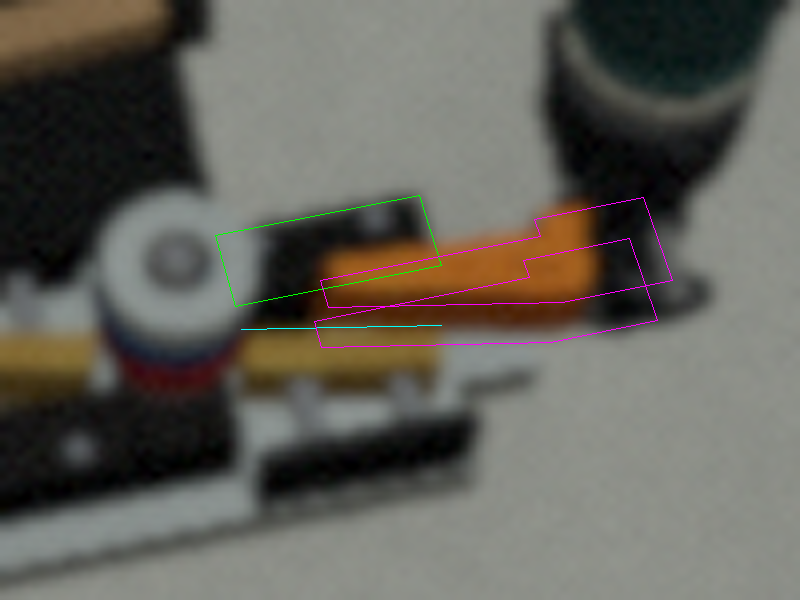

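View pics/ov_side22.png

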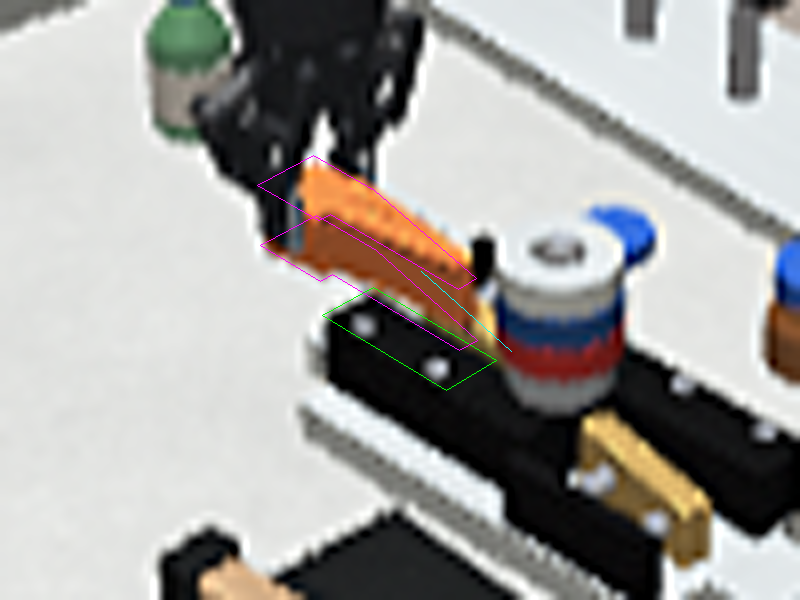

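>>> {"name": "drive_tool", "arguments": {
  "commands": [
    [0, -0.0015, -0.02, 0, 0, 0, 20],
    [0, -0.0015, -0.045, 0, 0, 0, 20],
    [0, -0.0015, -0.045, 0, 0, 0, 20],
    [0, -0.0015, -0.045, 0, 0, 0, 20],
    [0, -0.0015, -0.045, 0, 0, 0, 20],
    [0, -0.0015, -0.045, 0, 0, 0, 20]
  ]
}}

```text
time_s: 25.02
eef_pos: [0.5722, 0.1808, 0.1014]
eef_rot: [[-0.103, 0.995, -0.002], [0.995, 0.103, -0.001], [-0.0, -0.002, -1.0]]
force: [-0.2, 0.9, -2.0]
width: 0.0369
```

```bash
python3 - <<'E'
from h import *
s=st(); snap('wrist','w23'); snap('side','side23'); snap('scene','scene23')
heldw_ok=True
try: heldw('w23',s)
except Exception: pass
c=load('wrist0'); W=cloud(c).reshape(-1,3); W=W[~np.isnan(W[:,0])]
F=np.c_[(W[:,:2]-C)@XF,(W[:,:2]-C)@YF,W[:,2]]
for yf in np.arange(.13,.02,-.01):
    q=F[(abs(F[:,1]-yf)<.0015)&(abs(F[:,0])<.066)]; q=q[np.argsort(q[:,0])]
    # segments of similar z
    out=[];st0=0
    for i in range(1,len(q)+1):
        if i==len(q) or abs(q[i,2]-q[i-1,2])>.008:
            if i-st0>4: out.append((round(q[st0,0]*1000,1),round(q[i-1,0]*1000,1),round(np.median(q[st0:i,2])*1000)))
            st0=i
    print(round(yf,3),out)
E
```

```text
t 25.02 pos [0.5722 0.1808 0.1014] F [-0.2  0.9 -2. ] w 0.0369 q6 0.11 x [-0.103  0.995 -0.   ] z [-0.002 -0.001 -1.   ]
held wedge top z -0.0263 rear x 0.0127 tip x -0.0359 block y [-0.019   0.0169]
0.13 [(np.float64(-65.8), np.float64(-24.7), -1), (np.float64(-24.7), np.float64(22.7), 23), (np.float64(26.9), np.float64(65.7), -1)]
0.12 [(np.float64(-65.3), np.float64(-48.7), -1), (np.float64(-24.7), np.float64(22.9), 23), (np.float64(27.6), np.float64(65.5), -1)]
0.11 [(np.float64(-62.2), np.float64(-47.6), 23), (np.float64(-45.6), np.float64(-11.9), 63), (np.float64(-8.9), np.float64(50.4), 23), (np.float64(50.6), np.float64(50.8), 34), (np.float64(51.0), np.float64(51.3), 54), (np.float64(51.4), np.float64(60.5), 63)]
0.1 [(np.float64(-65.9), np.float64(-64.6), -1), (np.float64(-62.5), np.float64(-47.7), 23), (np.float64(-45.1), np.float64(-11.7), 63), (np.float64(-8.8), np.float64(12.4), 23), (np.float64(13.0), np.float64(28.3), 59), (np.float64(35.1), np.float64(50.2), 23), (np.float64(51.1), np.float64(60.2), 63)]
0.09 [(np.float64(-61.9), np.float64(-47.2), 23), (np.float64(-
[... 1399 characters left out ...]
3), 59), (np.float64(21.5), np.float64(50.5), 49), (np.float64(50.6), np.float64(50.7), 57), (np.float64(50.8), np.float64(59.8), 63)]
0.04 [(np.float64(-61.5), np.float64(-47.0), 23), (np.float64(-45.0), np.float64(-11.4), 64), (np.float64(-8.6), np.float64(0.7), 23), (np.float64(2.2), np.float64(17.0), 59), (np.float64(23.4), np.float64(50.3), 23), (np.float64(51.3), np.float64(61.1), 63)]
0.03 [(np.float64(-65.6), np.float64(-64.3), -2), (np.float64(-61.7), np.float64(-47.0), 23), (np.float64(-45.1), np.float64(-11.3), 63), (np.float64(-8.4), np.float64(-1.2), 23), (np.float64(-0.7), np.float64(15.6), 59), (np.float64(22.0), np.float64(50.5), 23), (np.float64(51.2), np.float64(60.5), 63)]
```

View pics/w23.png

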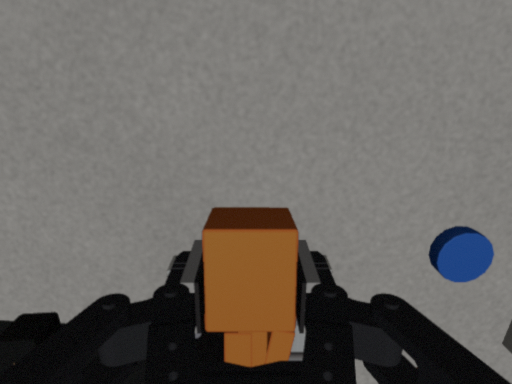

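```bash
python3 - <<'E'
from ov import *
s=st()
for n in('scene','side'): ov(n,'23',-.0205,0,-.0117,1,s)
c=load('side23'); 
W=cloud(c)
for A,ce,m in blobs(c,(6,130,40),(17,255,255),60):
    P=W[m]; P=P[~np.isnan(P[:,0])]; Q=(P-s['eef_pos'])@s['eef_rot']
    if abs(P[:,1].mean()-.14)<.08:
        for a in np.arange(-.11,.03,.01):
            k=(Q[:,0]>a)&(Q[:,0]<a+.01)
            if k.sum()>3: print(round(a,3),k.sum(),'z min/max',np.percentile(Q[k,2],[3,97]).round(4),'y',np.percentile(Q[k,1],[3,97]).round(4))
E
```

```text
t 25.17 pos [0.5722 0.1809 0.1013] F [-0.4  0.3 -2.5] w 0.0366 q6 0.11 x [-0.103  0.995 -0.   ] z [-0.003 -0.001 -1.   ]
-0.11 21 z min/max [-0.0363 -0.0019] y [-0.0146 -0.0018]
-0.1 18 z min/max [-0.0361 -0.0058] y [-0.0148 -0.0005]
-0.09 18 z min/max [-0.0352 -0.0033] y [-0.0151 -0.0003]
-0.08 19 z min/max [-0.033  -0.0024] y [-0.015   0.0026]
-0.07 19 z min/max [-0.0319 -0.001 ] y [-0.0145  0.0024]
-0.06 17 z min/max [-0.0306 -0.0014] y [-0.0151  0.0077]
-0.05 21 z min/max [-0.0298 -0.0028] y [-0.0164  0.0072]
-0.04 18 z min/max [-0.0275  0.0042] y [-0.0147  0.0115]
-0.03 33 z min/max [-0.0278  0.0031] y [-0.0228  0.0085]
-0.02 23 z min/max [-0.0422  0.0027] y [-0.023   0.0146]
-0.01 16 z min/max [-0.0264  0.0565] y [-0.0187  0.0688]
-0.0 9 z min/max [-0.0266 -0.0208] y [-0.0033  0.0176]
```

View pics/ov_side23.png

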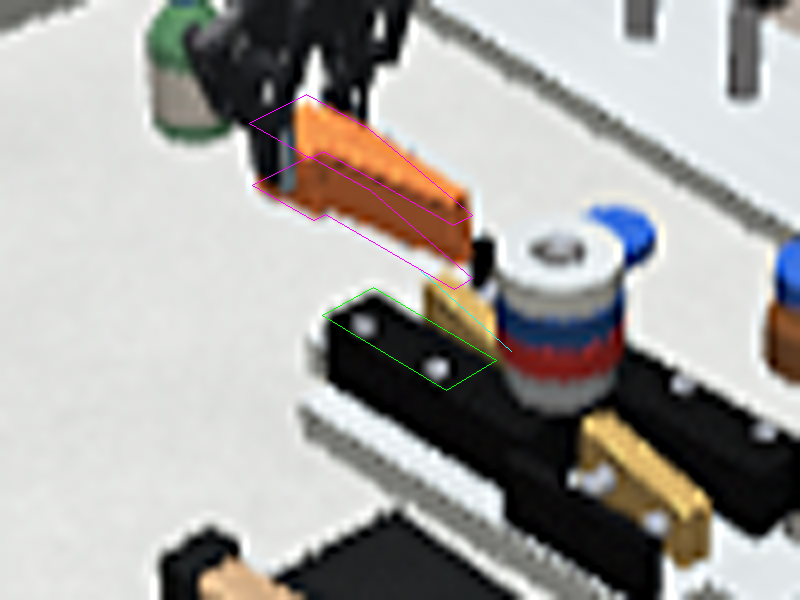

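View pics/ov_scene23.png

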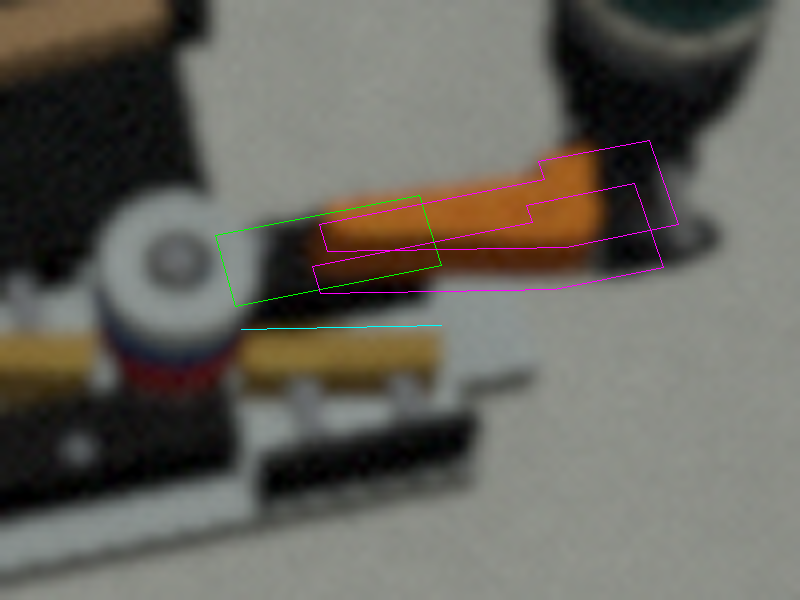

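```bash
cat >> h.py <<'E'
def sidegap(f,yf0=.06,side=1):
    c=load(f); W=cloud(c); F=np.dstack([side*(W[...,:2]-C)@XF,side*(W[...,:2]-C)@YF,W[...,2]]).reshape(-1,3)
    hsv=cv2.cvtColor(c['image'],cv2.COLOR_BGR2HSV).reshape(-1,3)
    org=(hsv[:,0]>=6)&(hsv[:,0]<=15)&(hsv[:,1]>150); yel=(hsv[:,0]>=17)&(hsv[:,0]<=28)&(hsv[:,1]>90); blk=hsv[:,2]<50
    for yf in np.arange(.05,.125,.01):
        k=abs(F[:,1]-yf)<.006
        r=[round(yf,3)]
        for nm,mm,zlo,zhi in(('org',org,.03,.2),('yel',yel,.05,.075),('blk',blk&(abs(F[:,0])<.05)&(F[:,0]<.002),.059,.07)):
            q=F[k&mm&(F[:,2]>zlo)&(F[:,2]<zhi)&(abs(F[:,0])<.05)]
            if len(q)>3: r.append((nm,len(q),'x',*np.round(np.percentile(q[:,0],[5,95])*1e3,1),'z',*np.round(np.percentile(q[:,2],[5,95])*1e3)))
        print(*r)
E
python3 - <<'E'
from h import *
sidegap('side23'); print(); sidegap('side18')
E
```

```text
0.05 ('yel', 11, 'x', np.float64(-15.6), np.float64(8.8), 'z', np.float64(52.0), np.float64(66.0)) ('blk', 13, 'x', np.float64(-44.0), np.float64(-16.7), 'z', np.float64(61.0), np.float64(68.0))
0.06 ('org', 28, 'x', np.float64(-12.5), np.float64(-1.1), 'z', np.float64(105.0), np.float64(137.0)) ('yel', 12, 'x', np.float64(-3.4), np.float64(18.1), 'z', np.float64(52.0), np.float64(64.0)) ('blk', 19, 'x', np.float64(-43.7), np.float64(-18.4), 'z', np.float64(61.0), np.float64(66.0))
0.07 ('org', 21, 'x', np.float64(-12.7), np.float64(-0.9), 'z', np.float64(105.0), np.float64(138.0)) ('yel', 14, 'x', np.float64(-12.8), np.float64(18.9), 'z', np.float64(52.0), np.float64(66.0)) ('blk', 16, 'x', np.float64(-45.1), np.float64(-19.2), 'z', np.float64(62.0), np.float64(66.0))
0.08 ('org', 20, 'x', np.float64(-12.8), np.float64(-0.4), 'z', np.float64(105.0), np.float64(136.0)) ('yel', 11, 'x', np.float64(-2.2), np.float64(20.5), 'z', np.float64(53.0), np.float64(63.0)) ('blk', 15, 'x', np.float64(-44.0), np.float64(-23.1), 'z', np.float64(61.0), np.float64(67.0))
0.09 ('org', 23, 'x', np.flo
[... 1420 characters left out ...]
.float64(67.0))
0.08 ('yel', 12, 'x', np.float64(8.2), np.float64(21.7), 'z', np.float64(52.0), np.float64(61.0)) ('blk', 14, 'x', np.float64(-44.5), np.float64(-19.8), 'z', np.float64(61.0), np.float64(67.0))
0.09 ('yel', 11, 'x', np.float64(9.1), np.float64(22.7), 'z', np.float64(51.0), np.float64(61.0)) ('blk', 11, 'x', np.float64(-43.7), np.float64(-18.6), 'z', np.float64(61.0), np.float64(67.0))
0.1 ('yel', 7, 'x', np.float64(12.0), np.float64(23.7), 'z', np.float64(52.0), np.float64(60.0)) ('blk', 8, 'x', np.float64(-44.8), np.float64(-21.3), 'z', np.float64(63.0), np.float64(66.0))
0.11 ('blk', 7, 'x', np.float64(-45.4), np.float64(-15.5), 'z', np.float64(59.0), np.float64(65.0))
0.12
```

>>> {"name": "drive_tool", "arguments": {
  "commands": [
    [0.03, -0.01, 0, 0, 0, 0, 20],
    [0.06, -0.02, 0, 0, 0, 0, 20],
    [0.09, -0.028, 0, 0, 0, 0, 20],
    [0.11, -0.03, 0, 0, 0, 0, 20],
    [0.115, -0.03, 0, 0, 0, 0, 20],
    [0.115, -0.03, 0.03, 0, 0, 0, 20],
    [0.115, -0.03, 0.06, 0, 0, 0, 20],
    [0.115, -0.03, 0.08, 0, 0, 0, 20],
    [0.115, -0.03, 0.086, 0, 0, 0, 20],
    [0.115, -0.03, 0.086, 0, 0, 0, 20],
    [0.115, -0.03, 0.086, 0, 0, 0, 20],
    [0.115, -0.03, 0.086, 0, 0, 0, 40],
    [0.115, -0.03, 0.086, 0, 0, 0, 60],
    [0.115, -0.03, 0.086, 0, 0, 0, 60],
    [0.115, -0.03, 0.086, 0, 0, 0, 60],
    [0.115, -0.03, 0.086, 0, 0, 0, 60]
  ]
}}

```text
time_s: 26.5
eef_pos: [0.5318, 0.2926, 0.0176]
eef_rot: [[-0.103, 0.995, 0.001], [0.995, 0.103, 0.0], [0.0, 0.001, -1.0]]
force: [-0.4, -0.6, 0.1]
width: 0.0513
```

```bash
python3 - <<'E'
from h import *
s=st(); c=snap('wrist','w24'); wedge('w24')
E
```

```text
t 26.5 pos [0.5318 0.2926 0.0176] F [-0.4 -0.6  0.1] w 0.0513 q6 0.31 x [-0.103  0.995  0.   ] z [ 0.001  0.    -1.   ]
wedge px [252.8 278.9] head deg -84.49 len 0.0678 wid 0.0357 blockctr [0.5317 0.2907] shoulder [0.5339 0.2683] rear [0.5296 0.3131] zmed 0.0353
```

View pics/w24.png

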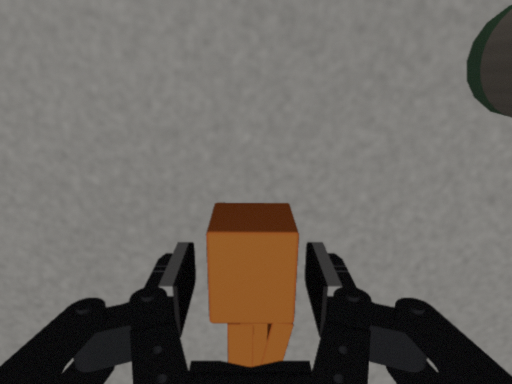

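>>> {"name": "drive_tool", "arguments": {
  "commands": [
    [-0.001, 0, 0.005, 0, 0, 0, 60],
    [-0.001, 0, 0.009, 0, 0, 0, 60],
    [-0.001, 0, 0.009, 0, 0, 0, 60],
    [-0.001, 0, 0.009, 0, 0, 0, 60],
    [-0.001, 0, 0.009, 0, 0, 0, 20],
    [-0.001, 0, 0.009, 0, 0, 0, 20],
    [-0.001, 0, 0.009, 0, 0, 0, 20],
    [-0.001, 0, 0.009, 0, 0, 0, 20],
    [-0.001, 0, 0.009, 0, 0, 0, 20],
    [-0.001, 0, -0.005, 0, 0, 0, 20],
    [-0.001, 0, -0.025, 0, 0, 0, 20],
    [-0.001, 0, -0.05, 0, 0, 0, 20],
    [-0.001, 0, -0.075, 0, 0, 0, 20],
    [-0.001, 0, -0.09, 0, 0, 0, 20],
    [-0.001, 0, -0.09, 0, 0, 0, 20],
    [-0.001, 0, -0.09, 0, 0, 0, 20]
  ],
  "squeeze": 100
}}

```text
time_s: 27.88
eef_pos: [0.5318, 0.2916, 0.1073]
eef_rot: [[-0.103, 0.995, 0.002], [0.995, 0.103, 0.001], [0.0, 0.002, -1.0]]
force: [-0.7, 0.5, -1.8]
width: 0.0364
```

```bash
cat >> h.py <<'E'
def sidew(f,s):
    c=load(f); W=cloud(c)
    for A,ce,m in blobs(c,(6,150,60),(16,255,255),60):
        P=W[m]; P=P[~np.isnan(P[:,0])]; Q=(P-s['eef_pos'])@s['eef_rot']
        if np.hypot(*Q[:,:2].mean(0))>.12: continue
        r=[]
        for a in np.arange(-.11,0,.01):
            k=(Q[:,0]>a)&(Q[:,0]<a+.01)
            if k.sum()>5: r.append((a+.005,np.percentile(Q[k,2],4)))
        r=np.array(r); p=np.polyfit(r[:,0],r[:,1],1); print('top-edge slope deg (nose up +)',np.degrees(p[0]).round(2),'z at shoulder',np.polyval(p,-.02).round(4))
E
python3 - <<'E'
from h import *
s=st(); c=snap('wrist','w25'); snap('side','side25'); sidew('side25',s); sidew('side23',s)
c=load('w25'); W=cloud(c)
for A,ce,m in blobs(c,(6,130,40),(17,255,255),3000):
    Q=(W[m]-s['eef_pos'])@s['eef_rot']; Q=Q[~np.isnan(Q[:,0])]
    for a in np.arange(-.05,.03,.008):
        k=(Q[:,0]>a)&(Q[:,0]<a+.008)
        if k.sum()>20: print(round(a+.004,3),'z top',np.percentile(Q[k,2],10).round(4),'y',np.percentile(Q[k,1],[2,98]).round(4),k.sum())
E
```

```text
t 27.88 pos [0.5318 0.2916 0.1073] F [-0.7  0.5 -1.8] w 0.0364 q6 0.31 x [-0.103  0.995  0.   ] z [ 0.002  0.001 -1.   ]
top-edge slope deg (nose up +) -1.32 z at shoulder -0.0265
-0.038 z top -0.0275 y [-0.0107  0.0143] 322
-0.03 z top -0.0277 y [-0.0111  0.0157] 1008
-0.022 z top -0.0278 y [-0.0183  0.017 ] 1226
-0.014 z top -0.0279 y [-0.019   0.0169] 1487
-0.006 z top -0.0279 y [-0.0191  0.0167] 1562
0.002 z top -0.0279 y [-0.0189  0.0168] 1657
0.01 z top -0.0281 y [-0.0191  0.0171] 1876
0.018 z top -0.0275 y [-0.0189  0.0165] 4538
```

```bash
python3 - <<'E'
from h import *
s=st(); plan(s,-.036,0,tx=-.0225,ys=.0009)
E
```

```text
t 27.98 pos [0.5303 0.2909 0.1046] F [ 0.   0.5 -1.4] w 0.0362 q6 0.31 x [-0.103  0.995 -0.001] z [-0.003 -0.002 -1.   ]
target tcp [0.5724 0.1846] tool shift [-0.1101  0.0309] heading 95.9
```

>>> {"name": "drive_tool", "arguments": {
  "commands": [
    [-0.02, 0.006, 0, 0, 0, 0, 20],
    [-0.045, 0.013, 0, 0, 0, 0, 20],
    [-0.07, 0.02, 0, 0, 0, 0, 20],
    [-0.09, 0.026, 0, 0, 0, 0, 20],
    [-0.105, 0.03, 0, 0, 0, 0, 20],
    [-0.11, 0.0305, 0, 0, 0, 0, 20],
    [-0.11, 0.0305, 0.01, 0, 0, 0, 20],
    [-0.11, 0.0305, 0.02, 0, 0, 0, 20],
    [-0.11, 0.0305, 0.025, 0, 0, 0, 20],
    [-0.11, 0.0305, 0.025, 0, 0, 0, 20],
    [-0.11, 0.0305, 0.025, 0, 0, 0, 20],
    [-0.11, 0.0305, 0.025, 0, 0, 0, 20],
    [-0.11, 0.0305, 0.025, 0, 0, 0, 20],
    [-0.11, 0.0305, 0.025, 0, 0, 0, 20]
  ]
}}

```text
time_s: 29.15
eef_pos: [0.5734, 0.1856, 0.0826]
eef_rot: [[-0.103, 0.995, 0.001], [0.995, 0.103, 0.0], [0.0, 0.001, -1.0]]
force: [-1.0, -0.6, -1.7]
width: 0.0364
```

```bash
python3 - <<'E'
from h import *
s=st(); plan(s,-.036,0,tx=-.0225,ys=.0009); snap('side','side26'); snap('scene','scene26')
s=st(); plan(s,-.036,0,tx=-.0225,ys=.0009); 
from ov import *
ov('side','26',-.0225,0,-.008,1,s)
E
```

```text
t 29.15 pos [0.5734 0.1856 0.0826] F [-1.  -0.6 -1.7] w 0.0364 q6 0.12 x [-0.103  0.995  0.   ] z [ 0.001  0.    -1.   ]
target tcp [0.5724 0.1846] tool shift [-0.0009 -0.0012] heading 95.93
t 29.25 pos [0.5734 0.1853 0.0824] F [-0.7 -0.2 -1.5] w 0.0366 q6 0.12 x [-0.103  0.995  0.   ] z [ 0.001  0.    -1.   ]
target tcp [0.5724 0.1846] tool shift [-0.0006 -0.0011] heading 95.91
```

View pics/ov_side26.png

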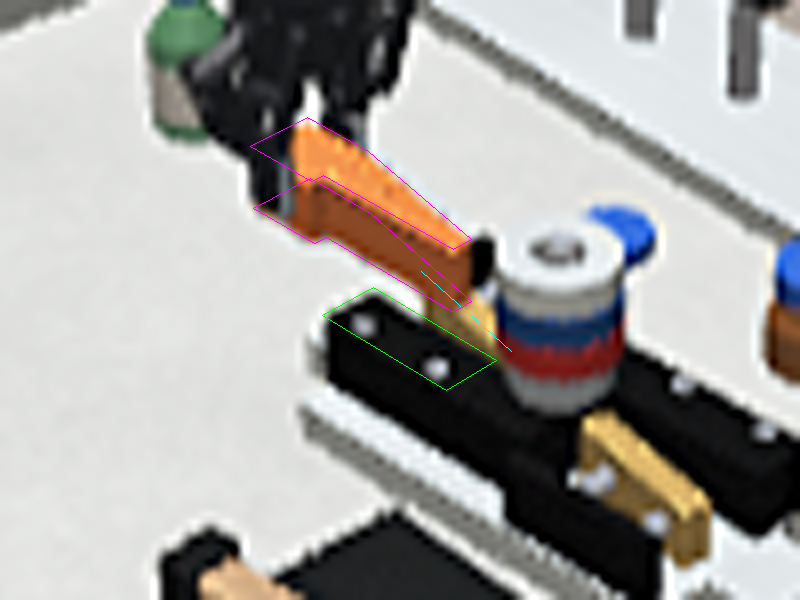

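>>> {"name": "drive_tool", "arguments": {
  "commands": [
    [0, -0.001, 0.003, 0, 0, 0, 20],
    [0, -0.001, 0.006, 0, 0, 0, 20],
    [0, -0.001, 0.009, 0, 0, 0, 20],
    [0, -0.001, 0.012, 0, 0, 0, 20],
    [0, -0.001, 0.015, 0, 0, 0, 20],
    [0, -0.001, 0.018, 0, 0, 0, 20],
    [0, -0.001, 0.021, 0, 0, 0, 20],
    [0, -0.001, 0.023, 0, 0, 0, 20],
    [0, -0.001, 0.024, 0, 0, 0, 20],
    [0, -0.001, 0.024, 0, 0, 0, 20],
    [0, -0.001, 0.024, 0, 0, 0, 20]
  ]
}}

```text
time_s: 30.17
eef_pos: [0.5721, 0.1851, 0.0579]
eef_rot: [[-0.103, 0.995, 0.0], [0.995, 0.103, 0.0], [0.0, 0.0, -1.0]]
force: [-0.7, 0.1, -0.5]
width: 0.0366
```

```bash
python3 - <<'E'
from h import *
s=st(); plan(s,-.036,0,tx=-.0225,ys=.0009); snap('side','side27')
E
```

```text
t 30.17 pos [0.5721 0.1851 0.0579] F [-0.7  0.1 -0.5] w 0.0366 q6 0.12 x [-0.103  0.995  0.   ] z [ 0.  0. -1.]
target tcp [0.5724 0.1846] tool shift [-0.0005  0.0002] heading 95.9
```

>>> {"name": "drive_tool", "arguments": {
  "commands": [
    [0, 0.0003, 0.004, 0, 0, 0, 20],
    [0, 0.0003, 0.008, 0, 0, 0, 20],
    [0, 0.0003, 0.012, 0, 0, 0, 20],
    [0, 0.0003, 0.016, 0, 0, 0, 20],
    [0, 0.0003, 0.02, 0, 0, 0, 20],
    [0, 0.0003, 0.023, 0, 0, 0, 20],
    [0, 0.0003, 0.025, 0, 0, 0, 20],
    [0, 0.0003, 0.0255, 0, 0, 0, 20],
    [0, 0.0003, 0.0255, 0, 0, 0, 20],
    [0, 0.0003, 0.0255, 0, 0, 0, 20]
  ]
}}

```text
time_s: 31.05
eef_pos: [0.5725, 0.1851, 0.0324]
eef_rot: [[-0.103, 0.995, 0.0], [0.995, 0.103, 0.0], [0.0, 0.0, -1.0]]
force: [-0.4, -0.6, -0.5]
width: 0.0362
```

```bash
python3 - <<'E'
from h import *
s=st(); plan(s,-.036,0,tx=-.0225,ys=.0009); snap('side','side28')
from ov import *
ov('side','28',-.0225,0,-.008,1,s)
E
```

```text
t 31.05 pos [0.5725 0.1851 0.0324] F [-0.4 -0.6 -0.5] w 0.0362 q6 0.12 x [-0.103  0.995  0.   ] z [ 0.  0. -1.]
target tcp [0.5724 0.1846] tool shift [-0.0005 -0.0002] heading 95.9
```

View pics/ov_side28.png

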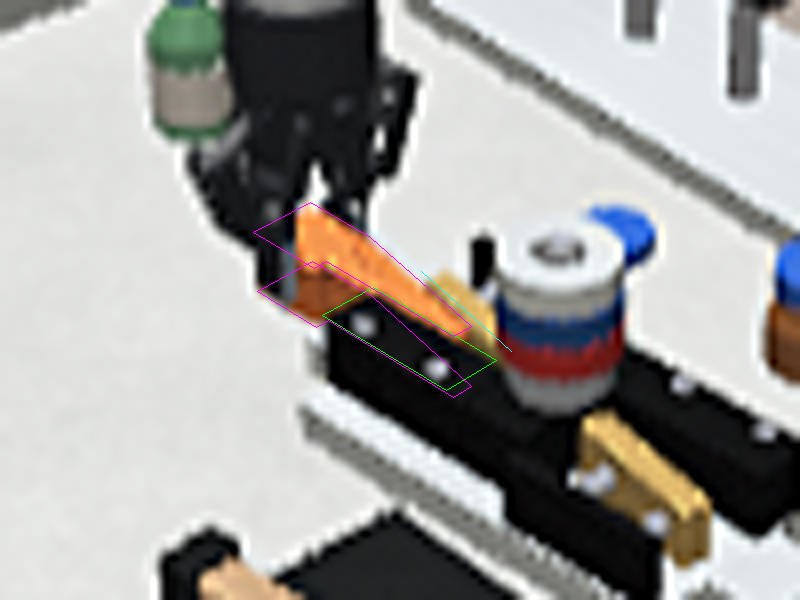

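>>> {"name": "drive_tool", "arguments": {
  "commands": [
    [0, 0, 0.0005, 0, 0, 0, 30],
    [0, 0, 0.0005, 0, 0, 0, 45],
    [0, 0, 0.0005, 0, 0, 0, 60],
    [0, 0, 0.0005, 0, 0, 0, 75],
    [0, 0, 0.0005, 0, 0, 0, 75],
    [0, 0, 0.0005, 0, 0, 0, 75],
    [0, 0, -0.01, 0, 0, 0, 75],
    [0, 0, -0.04, 0, 0, 0, 75],
    [0, 0, -0.08, 0, 0, 0, 75],
    [0, 0, -0.12, 0, 0, 0, 100],
    [0, 0, -0.16, 0, 0, 0, 100],
    [0, 0, -0.16, 0, 0, 0, 100],
    [0, 0, -0.16, 0, 0, 0, 100]
  ]
}}

```text
time_s: 32.18
eef_pos: [0.5744, 0.1856, 0.198]
eef_rot: [[-0.103, 0.995, 0.01], [0.995, 0.103, 0.002], [0.001, 0.01, -1.0]]
force: [0.1, 0.6, -1.1]
width: 0.0853
```

```bash
python3 - <<'E'
from h import *
s=st(); snap('wrist','w29'); snap('scene','scene29'); wedge('w29',zt=.060); c=load('w29')
E
```

```text
t 32.18 pos [0.5744 0.1856 0.198 ] F [ 0.1  0.6 -1.1] w 0.0853 q6 0.12 x [-0.103  0.995  0.001] z [ 0.01   0.002 -1.   ]
wedge px [246.5 203.6] head deg -83.73 len 0.133 wid 0.0357 blockctr [0.5719 0.1836] shoulder [0.5744 0.1613] rear [0.5695 0.206 ] zmed 0.0593
```

View pics/w29.png

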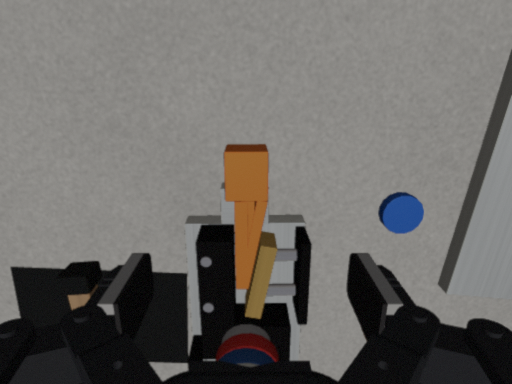

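View pics/scene29.png

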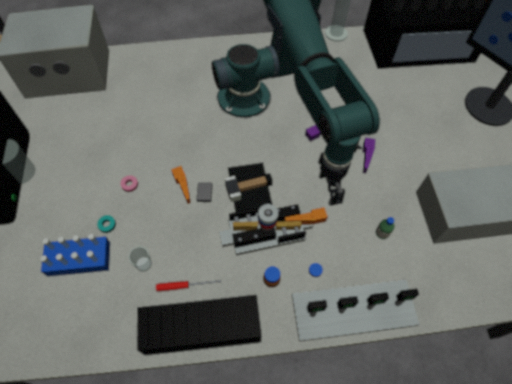

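>>> {"name": "drive_tool", "arguments": {
  "commands": [
    [-0.03, -0.02, 0, 0, 0, 0.1, 100],
    [-0.428, -0.273, 0, 0, 0, 0.22, 100],
    [-0.428, -0.273, 0, 0, 0, 0.34, 100],
    [-0.428, -0.273, 0, 0, 0, 0.46, 100],
    [-0.428, -0.273, 0, 0, 0, 0.58, 100],
    [-0.428, -0.273, 0, 0, 0, 0.7, 100],
    [-0.428, -0.273, 0, 0, 0, 0.82, 100],
    [-0.428, -0.273, 0, 0, 0, 0.94, 100],
    [-0.428, -0.273, 0, 0, 0, 1.06, 100],
    [-0.428, -0.273, 0, 0, 0, 1.18, 100],
    [-0.428, -0.273, 0, 0, 0, 1.3, 100],
    [-0.428, -0.273, 0, 0, 0, 1.36, 100],
    [-0.428, -0.273, 0, 0, 0, 1.36, 100],
    [-0.428, -0.273, 0, 0, 0, 1.36, 100],
    [-0.428, -0.273, 0, 0, 0, 1.36, 100],
    [-0.428, -0.273, 0, 0, 0, 1.36, 100],
    [-0.428, -0.273, 0, 0, 0, 1.36, 100]
  ]
}}

```text
time_s: 33.7
eef_pos: [0.3452, -0.2674, 0.1915]
eef_rot: [[0.951, 0.311, -0.001], [0.311, -0.951, 0.002], [-0.0, -0.002, -1.0]]
force: [-0.5, 0.3, 0.5]
width: 0.0854
```

```bash
cat >> h.py <<'E'
def togo(s,p,z=None): 
    d=np.array([*p,0])-np.array([*s['eef_pos'][:2],0]); print('tool shift',(s['eef_rot'].T@d).round(4))
E
python3 - <<'E'
from h import *
s=st(); snap('wrist','w30'); wedge('w30')
E
```

```text
t 33.7 pos [ 0.3452 -0.2674  0.1915] F [-0.5  0.3  0.5] w 0.0854 q6 0.47 x [ 0.951  0.311 -0.   ] z [-0.001  0.002 -1.   ]
wedge px [249.9 125.4] head deg 18.75 len 0.1322 wid 0.0355 blockctr [ 0.3485 -0.2662] shoulder [ 0.3698 -0.2589] rear [ 0.3272 -0.2734] zmed 0.0352
```

View pics/w30.png

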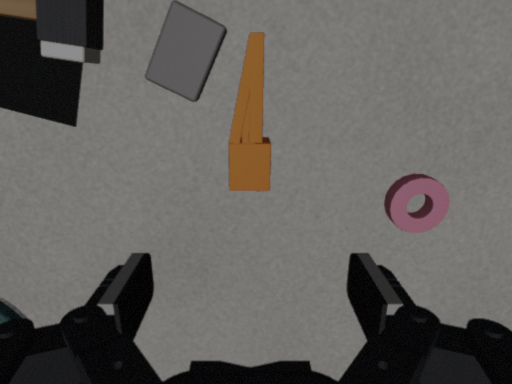

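>>> {"name": "drive_tool", "arguments": {
  "commands": [
    [0.0035, 0, 0.03, 0, 0, -0.011, 100],
    [0.0035, 0, 0.07, 0, 0, -0.011, 100],
    [0.0035, 0, 0.11, 0, 0, -0.011, 100],
    [0.0035, 0, 0.145, 0, 0, -0.011, 100],
    [0.0035, 0, 0.17, 0, 0, -0.011, 100],
    [0.0035, 0, 0.182, 0, 0, -0.011, 100],
    [0.0035, 0, 0.185, 0, 0, -0.011, 80],
    [0.0035, 0, 0.185, 0, 0, -0.011, 60],
    [0.0035, 0, 0.185, 0, 0, -0.011, 60],
    [0.0035, 0, 0.185, 0, 0, -0.011, 20],
    [0.0035, 0, 0.185, 0, 0, -0.011, 20],
    [0.0035, 0, 0.185, 0, 0, -0.011, 20],
    [0.0035, 0, 0.185, 0, 0, -0.011, 20],
    [0.0035, 0, 0.185, 0, 0, -0.011, 20],
    [0.0035, 0, 0.17, 0, 0, -0.011, 20],
    [0.0035, 0, 0.145, 0, 0, -0.011, 20],
    [0.0035, 0, 0.115, 0, 0, -0.011, 20],
    [0.0035, 0, 0.095, 0, 0, -0.011, 20],
    [0.0035, 0, 0.09, 0, 0, -0.011, 20],
    [0.0035, 0, 0.09, 0, 0, -0.011, 20]
  ],
  "squeeze": 100
}}

```text
time_s: 35.42
eef_pos: [0.3491, -0.2686, 0.1042]
eef_rot: [[0.948, 0.319, 0.003], [0.319, -0.948, -0.003], [0.002, 0.004, -1.0]]
force: [-0.8, -0.1, -0.8]
width: 0.0364
```

```bash
python3 - <<'E'
from h import *
s=st(); c=snap('wrist','w31'); W=cloud(c)
for A,ce,m in blobs(c,(6,130,40),(17,255,255),3000):
    Q=(W[m]-s['eef_pos'])@s['eef_rot']; Q=Q[~np.isnan(Q[:,0])]
    for a in np.arange(-.03,.12,.008):
        k=(Q[:,0]>a)&(Q[:,0]<a+.008)
        if k.sum()>20:
            z=np.percentile(Q[k,2],10); kk=k&(abs(Q[:,2]-z)<.003); print(round(a+.004,3),'z top',z.round(4),'y',np.percentile(Q[kk,1],[2,98]).round(4),k.sum())
plan(s,-.036,0,tx=.0225,ys=.0009,side=-1)
E
```

```text
t 35.42 pos [ 0.3491 -0.2686  0.1042] F [-0.8 -0.1 -0.8] w 0.0364 q6 0.46 x [0.948 0.319 0.002] z [ 0.003 -0.003 -1.   ]
-0.026 z top -0.026 y [-0.0168  0.018 ] 160
-0.018 z top -0.0264 y [-0.0175  0.0183] 1429
-0.01 z top -0.0264 y [-0.0176  0.0182] 1490
-0.002 z top -0.0264 y [-0.0175  0.0181] 1584
0.006 z top -0.0264 y [-0.0175  0.0182] 1678
0.014 z top -0.0263 y [-0.0179  0.0182] 1800
0.022 z top -0.0261 y [-0.0176  0.0172] 2091
0.03 z top -0.0262 y [-0.0162  0.0104] 1476
0.038 z top -0.0262 y [-0.0148  0.0103] 1473
0.046 z top -0.0263 y [-0.0132  0.0101] 1483
0.054 z top -0.0263 y [-0.0118  0.0103] 1476
0.062 z top -0.0263 y [-0.0103  0.01  ] 1445
0.07 z top -0.0263 y [-0.0089  0.0102] 1466
0.078 z top -0.0264 y [-0.0074  0.01  ] 1374
0.086 z top -0.0263 y [-0.0059  0.0101] 1393
0.094 z top -0.0262 y [-0.0043  0.01  ] 1332
0.102 z top -0.0263 y [-0.0032  0.01  ] 617
target tcp [ 0.5996 -0.1162] tool shift [ 0.2861 -0.0645] heading 18.6
```

View pics/w31.png

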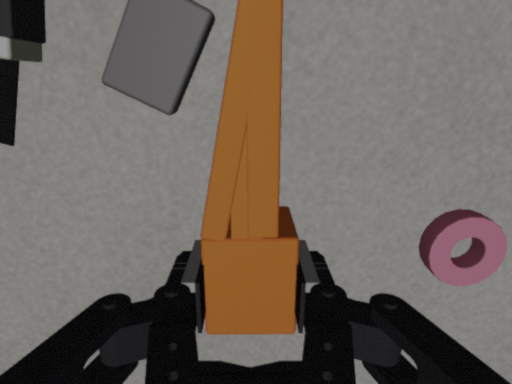

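```bash
python3 - <<'E'
from h import *
for fn in('wrist0','w8','w18'):
  c=load(fn); W=cloud(c).reshape(-1,3); W=W[~np.isnan(W[:,0])]
  F=np.c_[-(W[:,:2]-C)@XF,-(W[:,:2]-C)@YF,W[:,2]]
  for yf in np.arange(.105,.03,-.015):
    q=F[(abs(F[:,1]-yf)<.0015)&(abs(F[:,0])<.066)]; q=q[np.argsort(q[:,0])]
    out=[];st0=0
    for i in range(1,len(q)+1):
        if i==len(q) or abs(q[i,2]-q[i-1,2])>.008:
            if i-st0>4: out.append((float(round(q[st0,0]*1000,1)),float(round(q[i-1,0]*1000,1)),round(np.median(q[st0:i,2])*1000)))
            st0=i
    print(fn,round(yf,3),out)
  k=(F[:,1]>.12)&(F[:,1]<.15)&(abs(F[:,2]-.023)<.004)&(abs(F[:,0])<.04); print('tongue',np.percentile(F[k,0],[1,99]) if k.sum() else '')
s=st(); o=C-YF*.151-XF*.0015
t=o-YF*.0225-XF*.0003; print('t',t); togo(s,t)
E
```

```text
wrist0 0.105 [(-61.7, -55.8, 23), (-44.8, -11.9, 63), (-10.8, 6.5, 23), (13.2, 29.1, 60), (50.8, 60.3, 63)]
wrist0 0.09 [(-61.9, -54.9, 24), (-44.9, -11.7, 64), (-10.6, 4.3, 24), (10.1, 25.7, 60), (46.0, 47.1, 49), (50.6, 50.6, 31), (51.3, 59.8, 63)]
wrist0 0.075 [(-62.5, -55.2, 24), (-45.4, -12.2, 63), (-11.2, 1.1, 23), (8.1, 22.4, 59), (24.3, 50.2, 23), (50.7, 60.0, 63)]
wrist0 0.06 [(-61.3, -55.4, 23), (-44.6, -12.0, 63), (-10.9, -2.1, 23), (5.2, 20.2, 59), (20.3, 20.9, 51), (51.1, 60.3, 63)]
wrist0 0.045 [(-61.4, -54.7, 23), (-44.9, -11.7, 64), (2.2, 17.1, 59), (51.5, 60.4, 63)]
tongue [-0.02293492  0.02300273]
w8 0.105 [(-62.4, -50.2, 23), (-45.2, -11.8, 63), (-11.1, 10.9, 24), (13.7, 28.7, 59), (50.6, 60.3, 63)]
w8 0.09 [(-62.2, -50.1, 23), (-45.1, -12.1, 64), (-11.3, 8.1, 23), (11.0, 25.8, 60), (50.9, 60.7, 64)]
w8 0.075 [(-61.9, -50.2, 24), (-45.4, -11.6, 63), (-10.7, 5.5, 24), (7.4, 23.1, 59), (24.6, 50.3, 23), (51.0, 60.4, 63)]
w8 0.06 [(-61.5, -50.7, 23), (-45.1, -11.3, 63), (-10.9, -7.7, 24), (4.7, 50.5, 60), (50.5, 50.7, 52), (51.0, 60.6, 63)]
w8 0.045 [(-61.3, -50.7, 23), (-45.0, 17.3, 63), (20.9, 32.8, 46), (51.4, 60.2, 63)]
tongue [-0.02327062  0.02252582]
w18 0.105 [(-61.8, -50.5, 24), (-45.5, -11.6, 64), (-10.9, 11.5, 24), (13.2, 28.6, 59), (51.3, 59.7, 63)]
w18 0.09 [(-61.4, -50.1, 24), (-45.5, -11.8, 64), (-11.1, 7.7, 23), (10.7, 25.8, 60), (41.7, 42.7, 50), (51.3, 60.3, 63)]
w18 0.075 [(-62.2, -50.2, 23), (-45.3, 23.0, 63), (25.7, 50.4, 23), (51.2, 60.0, 63)]
w18 0.06 [(-61.8, -50.9, 23), (-45.1, -11.5, 63), (50.7, 50.8, 48), (51.0, 60.4, 63)]
w18 0.045 [(-61.5, -50.7, 23), (-45.1, -29.8, 64), (41.9, 48.5, 45), (51.3, 60.3, 63)]
tongue [-0.02339249  0.0225643 ]
t 35.47 pos [ 0.3481 -0.2677  0.1023] F [-0.4 -1.3 -1.5] w 0.0365 q6 0.46 x [0.948 0.319 0.   ] z [ 0.001 -0.001 -1.   ]
t [ 0.60434404 -0.16096597]
tool shift [ 2.769e-01 -1.940e-02  1.000e-04]
```

>>> {"name": "drive_tool", "arguments": {
  "commands": [
    [0.015, -0.001, -0.01, 0, 0, -0.06, 20],
    [0.035, -0.0025, -0.01, 0, 0, -0.15, 20],
    [0.06, -0.004, -0.01, 0, 0, -0.26, 20],
    [0.085, -0.006, -0.01, 0, 0, -0.37, 20],
    [0.11, -0.008, -0.01, 0, 0, -0.48, 20],
    [0.135, -0.0095, -0.01, 0, 0, -0.59, 20],
    [0.16, -0.011, -0.01, 0, 0, -0.7, 20],
    [0.185, -0.013, -0.01, 0, 0, -0.81, 20],
    [0.21, -0.0147, -0.01, 0, 0, -0.92, 20],
    [0.23, -0.016, -0.01, 0, 0, -1.03, 20],
    [0.25, -0.0175, -0.01, 0, 0, -1.13, 20],
    [0.265, -0.0185, -0.01, 0, 0, -1.22, 20],
    [0.274, -0.0192, -0.01, 0, 0, -1.29, 20],
    [0.2769, -0.0194, 0, 0, 0, -1.335, 20],
    [0.2769, -0.0194, 0.01, 0, 0, -1.349, 20],
    [0.2769, -0.0194, 0.015, 0, 0, -1.349, 20],
    [0.2769, -0.0194, 0.015, 0, 0, -1.349, 20],
    [0.2769, -0.0194, 0.015, 0, 0, -1.349, 20],
    [0.2769, -0.0194, 0.015, 0, 0, -1.349, 20],
    [0.2769, -0.0194, 0.015, 0, 0, -1.349, 20]
  ]
}}

```text
time_s: 37.13
eef_pos: [0.6046, -0.1613, 0.0881]
eef_rot: [[-0.102, 0.995, 0.001], [0.995, 0.102, -0.0], [-0.001, 0.001, -1.0]]
force: [0.3, -0.1, -1.8]
width: 0.0363
```

```bash
python3 - <<'E'
from h import *
s=st(); snap('wrist','w32'); snap('side','side32'); c=load('w32'); W=cloud(c)
o=C-YF*.151-XF*.0015; t=o-YF*.0225-XF*.0003; togo(s,t)
s=st(); togo(s,t)
F=np.dstack([-(W[...,:2]-C)@XF,-(W[...,:2]-C)@YF,W[...,2]])
for A,ce,m in blobs(c,(6,130,40),(17,255,255),2000):
    Q=F[m]; Q=Q[~np.isnan(Q[:,0])]
    for a in np.arange(.05,.19,.01):
        k=(Q[:,1]>a)&(Q[:,1]<a+.01)&(abs(Q[:,0])<.03)
        if k.sum()>20:
            z=np.percentile(Q[k,2],90); kk=k&(abs(Q[:,2]-z)<.003); print(round(a+.005,3),'z top',z.round(4),'y_s',np.percentile(Q[kk,0],[2,98]).round(4))
E
```

```text
t 37.13 pos [ 0.6046 -0.1613  0.0881] F [ 0.3 -0.1 -1.8] w 0.0363 q6 -0.45 x [-0.102  0.995 -0.001] z [ 0.001 -0.    -1.   ]
tool shift [ 0.0003 -0.0002 -0.    ]
t 37.23 pos [ 0.6047 -0.1612  0.0882] F [-0.9  0.6 -1.3] w 0.0361 q6 -0.45 x [-0.102  0.995 -0.001] z [ 0.002 -0.001 -1.   ]
tool shift [ 0.0003 -0.0003 -0.    ]
0.075 z top 0.1142 y_s [-0.0071  0.007 ]
0.085 z top 0.1142 y_s [-0.0072  0.0087]
0.095 z top 0.1142 y_s [-0.0071  0.0106]
0.105 z top 0.1142 y_s [-0.0072  0.0123]
0.115 z top 0.1143 y_s [-0.0072  0.014 ]
0.125 z top 0.1143 y_s [-0.0072  0.0159]
0.135 z top 0.1143 y_s [-0.0073  0.0177]
0.145 z top 0.1143 y_s [-0.0074  0.0197]
0.155 z top 0.1143 y_s [-0.0149  0.0207]
0.165 z top 0.1145 y_s [-0.0152  0.0208]
0.175 z top 0.1145 y_s [-0.0152  0.0205]
0.185 z top 0.1146 y_s [-0.0151  0.0206]
0.195 z top 0.1145 y_s [-0.0152  0.0203]
```

View pics/w32.png

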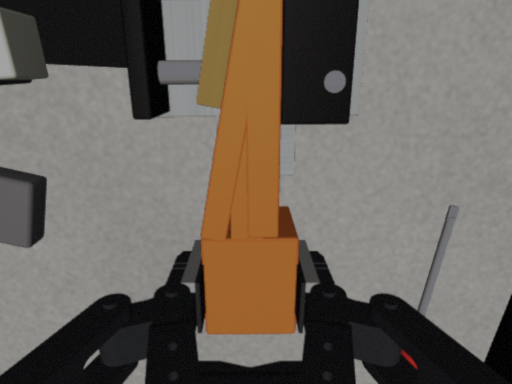

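```bash
python3 - <<'E'
from h import *
c=load('w32'); W=cloud(c)
F=np.dstack([-(W[...,:2]-C)@XF,-(W[...,:2]-C)@YF,W[...,2]])
q=F.reshape(-1,3); q=q[~np.isnan(q[:,0])]
for yf in np.arange(.07,.15,.008):
    k=(abs(q[:,1]-yf)<.002)
    wl=q[k&(abs(q[:,2]-.0635)<.003)&(q[:,0]<.003)]; sh=q[k&(abs(q[:,2]-.0595)<.0035)&(q[:,0]>0)&(q[:,0]<.04)]; tg=q[k&(abs(q[:,2]-.0235)<.003)&(abs(q[:,0])<.07)]
    print(round(yf,3),'wall',np.percentile(wl[:,0],[2,98]).round(4) if len(wl)>5 else '','shoe',np.percentile(sh[:,0],[2,98]).round(4) if len(sh)>5 else '','plate',np.percentile(tg[:,0],[1,99]).round(4) if len(tg)>5 else '')
E
```

```text
0.07 wall [-0.0446 -0.0124] shoe [0.0101 0.0221] plate [-0.0619  0.0504]
0.078 wall [-0.0447 -0.0125] shoe [0.0117 0.0237] plate [-0.0621  0.0506]
0.086 wall [-0.0446 -0.0128] shoe [0.0132 0.0252] plate [-0.0625  0.0502]
0.094 wall [-0.0447 -0.0125] shoe [0.0148 0.0268] plate [-0.0623 -0.057 ]
0.102 wall [-0.0446 -0.0127] shoe [0.0164 0.0282] plate [-0.0624  0.0505]
0.11 wall [-0.0448 -0.013 ] shoe  plate [-0.0621  0.0504]
0.118 wall [-0.0425 -0.0274] shoe  plate [0.0216 0.0572]
0.126 wall  shoe  plate [-0.0246 -0.0123]
0.134 wall  shoe  plate [-0.0248 -0.016 ]
0.142 wall  shoe  plate [-0.0245 -0.0162]
```

>>> {"name": "drive_tool", "arguments": {
  "commands": [
    [0, 0.0018, 0.003, 0, 0, 0, 20],
    [0, 0.0018, 0.006, 0, 0, 0, 20],
    [0, 0.0018, 0.009, 0, 0, 0, 20],
    [0, 0.0018, 0.009, 0, 0, 0, 20],
    [0, 0.0018, 0.009, 0, 0, 0, 20],
    [0, 0.0018, 0.009, 0, 0, 0, 20],
    [0, 0.0018, 0.009, 0, 0, 0, 20]
  ]
}}

```text
time_s: 37.82
eef_pos: [0.6063, -0.1607, 0.0784]
eef_rot: [[-0.103, 0.995, 0.0], [0.995, 0.103, -0.0], [-0.0, 0.0, -1.0]]
force: [-0.4, 0.6, -0.7]
width: 0.0366
```

```bash
python3 - <<'E'
from h import *
s=st(); snap('wrist','w33'); snap('side','side33'); c=load('w33'); W=cloud(c)
F=np.dstack([-(W[...,:2]-C)@XF,-(W[...,:2]-C)@YF,W[...,2]]); q=F.reshape(-1,3)
zt=s['eef_pos'][2]+.0263
for yf in np.arange(.07,.15,.01):
    k=(abs(q[:,1]-yf)<.003)
    wl=q[k&(abs(q[:,2]-.0635)<.003)&(q[:,0]<.003)];wd=q[k&(abs(q[:,2]-zt)<.002)&(abs(q[:,0])<.04)]; sh=q[k&(abs(q[:,2]-.0595)<.0035)&(q[:,0]>0)&(q[:,0]<.04)]
    print(round(yf,3),*[np.percentile(a[:,0],[1,99]).round(4) if len(a)>5 else '' for a in (wl,wd,sh)])
from ov import *
def rot(s):
    t=dict(s); t['eef_rot']=s['eef_rot']@np.diag([-1,-1,1.]); return t
ov('side','33',-.0225,0,-.0097,-1,rot(s))
E
```

```text
t 37.82 pos [ 0.6063 -0.1607  0.0784] F [-0.4  0.6 -0.7] w 0.0366 q6 -0.45 x [-0.103  0.995 -0.   ] z [ 0. -0. -1.]
0.07 [-0.045  -0.0128] [-0.0088  0.0045] [0.0075 0.0223]
0.08 [-0.045 -0.013] [-0.0089  0.0062] [0.0095 0.0242]
0.09 [-0.045  -0.0132] [-0.009   0.0082] [0.0114 0.0262]
0.1 [-0.0452 -0.0132] [-0.0091  0.0101] [0.0133 0.0282]
0.11 [-0.0452 -0.0134] [-0.0091  0.0118] [0.0149 0.0243]
0.12  [-0.0094  0.0137] 
0.13  [-0.0092  0.0156] 
0.14  [-0.0095  0.0175]
```

View pics/ov_side33.png

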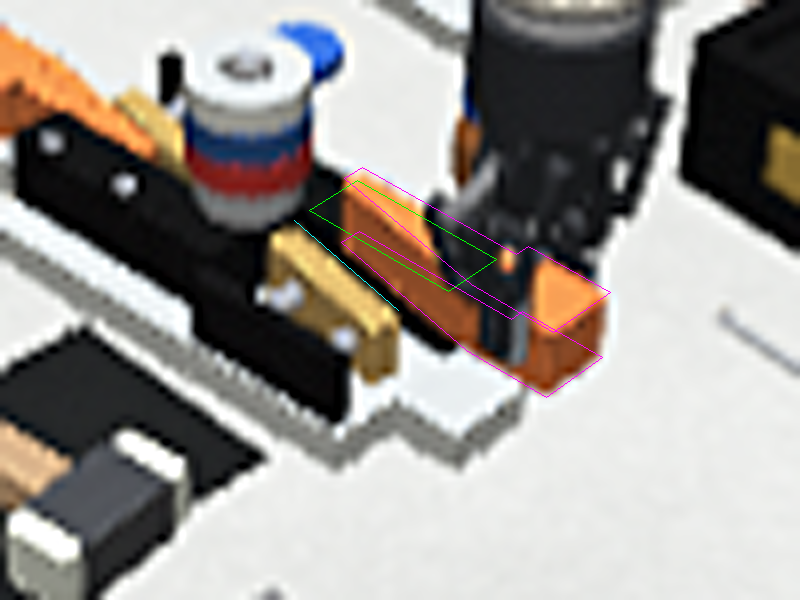

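View pics/w33.png

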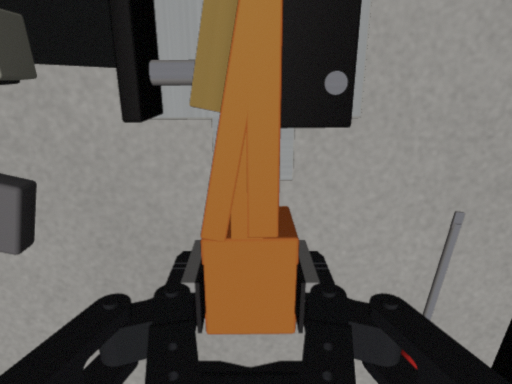

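>>> {"name": "drive_tool", "arguments": {
  "commands": [
    [0, 0, 0.003, 0, 0, 0, 20],
    [0, 0, 0.006, 0, 0, 0, 20],
    [0, 0, 0.009, 0, 0, 0, 20],
    [0, 0, 0.012, 0, 0, 0, 20],
    [0, 0, 0.015, 0, 0, 0, 20],
    [0, 0, 0.018, 0, 0, 0, 20],
    [0, 0, 0.018, 0, 0, 0, 20],
    [0, 0, 0.018, 0, 0, 0, 20]
  ]
}}

```text
time_s: 38.58
eef_pos: [0.606, -0.1606, 0.0599]
eef_rot: [[-0.103, 0.995, -0.001], [0.995, 0.103, 0.0], [0.0, -0.001, -1.0]]
force: [0.2, -0.4, -0.9]
width: 0.0369
```

```bash
python3 - <<'E'
from h import *
s=st()
E
```

```text
t 38.58 pos [ 0.606  -0.1606  0.0599] F [ 0.2 -0.4 -0.9] w 0.0369 q6 -0.45 x [-0.103  0.995  0.   ] z [-0.001  0.    -1.   ]
```

Bottom at ~0.050, in the slot without contact. Continue to the floor and release.

>>> {"name": "drive_tool", "arguments": {
  "commands": [
    [0, 0, 0.004, 0, 0, 0, 20],
    [0, 0, 0.008, 0, 0, 0, 20],
    [0, 0, 0.012, 0, 0, 0, 20],
    [0, 0, 0.016, 0, 0, 0, 20],
    [0, 0, 0.02, 0, 0, 0, 20],
    [0, 0, 0.023, 0, 0, 0, 20],
    [0, 0, 0.0255, 0, 0, 0, 20],
    [0, 0, 0.0255, 0, 0, 0, 20],
    [0, 0, 0.0255, 0, 0, 0, 20],
    [0, 0, 0.0255, 0, 0, 0, 30],
    [0, 0, 0.0255, 0, 0, 0, 45],
    [0, 0, 0.0255, 0, 0, 0, 60],
    [0, 0, 0.0255, 0, 0, 0, 70],
    [0, 0, 0.0255, 0, 0, 0, 70],
    [0, 0, 0.0255, 0, 0, 0, 70]
  ]
}}

```text
time_s: 39.83
eef_pos: [0.6064, -0.1607, 0.0352]
eef_rot: [[-0.103, 0.995, 0.001], [0.995, 0.103, -0.0], [-0.0, 0.001, -1.0]]
force: [-0.3, 0.5, 0.5]
width: 0.0594
```

>>> {"name": "drive_tool", "arguments": {
  "commands": [
    [0, 0, -0.02, 0, 0, 0, 70],
    [0, 0, -0.05, 0, 0, 0, 70],
    [0, 0, -0.09, 0, 0, 0, 100],
    [0, 0, -0.13, 0, 0, 0, 100],
    [0, 0, -0.16, 0, 0, 0, 100],
    [0, 0, -0.165, 0, 0, 0, 100],
    [0, 0, -0.165, 0, 0, 0, 100],
    [0, 0, -0.165, 0, 0, 0, 100]
  ]
}}

```text
time_s: 40.5
eef_pos: [0.606, -0.1606, 0.1995]
eef_rot: [[-0.103, 0.995, -0.0], [0.995, 0.103, 0.0], [0.0, -0.0, -1.0]]
force: [-1.0, -0.0, -0.9]
width: 0.0854
```

```bash
python3 - <<'E'
from h import *
s=st(); snap('wrist','w34'); snap('scene','scene34'); wedge('w34',zt=.060)
E
```

```text
t 40.5 pos [ 0.606  -0.1606  0.1995] F [-1.  -0.  -0.9] w 0.0854 q6 -0.45 x [-0.103  0.995  0.   ] z [-0.  0. -1.]
wedge px [250.2 132.1] head deg 97.01 len 0.1325 wid 0.0356 blockctr [ 0.6055 -0.1607] shoulder [ 0.6028 -0.1384] rear [ 0.6083 -0.1831] zmed 0.0593
```

View pics/w34.png

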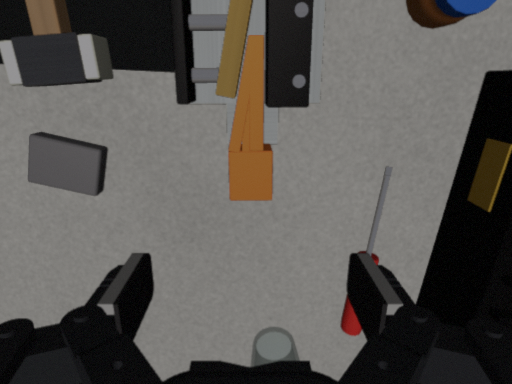

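View pics/scene34.png

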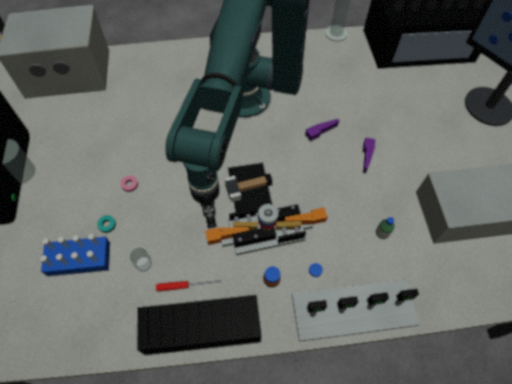

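>>> {"name": "drive_tool", "arguments": {
  "commands": [
    [0.175, -0.139, 0, 0, 0, -0.1, 100],
    [0.175, -0.139, 0, 0, 0, -0.14, 100],
    [0.175, -0.139, 0, 0, 0, -0.14, 100],
    [0.175, -0.139, 0, 0, 0, -0.14, 100],
    [0.175, -0.139, 0, 0, 0, -0.14, 100],
    [0.175, -0.139, 0, 0, 0, -0.14, 100],
    [0.175, -0.139, 0, 0, 0, -0.14, 100],
    [0.175, -0.139, 0, 0, 0, -0.14, 100],
    [0.175, -0.139, 0, 0, 0, -0.14, 100]
  ]
}}

```text
time_s: 41.35
eef_pos: [0.4504, -0.0016, 0.199]
eef_rot: [[-0.24, 0.971, -0.001], [0.971, 0.24, -0.001], [-0.0, -0.001, -1.0]]
force: [-0.3, 0.3, 0.1]
width: 0.0854
```

```bash
python3 - <<'E'
from h import *
s=st(); c=snap('wrist','w35'); W=cloud(c)
hsv=cv2.cvtColor(c['image'],cv2.COLOR_BGR2HSV)
m=(W[...,2]>.024)&(W[...,2]<.045)&(abs(W[...,0]-.45)<.1)&(abs(W[...,1])<.12)
n,l,stt,ce=cv2.connectedComponentsWithStats(m.astype(np.uint8))
for i in range(1,n):
    if stt[i,4]>300:
        P=W[l==i]; print(stt[i],P.mean(0).round(4),cv2.minAreaRect(P[:,:2].astype(np.float32)))
# wood handle
for A,cc,mm in blobs(c,(8,60,60),(20,200,255),300):
    P=W[mm]; P=P[~np.isnan(P[:,0])]; r=cv2.minAreaRect(P[P[:,2]>.026][:,:2].astype(np.float32)); print('wood',A,cc,np.median(P,0).round(4),r)
E
```

```text
t 41.35 pos [ 0.4504 -0.0016  0.199 ] F [-0.3  0.3  0.1] w 0.0854 q6 -0.37 x [-0.24   0.971 -0.   ] z [-0.001 -0.001 -1.   ]
[ 342   55   42  152 1200] [0.5382 0.0572 0.0348] ((0.5380154848098755, 0.05225251615047455), (0.004267297685146332, 0.13510996103286743), 5.993114948272705)
[ 168   95   81  165 6576] [ 0.4179 -0.0375  0.0344] ((0.4156205654144287, -0.025978796184062958), (0.07942742854356766, 0.15925805270671844), 10.01622200012207)
[308 200  34  87 547] [ 0.535  -0.0549  0.0348] ((0.5425471663475037, -0.06163718178868294), (0.018064850941300392, 0.08967986702919006), 4.743898391723633)
wood 5738 [444.4  57.6] [0.5764 0.1347 0.0586] ((0.5718784928321838, 0.10656429827213287), (0.1323166936635971, 0.040332671254873276), 89.16975402832031)
wood 2766 [211.  170.1] [ 0.4145 -0.0139  0.0311] ((0.41418468952178955, -0.016596302390098572), (0.02507442981004715, 0.0988214761018753), 9.45776081085205)
wood 319 [506.7 222.7] [ 0.7286 -0.0008  0.0117] ((0.0, 0.0), (0.0, 0.0), 0.0)
wood 859 [377.2 242.9] [ 0.5764 -0.0407  0.0531] ((0.5551009774208069, -0.017567366361618042), (0.04361095651984215, 0.14482073485851288), 45.346492767333984)
wood 1639 [347.  336.2] [ 0.5872 -0.1475  0.0586] ((0.544927716255188, -0.07536691427230835), (0.03674407675862312, 0.24400624632835388), 30.902009963989258)
```

View pics/w35.png

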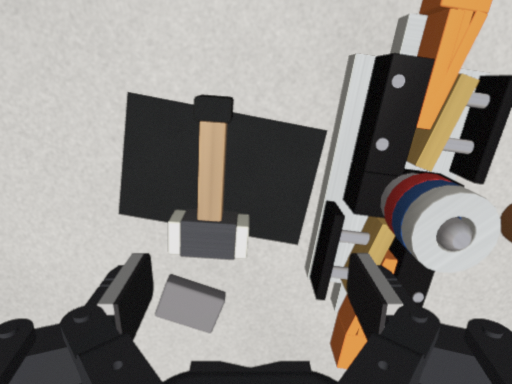

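>>> {"name": "drive_tool", "arguments": {
  "commands": [
    [-0.0298, -0.0407, 0.02, 0, 0, 0.072, 80],
    [-0.0298, -0.0407, 0.06, 0, 0, 0.072, 70],
    [-0.0298, -0.0407, 0.1, 0, 0, 0.072, 70],
    [-0.0298, -0.0407, 0.12, 0, 0, 0.072, 70],
    [-0.0298, -0.0407, 0.12, 0, 0, 0.072, 70],
    [-0.0298, -0.0407, 0.12, 0, 0, 0.072, 70],
    [-0.0298, -0.0407, 0.12, 0, 0, 0.072, 70]
  ]
}}

```text
time_s: 41.98
eef_pos: [0.4194, -0.0405, 0.0815]
eef_rot: [[-0.169, 0.986, 0.003], [0.986, 0.169, -0.001], [-0.001, 0.003, -1.0]]
force: [0.6, -0.6, 1.3]
width: 0.0596
```

```bash
python3 - <<'E'
from h import *
s=st(); c=snap('wrist','w36'); W=cloud(c)
for A,cc,mm in blobs(c,(8,60,60),(20,200,255),600):
    P=W[mm]; P=P[~np.isnan(P[:,0])]
    if abs(np.median(P[:,0])-.415)>.05: continue
    T=P[abs(P[:,2]-.032)<.004]; r=cv2.minAreaRect(T[:,:2].astype(np.float32)); print('wood',A,cc,np.median(P,0).round(4),r)
    Q=(T-s['eef_pos'])@s['eef_rot']
    for a in np.arange(Q[:,0].min(),Q[:,0].max(),.012):
        k=(Q[:,0]>a)&(Q[:,0]<a+.012); 
        if k.sum()>20: print(round(a+.006,3),np.percentile(Q[k,1],[2,98]).round(4))
# mat corners from w35
c=load('w35'); print('mat', ray(c,[(128,93),(326,130),(298,243),(120,213)],.002).round(3))
E
```

```text
t 41.98 pos [ 0.4194 -0.0405  0.0815] F [ 0.6 -0.6  1.3] w 0.0596 q6 -0.4 x [-0.169  0.986 -0.001] z [ 0.003 -0.001 -1.   ]
wood 6726 [249.5 168.1] [ 0.4136 -0.0115  0.0312] ((0.41410207748413086, -0.016787905246019363), (0.024011556059122086, 0.09823001176118851), 9.748647689819336)
-0.019 [-0.0129  0.0104]
-0.007 [-0.0127  0.0102]
0.005 [-0.0131  0.01  ]
0.017 [-0.0129  0.0099]
0.029 [-0.0127  0.0102]
0.041 [-0.0126  0.01  ]
0.053 [-0.0128  0.0103]
0.065 [-0.0127  0.01  ]
0.077 [-0.0123  0.0098]
mat [[ 0.319  0.034  0.002]
 [ 0.516  0.046  0.002]
 [ 0.524 -0.081  0.002]
 [ 0.327 -0.093  0.002]]
```

View pics/w36.png

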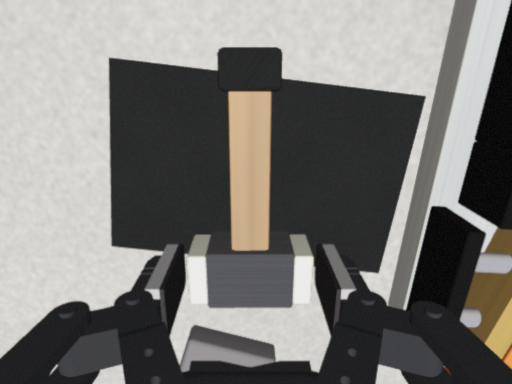

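>>> {"name": "drive_tool", "arguments": {
  "commands": [
    [0, -0.0008, 0.03, 0, 0, 0, 70],
    [0, -0.0008, 0.055, 0, 0, 0, 70],
    [0, -0.0008, 0.07, 0, 0, 0, 70],
    [0, -0.0008, 0.0755, 0, 0, 0, 70],
    [0, -0.0008, 0.0755, 0, 0, 0, 70],
    [0, -0.0008, 0.0755, 0, 0, 0, 70],
    [0, -0.0008, 0.0755, 0, 0, 0, 70],
    [0, -0.0008, 0.0755, 0, 0, 0, 5],
    [0, -0.0008, 0.0755, 0, 0, 0, 5],
    [0, -0.0008, 0.0755, 0, 0, 0, 5],
    [0, -0.0008, 0.0755, 0, 0, 0, 5],
    [0, -0.0008, 0.0755, 0, 0, 0, 5],
    [0, -0.0008, 0.0755, 0, 0, 0, 5]
  ],
  "squeeze": 120
}}

```text
time_s: 43.12
eef_pos: [0.418, -0.0399, 0.0057]
eef_rot: [[-0.17, 0.985, 0.003], [0.985, 0.17, -0.0], [-0.001, 0.003, -1.0]]
force: [-0.1, -0.4, 5.9]
width: 0.0217
```

```bash
python3 - <<'E'
from h import *
s=st()
E
```

```text
t 43.12 pos [ 0.418  -0.0399  0.0057] F [-0.1 -0.4  5.9] w 0.0217 q6 -0.4 x [-0.17   0.985 -0.001] z [ 0.003 -0.    -1.   ]
```

>>> {"name": "drive_tool", "arguments": {
  "commands": [
    [0, 0, -0.005, 0, 0, 0, 5],
    [0, 0, -0.02, 0, 0, 0, 5],
    [0, 0, -0.05, 0, 0, 0, 5],
    [0, 0, -0.09, 0, 0, 0, 5],
    [0, 0, -0.13, 0, 0, 0, 5],
    [0, 0, -0.16, 0, 0, 0, 5],
    [0, 0, -0.175, 0, 0, 0, 5],
    [0, 0, -0.175, 0, 0, 0, 5],
    [0, 0, -0.175, 0, 0, 0, 5],
    [0, 0, -0.175, 0, 0, 0, 5]
  ]
}}

```text
time_s: 43.95
eef_pos: [0.4154, -0.0395, 0.1769]
eef_rot: [[-0.17, 0.985, -0.004], [0.985, 0.17, 0.001], [0.002, -0.004, -1.0]]
force: [-0.8, -1.1, -2.3]
width: 0.022
```

```bash
cat >> h.py <<'E'
def mal(f,s):
    c=load(f); W=cloud(c); Q=((W-s['eef_pos'])@s['eef_rot'])
    hsv=cv2.cvtColor(c['image'],cv2.COLOR_BGR2HSV)
    k=(Q[...,2]>-.05)&(Q[...,2]<.012)&(Q[...,0]<-.02)&(Q[...,0]>-.09)&(abs(Q[...,1])<.06)
    P=Q[k]
    if len(P)>30:
        z=np.percentile(P[:,2],10); T=P[abs(P[:,2]-z)<.004]; print('head n',len(T),'z',z.round(4),'x',np.percentile(T[:,0],[1,99]).round(4),'y',np.percentile(T[:,1],[.5,99.5]).round(4), cv2.minAreaRect(T[:,:2].astype(np.float32)))
    k=(hsv[...,0]>=8)&(hsv[...,0]<=20)&(hsv[...,1]>60)&(Q[...,2]>-.03)&(Q[...,2]<.02)&(abs(Q[...,1])<.02)&(Q[...,0]>.012)&(Q[...,0]<.09)
    T=Q[k]
    for a in np.arange(.015,.08,.01):
        q=T[(T[:,0]>a)&(T[:,0]<a+.01)]
        if len(q)>20: print(' handle',round(a+.005,3),'z',np.percentile(q[:,2],10).round(4),'y',np.percentile(q[:,1],[2,98]).round(4))
E
python3 - <<'E'
from h import *
s=st(); c=snap('wrist','w37'); mal('w37',s); snap('scene','scene37')
E
```

```text
t 43.95 pos [ 0.4154 -0.0395  0.1769] F [-0.8 -1.1 -2.3] w 0.022 q6 -0.4 x [-0.17   0.985  0.002] z [-0.004  0.001 -1.   ]
head n 1446 z -0.0318 x [-0.0338 -0.0244] y [-0.0158  0.0135] ((-0.03080829232931137, -0.0010185390710830688), (0.014296263456344604, 0.07916682213544846), 0.2572568356990814)
 handle 0.02 z -0.0262 y [-0.0122  0.0102]
 handle 0.03 z -0.0263 y [-0.0123  0.01  ]
 handle 0.04 z -0.0263 y [-0.0126  0.0101]
 handle 0.05 z -0.0263 y [-0.0126  0.0101]
 handle 0.06 z -0.0263 y [-0.0126  0.0102]
 handle 0.07 z -0.0267 y [-0.0125  0.01  ]
```

View pics/w37.png

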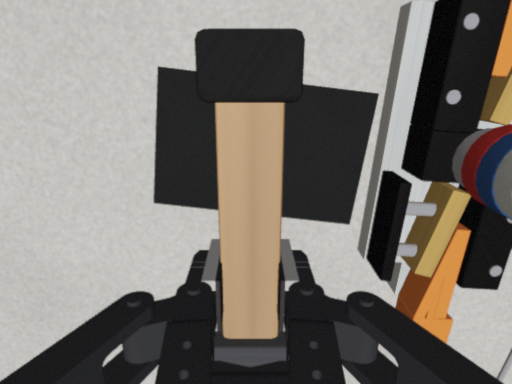

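>>> {"name": "drive_tool", "arguments": {
  "commands": [
    [0.02, 0.01, 0, 0, 0, -0.06, 5],
    [0.05, 0.025, 0, 0, 0, -0.16, 5],
    [0.085, 0.045, 0, 0, 0, -0.27, 5],
    [0.12, 0.064, 0, 0, 0, -0.38, 5],
    [0.15, 0.08, 0, 0, 0, -0.5, 5],
    [0.18, 0.096, 0, 0, 0, -0.62, 5],
    [0.21, 0.112, 0, 0, 0, -0.74, 5],
    [0.235, 0.125, 0, 0, 0, -0.86, 5],
    [0.255, 0.136, 0, 0, 0, -0.98, 5],
    [0.27, 0.144, 0, 0, 0, -1.1, 5],
    [0.28, 0.15, 0, 0, 0, -1.22, 5],
    [0.286, 0.153, 0, 0, 0, -1.33, 5],
    [0.2883, 0.1537, 0, 0, 0, -1.42, 5],
    [0.2883, 0.1537, 0, 0, 0, -1.48, 5],
    [0.2883, 0.1537, 0, 0, 0, -1.503, 5],
    [0.2883, 0.1537, 0, 0, 0, -1.503, 5],
    [0.2883, 0.1537, 0, 0, 0, -1.503, 5],
    [0.2883, 0.1537, 0, 0, 0, -1.503, 5]
  ]
}}

```text
time_s: 45.55
eef_pos: [0.519, 0.2702, 0.1787]
eef_rot: [[-0.995, -0.102, -0.001], [-0.102, 0.995, -0.0], [0.001, -0.0, -1.0]]
force: [-0.3, 1.1, -2.2]
width: 0.0218
```

```bash
python3 - <<'E'
from h import *
s=st(); print('head dir',np.degrees(np.arctan2(-s['eef_rot'][1,0],-s['eef_rot'][0,0])),'tcp foot',tofoot(s['eef_pos']))
snap('scene','scene38'); snap('side','side38'); snap('wrist','w38'); mal('w38',s)
E
```

```text
t 45.55 pos [0.519  0.2702 0.1787] F [-0.3  1.1 -2.2] w 0.0218 q6 -1.29 x [-0.995 -0.102  0.001] z [-0.001 -0.    -1.   ]
head dir 5.842757430840205 tcp foot [-0.04239751  0.26414415]
head n 1473 z -0.0321 x [-0.0324 -0.0229] y [-0.0154  0.014 ] ((-0.029653005301952362, -0.0007679648697376251), (0.07921383529901505, 0.014230873435735703), 89.72588348388672)
 handle 0.02 z -0.0266 y [-0.012   0.0106]
 handle 0.03 z -0.0266 y [-0.0118  0.0105]
 handle 0.04 z -0.0266 y [-0.0118  0.0105]
 handle 0.05 z -0.0266 y [-0.0118  0.0105]
 handle 0.06 z -0.0266 y [-0.0118  0.0104]
 handle 0.07 z -0.0268 y [-0.0118  0.0104]
```

View pics/scene38.png

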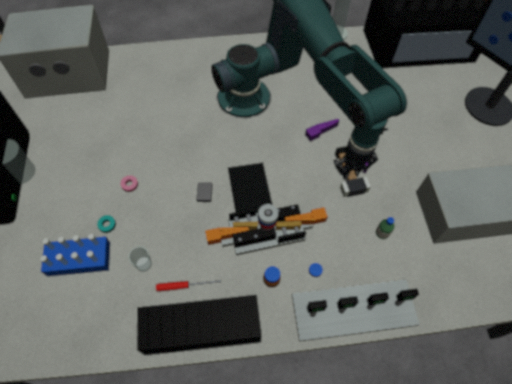

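View pics/side38.png

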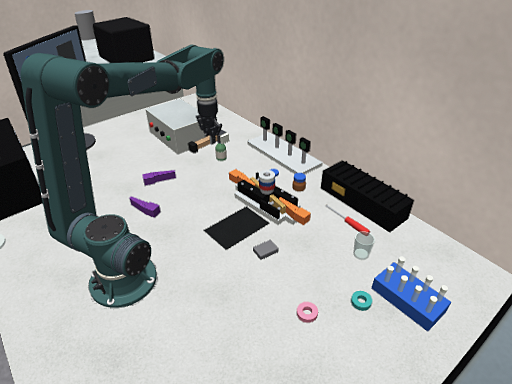

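>>> {"name": "drive_tool", "arguments": {
  "commands": [
    [0.001, 0.001, 0.03, 0, 0, 0, 5],
    [0.001, 0.001, 0.07, 0, 0, 0, 5],
    [0.001, 0.001, 0.105, 0, 0, 0, 5],
    [0.001, 0.001, 0.13, 0, 0, 0, 5],
    [0.001, 0.001, 0.143, 0, 0, 0, 5],
    [0.001, 0.001, 0.1465, 0, 0, 0, 5],
    [0.001, 0.001, 0.1465, 0, 0, 0, 5],
    [0.001, 0.001, 0.1465, 0, 0, 0, 5],
    [0.001, 0.001, 0.1465, 0, 0, 0, 5],
    [0.001, 0.001, 0.1465, 0, 0, 0, 5]
  ]
}}

```text
time_s: 46.53
eef_pos: [0.5198, 0.2721, 0.0355]
eef_rot: [[-0.995, -0.103, 0.005], [-0.103, 0.995, 0.002], [-0.005, 0.001, -1.0]]
force: [0.4, -0.3, -2.9]
width: 0.0222
```

```bash
python3 - <<'E'
from h import *
s=st(); print('tcp foot',tofoot(s['eef_pos']))
c=snap('side','side39'); 
u,v=proj(c,[[*(C+YF*.2),.05]])[0].astype(int); cv2.imwrite('pics/z39.png',cv2.resize(c['image'][v-45:v+45,u-60:u+60],None,fx=6,fy=6,interpolation=cv2.INTER_CUBIC))
E
```

```text
t 46.53 pos [0.5198 0.2721 0.0355] F [ 0.4 -0.3 -2.9] w 0.0222 q6 -1.29 x [-0.995 -0.103 -0.005] z [ 0.005  0.002 -1.   ]
tcp foot [-0.0414164   0.26591901]
```

View pics/z39.png

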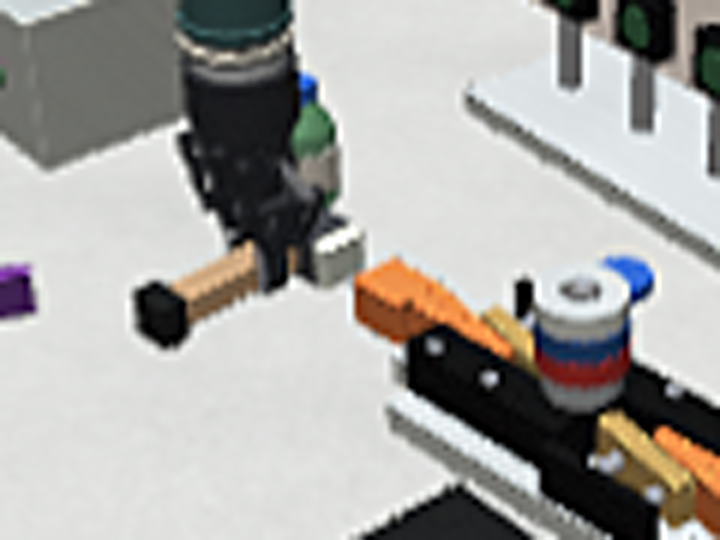

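>>> {"name": "drive_tool", "arguments": {
  "commands": [
    [0.002, 0, 0.003, 0, 0, 0, 5],
    [0.002, 0, 0.003, 0, 0, 0, 5],
    [0.002, 0, 0.003, 0, 0, 0, 5],
    [0.002, -0.01, 0.003, 0, 0, 0, 5],
    [0.002, -0.025, 0.003, 0, 0, 0, 5],
    [0.002, -0.04, 0.003, 0, 0, 0, 5],
    [0.002, -0.046, 0.003, 0, 0, 0, 5],
    [0.002, -0.02, 0.003, 0, 0, 0, 5],
    [0.002, -0.01, 0.003, 0, 0, 0, 5],
    [0.002, -0.01, 0.003, 0, 0, 0, 5],
    [0.002, -0.01, 0.003, 0, 0, 0, 5],
    [0.002, -0.01, 0.003, 0, 0, 0, 5]
  ]
}}

```text
time_s: 47.58
eef_pos: [0.5171, 0.261, 0.0297]
eef_rot: [[-0.995, -0.104, -0.0], [-0.104, 0.995, -0.001], [0.0, -0.001, -1.0]]
force: [0.7, 0.3, -2.3]
width: 0.022
```

```bash
cat >> h.py <<'E'
def wedgeside(f,side=1):
    # wedge extents along foot y from given camera cloud (orange)
    c=load(f); W=cloud(c); F=np.dstack([side*((W[...,:2]-C)@XF),side*((W[...,:2]-C)@YF),W[...,2]])
    hsv=cv2.cvtColor(c['image'],cv2.COLOR_BGR2HSV); m=cv2.inRange(hsv,np.array((6,150,60)),np.array((16,255,255)))>0
    q=F[m]; q=q[(abs(q[:,0])<.05)&(q[:,1]>.02)&(q[:,1]<.25)&(q[:,2]>.02)&(q[:,2]<.1)]
    b=q[(q[:,0]>-.019)&(q[:,2]>.055)]
    print(f,'n',len(q),'y_f max',np.percentile(q[:,1],[97,99]).round(4),'min',np.percentile(q[:,1],[1,3]).round(4),'ztop',np.percentile(q[:,2],97).round(4))
E
python3 - <<'E'
from h import *
s=st(); print('tcp foot',tofoot(s['eef_pos'])); snap('side','side40'); snap('scene','scene40'); wedgeside('side38'); wedgeside('side40'); wedgeside('scene38'); wedgeside('scene40')
c=load('side40')
u,v=proj(c,[[*(C+YF*.2),.05]])[0].astype(int); cv2.imwrite('pics/z40.png',cv2.resize(c['image'][v-45:v+45,u-60:u+60],None,fx=6,fy=6,interpolation=cv2.INTER_CUBIC))
E
```

```text
t 47.58 pos [0.5171 0.261  0.0297] F [ 0.7  0.3 -2.3] w 0.022 q6 -1.3 x [-0.995 -0.104  0.   ] z [-0.    -0.001 -1.   ]
tcp foot [-0.0452461   0.25519566]
side38 n 197 y_f max [0.1914 0.1944] min [0.0554 0.0633] ztop 0.0654
side40 n 167 y_f max [0.1733 0.1754] min [0.0432 0.0457] ztop 0.0652
scene38 n 369 y_f max [0.1893 0.191 ] min [0.0624 0.0664] ztop 0.0657
scene40 n 352 y_f max [0.17  0.173] min [0.0423 0.0463] ztop 0.0659
```

View pics/z40.png

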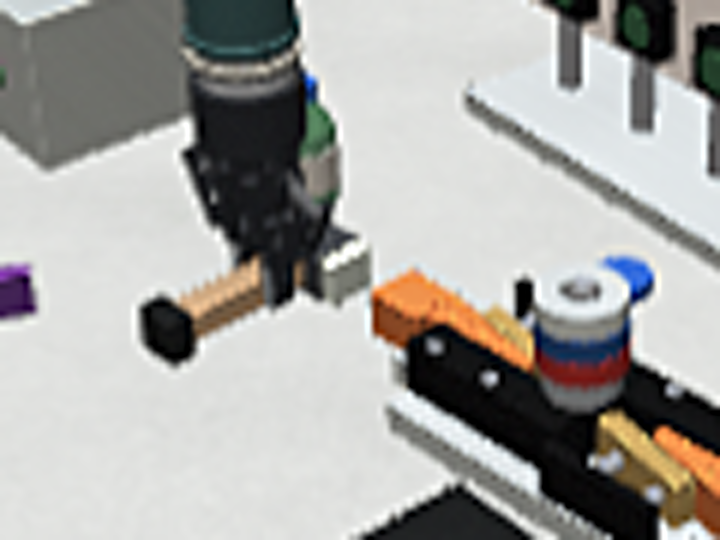

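>>> {"name": "drive_tool", "arguments": {
  "commands": [
    [0, 0, -0.0022, 0, 0, 0, 5],
    [0, 0, -0.0022, 0, 0, 0, 5],
    [0, -0.015, -0.0022, 0, 0, 0, 5],
    [0, -0.035, -0.0022, 0, 0, 0, 5],
    [0, -0.055, -0.0022, 0, 0, 0, 5],
    [0, -0.055, -0.0022, 0, 0, 0, 5],
    [0, -0.03, -0.0022, 0, 0, 0, 5],
    [0, -0.015, -0.0022, 0, 0, 0, 5],
    [0, -0.015, -0.0022, 0, 0, 0, 5],
    [0, -0.015, -0.0022, 0, 0, 0, 5]
  ]
}}

```text
time_s: 48.52
eef_pos: [0.5187, 0.2466, 0.0322]
eef_rot: [[-0.995, -0.104, 0.001], [-0.104, 0.995, -0.001], [-0.0, -0.001, -1.0]]
force: [0.1, -0.4, -2.5]
width: 0.0219
```

```bash
python3 - <<'E'
from h import *
s=st(); print('tcp foot',tofoot(s['eef_pos'])); snap('side','side41'); snap('scene','scene41'); snap('wrist','w41'); wedgeside('side41');  wedgeside('scene41'); mal('w41',s)
E
```

```text
t 48.52 pos [0.5187 0.2466 0.0322] F [ 0.1 -0.4 -2.5] w 0.0219 q6 -1.33 x [-0.995 -0.104 -0.   ] z [ 0.001 -0.001 -1.   ]
tcp foot [-0.04506272  0.24069687]
side41 n 142 y_f max [0.153  0.1554] min [0.0324 0.0379] ztop 0.0658
scene41 n 326 y_f max [0.1527 0.1546] min [0.0262 0.0382] ztop 0.0667
head n 1455 z -0.0314 x [-0.0323 -0.0228] y [-0.0164  0.0131] ((-0.029685571789741516, -0.0015541128814220428), (0.01462685689330101, 0.07951038330793381), 0.31549957394599915)
 handle 0.02 z -0.026 y [-0.0129  0.0098]
 handle 0.03 z -0.0259 y [-0.0126  0.0096]
 handle 0.04 z -0.026 y [-0.0127  0.0098]
 handle 0.05 z -0.026 y [-0.0127  0.0097]
 handle 0.06 z -0.0261 y [-0.0127  0.0096]
 handle 0.07 z -0.0264 y [-0.0126  0.0096]
```

View pics/w41.png

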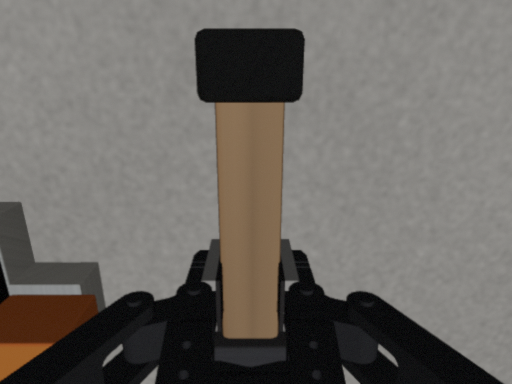

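>>> {"name": "drive_tool", "arguments": {
  "commands": [
    [0, -0.01, 0, 0, 0, 0, 5],
    [0, -0.03, 0, 0, 0, 0, 5],
    [0, -0.05, 0, 0, 0, 0, 5],
    [0, -0.05, 0, 0, 0, 0, 5]
  ]
}}

```text
time_s: 49.0
eef_pos: [0.5227, 0.2052, 0.033]
eef_rot: [[-0.995, -0.104, -0.001], [-0.104, 0.994, 0.023], [-0.001, 0.023, -1.0]]
force: [-3.0, 29.7, -5.5]
width: 0.0218
```

>>> {"name": "drive_tool", "arguments": {
  "commands": [
    [0, 0.02, 0, 0, 0, 0, 5],
    [0, 0.045, 0, 0, 0, 0, 5],
    [0, 0.06, 0, 0, 0, 0, 5],
    [0, 0.06, 0, 0, 0, 0, 5],
    [0, 0.06, -0.03, 0, 0, 0, 5],
    [0, 0.06, -0.07, 0, 0, 0, 5],
    [0, 0.06, -0.11, 0, 0, 0, 5],
    [0, 0.06, -0.145, 0, 0, 0, 5],
    [0, 0.06, -0.145, 0, 0, 0, 5],
    [0, 0.06, -0.145, 0, 0, 0, 5]
  ]
}}

```text
time_s: 49.83
eef_pos: [0.5197, 0.2552, 0.1808]
eef_rot: [[-0.995, -0.101, 0.007], [-0.101, 0.995, 0.002], [-0.007, 0.001, -1.0]]
force: [-0.3, 0.3, -3.4]
width: 0.0219
```

```bash
python3 - <<'E'
from h import *
s=st(); print('tcp foot',tofoot(s['eef_pos'])); snap('side','side42'); snap('scene','scene42'); snap('wrist','w42'); wedgeside('side42');  wedgeside('scene42'); mal('w42',s)
c=load('side42')
u,v=proj(c,[[*(C+YF*.13),.05]])[0].astype(int); a=cv2.resize(c['image'][v-30:v+30,u-40:u+40],None,fx=5,fy=5,interpolation=cv2.INTER_CUBIC)
c=load('scene42')
u,v=proj(c,[[*(C+YF*.13),.05]])[0].astype(int); b=cv2.resize(c['image'][v-30:v+30,u-40:u+40],None,fx=5,fy=5,interpolation=cv2.INTER_CUBIC)
cv2.imwrite('pics/z42.png',np.hstack([a,b]))
E
```

```text
t 49.83 pos [0.5197 0.2552 0.1808] F [-0.3  0.3 -3.4] w 0.0219 q6 -1.31 x [-0.995 -0.101 -0.007] z [ 0.007  0.002 -1.   ]
tcp foot [-0.04321007  0.24916357]
side42 n 142 y_f max [0.1553 0.1573] min [0.0296 0.0392] ztop 0.0667
scene42 n 330 y_f max [0.1532 0.155 ] min [0.0342 0.0393] ztop 0.0653
head n 1455 z -0.0262 x [-0.03   -0.0204] y [-0.0156  0.0138] ((-0.027407202869653702, -0.0008813776075839996), (0.07955677062273026, 0.014682512730360031), 89.95523071289062)
 handle 0.02 z -0.021 y [-0.0123  0.0104]
 handle 0.03 z -0.0211 y [-0.012   0.0103]
 handle 0.04 z -0.0213 y [-0.0119  0.0104]
 handle 0.05 z -0.0214 y [-0.012   0.0104]
 handle 0.06 z -0.0215 y [-0.012   0.0103]
 handle 0.07 z -0.0217 y [-0.012   0.0102]
 handle 0.08 z -0.0253 y [-0.0122  0.01  ]
```

View pics/z42.png

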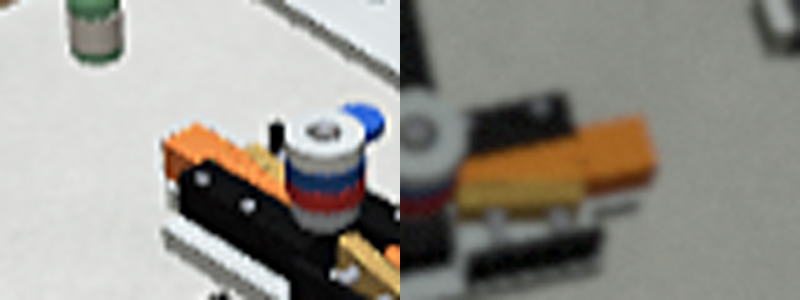

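View pics/w42.png

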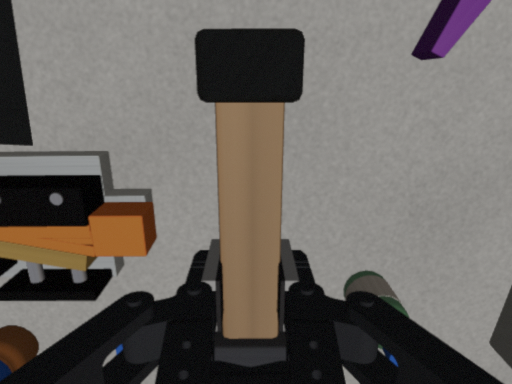

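```bash
python3 - <<'E'
from h import *
s=st(); snap('wrist','w43'); mal('w43',s); wedge('w43',zt=.060)
c=load('w43'); W=cloud(c); F=np.dstack([(W[...,:2]-C)@XF,(W[...,:2]-C)@YF,W[...,2]]); hsv=cv2.cvtColor(c['image'],cv2.COLOR_BGR2HSV); m=cv2.inRange(hsv,np.array((6,150,60)),np.array((17,255,255)))>0
q=F[m]; q=q[(abs(q[:,2]-.06)<.003)]; print('wedge rear y_f',np.percentile(q[:,1],[99,99.7]),'x_f',np.percentile(q[q[:,1]>.12][:,0],[1,99]))
k=F[(abs(F[...,2]-.0635)<.003)&(F[...,0]<-.012)&(F[...,0]>-.045)&(F[...,1]>.05)]; print('wall end y_f',np.percentile(k[:,1],[99,99.8]))
E
```

```text
t 49.98 pos [0.5166 0.2548 0.1744] F [ 0.   1.2 -3.1] w 0.0218 q6 -1.31 x [-0.995 -0.102  0.004] z [-0.004 -0.002 -1.   ]
head n 1463 z -0.0316 x [-0.0324 -0.0229] y [-0.0155  0.0139] ((-0.02965642884373665, -0.0005840472877025604), (0.014032813720405102, 0.07930391281843185), 0.3825952410697937)
 handle 0.02 z -0.0261 y [-0.012   0.0106]
 handle 0.03 z -0.0262 y [-0.0118  0.0104]
 handle 0.04 z -0.0261 y [-0.0119  0.0105]
 handle 0.05 z -0.0262 y [-0.0119  0.0105]
 handle 0.06 z -0.0262 y [-0.0119  0.0105]
 handle 0.07 z -0.0264 y [-0.0118  0.0104]
wedge px [ 93.2 233.6] head deg -83.9 len 0.1198 wid 0.0358 blockctr [0.5728 0.1468] shoulder [0.5752 0.1245] rear [0.5704 0.1692] zmed 0.0594
wedge rear y_f [0.15794416 0.15826219] x_f [-0.01959107  0.01669252]
wall end y_f [0.11411719 0.14048158]
```

>>> {"name": "drive_tool", "arguments": {
  "commands": [
    [0, -0.01, -0.02, 0, 0, 0, 5],
    [0, -0.04, -0.03, 0, 0, 0, 5],
    [0, -0.075, -0.03, 0, 0, 0, 5],
    [0, -0.11, -0.03, 0, 0, 0, 5],
    [0, -0.145, -0.03, 0, 0, 0, 5],
    [0, -0.18, -0.03, 0, 0, 0, 5],
    [0, -0.215, -0.03, 0, 0, 0, 5],
    [0, -0.25, -0.03, 0, 0, 0, 5],
    [0, -0.285, -0.03, 0, 0, 0, 5],
    [0, -0.32, -0.03, 0, 0, 0, 5],
    [0, -0.355, -0.03, 0, 0, 0, 5],
    [0, -0.39, -0.03, 0, 0, 0, 5],
    [0, -0.425, -0.03, 0, 0, 0, 5],
    [0, -0.46, -0.03, 0, 0, 0, 5],
    [0, -0.49, -0.03, 0, 0, 0, 5],
    [-0.0008, -0.508, -0.02, 0, 0, 0, 5],
    [-0.0008, -0.5142, 0, 0, 0, 0, 5],
    [-0.0008, -0.5142, 0, 0, 0, 0, 5],
    [-0.0008, -0.5142, 0, 0, 0, 0, 5],
    [-0.0008, -0.5142, 0, 0, 0, 0, 5]
  ]
}}

```text
time_s: 51.7
eef_pos: [0.5712, -0.2538, 0.1761]
eef_rot: [[-0.995, -0.104, -0.002], [-0.104, 0.995, 0.002], [0.001, 0.002, -1.0]]
force: [0.8, -0.3, -1.9]
width: 0.0219
```

```bash
python3 - <<'E'
from h import *
s=st(); print('head dir',np.degrees(np.arctan2(-s['eef_rot'][1,0],-s['eef_rot'][0,0])),'tcp foot',tofoot(s['eef_pos']))
snap('scene','scene44'); snap('side','side44'); snap('wrist','w44'); mal('w44',s)
wedgeside('side44',-1); wedgeside('scene44',-1); wedgeside('scene44',1)
E
```

```text
t 51.7 pos [ 0.5712 -0.2538  0.1761] F [ 0.8 -0.3 -1.9] w 0.0219 q6 -2.18 x [-0.995 -0.104  0.001] z [-0.002  0.002 -1.   ]
head dir 5.9796214996371715 tcp foot [-0.04430034 -0.26244129]
head n 1467 z -0.0336 x [-0.0328 -0.0234] y [-0.0157  0.0137] ((-0.030141668394207954, -0.0007213912904262543), (0.01445729099214077, 0.07941947877407074), 0.4891902208328247)
 handle 0.02 z -0.0279 y [-0.0122  0.0103]
 handle 0.03 z -0.0279 y [-0.0121  0.0102]
 handle 0.04 z -0.028 y [-0.0122  0.0102]
 handle 0.05 z -0.0279 y [-0.0122  0.0102]
 handle 0.06 z -0.0279 y [-0.0122  0.0102]
 handle 0.07 z -0.028 y [-0.0122  0.0101]
side44 n 229 y_f max [0.1967 0.1969] min [0.0654 0.071 ] ztop 0.0626
scene44 n 389 y_f max [0.1901 0.1921] min [0.0648 0.0698] ztop 0.0663
scene44 n 331 y_f max [0.1526 0.1545] min [0.0346 0.0392] ztop 0.0666
```

View pics/side44.png

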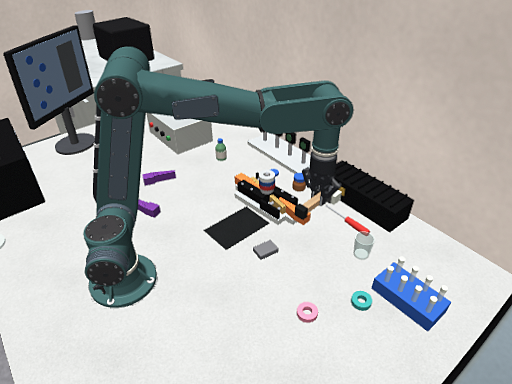

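View pics/w44.png

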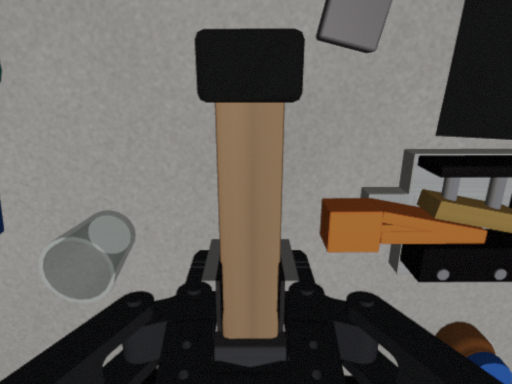

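```bash
python3 - <<'E'
from h import *
c=load('w44'); p=ray(c,[(110,235)],0)[0]; print('beaker',p,tofoot(p)); 
for u in [(322,225)]: p=ray(c,[u],.06)[0]; print(tofoot(p))
p=ray(load('w34'),[(388,170)],.005)[0]; print('driver tip',p,tofoot(p))
E
```

```text
beaker [ 0.66140827 -0.39233581  0.        ] [ 0.03117886 -0.40951001]
[-0.0077168  -0.20320408]
driver tip [ 0.74743629 -0.1565395   0.005     ] [ 0.14098927 -0.1838058 ]
```

>>> {"name": "drive_tool", "arguments": {
  "commands": [
    [0.001, 0, 0.03, 0, 0, 0, 5],
    [0.001, 0, 0.07, 0, 0, 0, 5],
    [0.001, 0, 0.105, 0, 0, 0, 5],
    [0.001, 0, 0.13, 0, 0, 0, 5],
    [0.001, 0, 0.14, 0, 0, 0, 5],
    [0.001, 0, 0.1435, 0, 0, 0, 5],
    [0.001, 0, 0.1435, 0, 0, 0, 5],
    [0.001, 0, 0.1435, 0, 0, 0, 5],
    [0.001, 0, 0.1435, 0, 0, 0, 5],
    [0.001, 0, 0.1435, 0, 0, 0, 5],
    [0.001, 0, 0.1435, 0, 0, 0, 5],
    [0.001, 0, 0.1435, 0, 0, 0, 5]
  ]
}}

```text
time_s: 52.85
eef_pos: [0.571, -0.2555, 0.0347]
eef_rot: [[-0.995, -0.103, 0.002], [-0.103, 0.995, -0.001], [-0.002, -0.001, -1.0]]
force: [0.2, -0.2, -2.3]
width: 0.0221
```

```bash
python3 - <<'E'
from h import *
s=st(); print('tcp foot',tofoot(s['eef_pos']))
E
```

```text
t 52.85 pos [ 0.571  -0.2555  0.0347] F [ 0.2 -0.2 -2.3] w 0.0221 q6 -2.19 x [-0.995 -0.103 -0.002] z [ 0.002 -0.001 -1.   ]
tcp foot [-0.04473565 -0.26413716]
```

>>> {"name": "drive_tool", "arguments": {
  "commands": [
    [0.0005, 0, 0.0015, 0, 0, 0, 5],
    [0.0005, 0, 0.0015, 0, 0, 0, 5],
    [0.0005, 0.01, 0.0015, 0, 0, 0, 5],
    [0.0005, 0.025, 0.0015, 0, 0, 0, 5],
    [0.0005, 0.04, 0.0015, 0, 0, 0, 5],
    [0.0005, 0.046, 0.0015, 0, 0, 0, 5],
    [0.0005, 0.02, 0.0015, 0, 0, 0, 5],
    [0.0005, 0.01, 0.0015, 0, 0, 0, 5],
    [0.0005, 0.01, 0.0015, 0, 0, 0, 5],
    [0.0005, 0.01, 0.0015, 0, 0, 0, 5],
    [0.0005, 0.01, 0.0015, 0, 0, 0, 5]
  ]
}}

```text
time_s: 53.77
eef_pos: [0.5687, -0.2446, 0.0318]
eef_rot: [[-0.995, -0.103, -0.0], [-0.103, 0.995, 0.001], [0.0, 0.001, -1.0]]
force: [-0.2, -0.7, -3.1]
width: 0.0215
```

```bash
python3 - <<'E'
from h import *
s=st(); print('tcp foot',tofoot(s['eef_pos'])); snap('scene','scene45'); snap('side','side45'); wedgeside('side45',-1); wedgeside('scene45',-1)
c=load('side45')
u,v=proj(c,[[*(C-YF*.17),.05]])[0].astype(int); cv2.imwrite('pics/z45.png',cv2.resize(c['image'][v-45:v+45,u-60:u+60],None,fx=6,fy=6,interpolation=cv2.INTER_CUBIC))
E
```

```text
t 53.77 pos [ 0.5687 -0.2446  0.0318] F [-0.2 -0.7 -3.1] w 0.0215 q6 -2.17 x [-0.995 -0.103  0.   ] z [-0.     0.001 -1.   ]
tcp foot [-0.04586868 -0.25300186]
side45 n 224 y_f max [0.1698 0.1732] min [0.0427 0.0503] ztop 0.0626
scene45 n 353 y_f max [0.1677 0.1696] min [0.0452 0.0508] ztop 0.0667
```

View pics/z45.png

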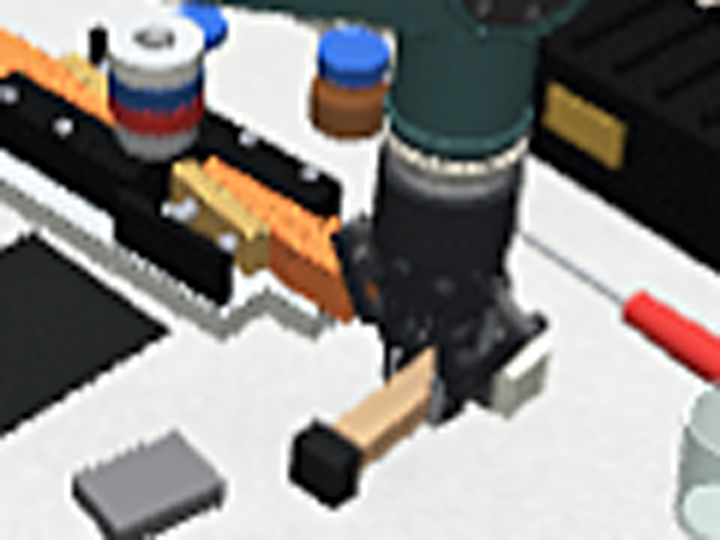

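>>> {"name": "drive_tool", "arguments": {
  "commands": [
    [0, 0, -0.001, 0, 0, 0, 5],
    [0, 0.015, -0.001, 0, 0, 0, 5],
    [0, 0.035, -0.001, 0, 0, 0, 5],
    [0, 0.055, -0.001, 0, 0, 0, 5],
    [0, 0.055, -0.001, 0, 0, 0, 5],
    [0, 0.03, -0.001, 0, 0, 0, 5],
    [0, 0.015, -0.001, 0, 0, 0, 5],
    [0, 0.015, -0.001, 0, 0, 0, 5],
    [0, 0.015, -0.001, 0, 0, 0, 5]
  ]
}}

```text
time_s: 54.62
eef_pos: [0.5674, -0.2306, 0.0331]
eef_rot: [[-0.995, -0.101, 0.0], [-0.101, 0.995, 0.001], [-0.0, 0.001, -1.0]]
force: [-0.3, -0.1, -2.6]
width: 0.0217
```

```bash
python3 - <<'E'
from h import *
s=st(); print('tcp foot',tofoot(s['eef_pos'])); snap('scene','scene46'); snap('side','side46'); wedgeside('side46',-1); wedgeside('scene46',-1)
E
```

```text
t 54.62 pos [ 0.5674 -0.2306  0.0331] F [-0.3 -0.1 -2.6] w 0.0217 q6 -2.15 x [-0.995 -0.101 -0.   ] z [ 0.     0.001 -1.   ]
tcp foot [-0.0457315  -0.23891766]
side46 n 205 y_f max [0.1578 0.1595] min [0.027  0.0349] ztop 0.0639
scene46 n 353 y_f max [0.1545 0.1561] min [0.0282 0.0343] ztop 0.0669
```

>>> {"name": "drive_tool", "arguments": {
  "commands": [
    [0, 0.01, 0, 0, 0, 0, 5],
    [0, 0.03, 0, 0, 0, 0, 5],
    [0, 0.05, 0, 0, 0, 0, 5],
    [0, 0.05, 0, 0, 0, 0, 5]
  ]
}}

```text
time_s: 55.05
eef_pos: [0.5628, -0.1921, 0.0346]
eef_rot: [[-0.995, -0.1, 0.004], [-0.101, 0.995, -0.029], [-0.001, -0.029, -1.0]]
force: [2.4, -33.1, -10.0]
width: 0.0217
```

>>> {"name": "drive_tool", "arguments": {
  "commands": [
    [0, -0.02, 0, 0, 0, 0, 5],
    [0, -0.045, 0, 0, 0, 0, 5],
    [0, -0.06, 0, 0, 0, 0, 5],
    [0, -0.06, 0, 0, 0, 0, 5],
    [0, -0.06, -0.03, 0, 0, 0, 5],
    [0, -0.06, -0.07, 0, 0, 0, 5],
    [0, -0.06, -0.11, 0, 0, 0, 5],
    [0, -0.06, -0.145, 0, 0, 0, 5],
    [0, -0.06, -0.145, 0, 0, 0, 5],
    [0, -0.06, -0.145, 0, 0, 0, 5],
    [0, -0.06, -0.145, 0, 0, 0, 5]
  ]
}}

```text
time_s: 55.97
eef_pos: [0.5679, -0.2388, 0.177]
eef_rot: [[-0.995, -0.104, -0.002], [-0.104, 0.995, 0.002], [0.001, 0.002, -1.0]]
force: [-0.8, 0.1, -3.6]
width: 0.0221
```

```bash
python3 - <<'E'
from h import *
s=st(); print('tcp foot',tofoot(s['eef_pos'])); snap('scene','scene47'); snap('side','side47'); wedgeside('side47',-1); wedgeside('scene47',-1); wedgeside('scene47',1)
snap('wrist','w47'); mal('w47',s)
c=load('w47'); W=cloud(c); F=np.dstack([-(W[...,:2]-C)@XF,-(W[...,:2]-C)@YF,W[...,2]]); hsv=cv2.cvtColor(c['image'],cv2.COLOR_BGR2HSV); m=cv2.inRange(hsv,np.array((6,150,60)),np.array((17,255,255)))>0
q=F[m]; q=q[(abs(q[:,2]-.06)<.003)]; print('wedge rear y_f',np.percentile(q[:,1],[99,99.7]),'x_f',np.percentile(q[q[:,1]>.12][:,0],[1,99]))
k=F[(abs(F[...,2]-.0635)<.003)&(F[...,0]<-.02)&(F[...,0]>-.045)&(F[...,1]>.05)&(F[...,1]<.14)]; print('wall end y_f',np.percentile(k[:,1],[99,99.8]))
E
```

```text
t 55.97 pos [ 0.5679 -0.2388  0.177 ] F [-0.8  0.1 -3.6] w 0.0221 q6 -2.17 x [-0.995 -0.104  0.001] z [-0.002  0.002 -1.   ]
tcp foot [-0.04602078 -0.24722261]
side47 n 152 y_f max [0.1576 0.1594] min [0.0261 0.0326] ztop 0.0627
scene47 n 358 y_f max [0.1541 0.1559] min [0.0293 0.0347] ztop 0.0657
scene47 n 328 y_f max [0.1524 0.154 ] min [0.0349 0.04  ] ztop 0.0663
head n 1456 z -0.0294 x [-0.0315 -0.0221] y [-0.0156  0.0139] ((-0.029068833217024803, -0.00038186460733413696), (0.01510443352162838, 0.07970308512449265), 1.2467553615570068)
 handle 0.02 z -0.024 y [-0.0122  0.0106]
 handle 0.03 z -0.0241 y [-0.0119  0.0104]
 handle 0.04 z -0.024 y [-0.0119  0.0105]
 handle 0.05 z -0.0241 y [-0.0119  0.0105]
 handle 0.06 z -0.0242 y [-0.012   0.0104]
 handle 0.07 z -0.0245 y [-0.0119  0.0103]
wedge rear y_f [0.16091165 0.1615437 ] x_f [-0.01879067  0.01751198]
wall end y_f [0.11608016 0.1165372 ]
```

View pics/w47.png

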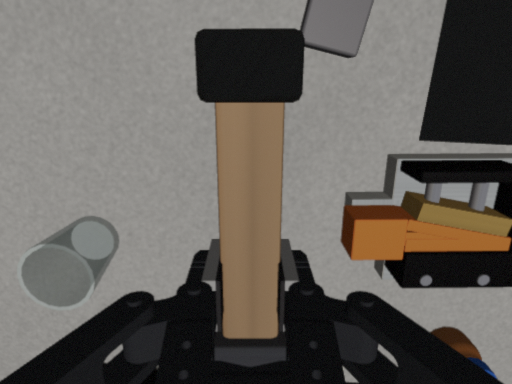

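>>> {"name": "drive_tool", "arguments": {
  "commands": [
    [0.012, 0.025, 0, 0, 0, 0.01, 5],
    [0.03, 0.06, 0, 0, 0, 0.042, 5],
    [0.047, 0.1, 0, 0, 0, 0.042, 5],
    [0.066, 0.14, 0, 0, 0, 0.042, 5],
    [0.085, 0.18, 0, 0, 0, 0.042, 5],
    [0.1, 0.21, 0, 0, 0, 0.042, 5],
    [0.107, 0.225, 0, 0, 0, 0.042, 5],
    [0.1088, 0.2286, 0, 0, 0, 0.042, 5],
    [0.1088, 0.2286, 0.03, 0, 0, 0.042, 5],
    [0.1088, 0.2286, 0.07, 0, 0, 0.042, 5],
    [0.1088, 0.2286, 0.1, 0, 0, 0.042, 5],
    [0.1088, 0.2286, 0.12, 0, 0, 0.042, 5],
    [0.1088, 0.2286, 0.13, 0, 0, 0.042, 5],
    [0.1088, 0.2286, 0.13, 0, 0, 0.042, 5],
    [0.1088, 0.2286, 0.13, 0, 0, 0.042, 5],
    [0.1088, 0.2286, 0.13, 0, 0, 0.042, 5]
  ]
}}

```text
time_s: 57.45
eef_pos: [0.4382, -0.0247, 0.0496]
eef_rot: [[-0.998, -0.061, 0.003], [-0.061, 0.998, -0.001], [-0.003, -0.001, -1.0]]
force: [-0.1, -0.1, -3.0]
width: 0.0221
```

```bash
python3 - <<'E'
from h import *
s=st(); snap('wrist','w48'); mal('w48',s); snap('side','side48')
c=load('side48'); u,v=proj(c,[[.43,-.02,.05]])[0].astype(int); cv2.imwrite('pics/z48.png',cv2.resize(c['image'][v-45:v+45,u-60:u+60],None,fx=6,fy=6,interpolation=cv2.INTER_CUBIC))
E
```

```text
t 57.45 pos [ 0.4382 -0.0247  0.0496] F [-0.1 -0.1 -3. ] w 0.0221 q6 -1.82 x [-0.998 -0.061 -0.003] z [ 0.003 -0.001 -1.   ]
head n 1464 z -0.0316 x [-0.0323 -0.0228] y [-0.0155  0.0139] ((-0.02908746898174286, -0.0006051026284694672), (0.013746364042162895, 0.07907399535179138), 0.06702573597431183)
 handle 0.02 z -0.0261 y [-0.0122  0.0106]
 handle 0.03 z -0.0261 y [-0.0123  0.0104]
 handle 0.04 z -0.0262 y [-0.0123  0.0105]
 handle 0.05 z -0.0262 y [-0.0122  0.0105]
 handle 0.06 z -0.0262 y [-0.0122  0.0105]
 handle 0.07 z -0.0265 y [-0.0122  0.0104]
```

View pics/w48.png

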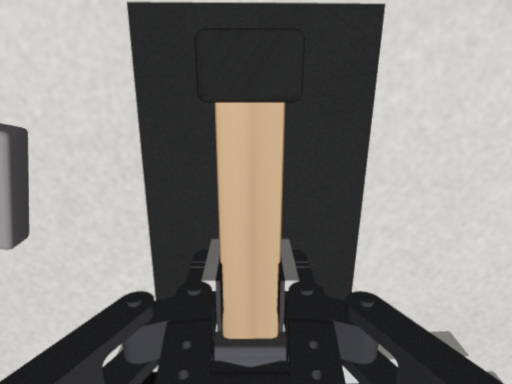

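View pics/z48.png

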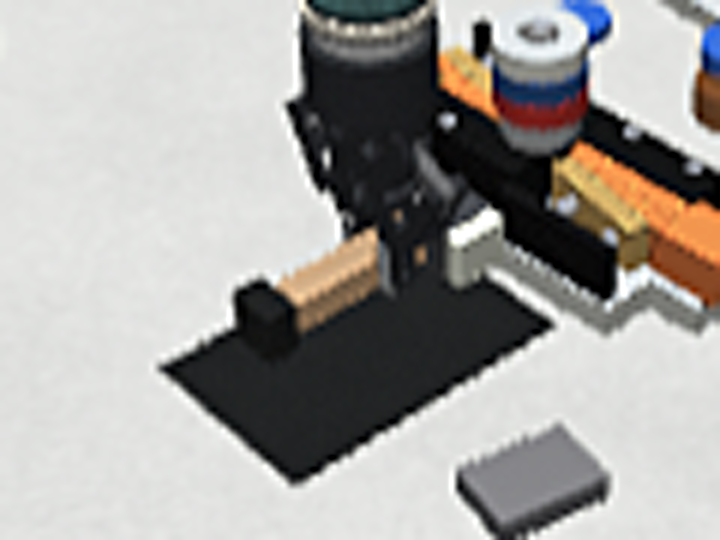

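>>> {"name": "drive_tool", "arguments": {
  "commands": [
    [0, 0, 0.012, 0, 0, 0, 5],
    [0, 0, 0.025, 0, 0, 0, 5],
    [0, 0, 0.035, 0, 0, 0, 5],
    [0, 0, 0.04, 0, 0, 0, 5],
    [0, 0, 0.0425, 0, 0, 0, 5],
    [0, 0, 0.0435, 0, 0, 0, 5],
    [0, 0, 0.0435, 0, 0, 0, 5],
    [0, 0, 0.0435, 0, 0, 0, 5],
    [0, 0, 0.0435, 0, 0, 0, 5]
  ]
}}

```text
time_s: 58.3
eef_pos: [0.4371, -0.0242, 0.0058]
eef_rot: [[-0.998, -0.061, 0.001], [-0.061, 0.998, -0.0], [-0.001, -0.0, -1.0]]
force: [-4.3, 0.3, 5.3]
width: 0.0219
```

```bash
python3 -c "
from h import *
s=st()"
```

```text
t 58.3 pos [ 0.4371 -0.0242  0.0058] F [-4.3  0.3  5.3] w 0.0219 q6 -1.82 x [-0.998 -0.061 -0.001] z [ 0.001 -0.    -1.   ]
```

On the mat (upward force shows contact). Open gently and rise.

>>> {"name": "drive_tool", "arguments": {
  "commands": [
    [0, 0, -0.0005, 0, 0, 0, 20],
    [0, 0, -0.001, 0, 0, 0, 35],
    [0, 0, -0.001, 0, 0, 0, 50],
    [0, 0, -0.001, 0, 0, 0, 60],
    [0, 0, -0.001, 0, 0, 0, 60],
    [0, 0, -0.02, 0, 0, 0, 60],
    [0, 0, -0.05, 0, 0, 0, 60],
    [0, 0, -0.09, 0, 0, 0, 60],
    [0, 0, -0.13, 0, 0, 0, 60],
    [0, 0, -0.17, 0, 0, 0, 60],
    [0, 0, -0.21, 0, 0, 0, 60],
    [0.03, 0, -0.25, 0, 0, 0, 60],
    [0.06, 0, -0.27, 0, 0, 0, 60],
    [0.06, 0, -0.27, 0, 0, 0, 60],
    [0.06, 0, -0.27, 0, 0, 0, 60],
    [0.06, 0, -0.27, 0, 0, 0, 60]
  ]
}}

```text
time_s: 59.63
eef_pos: [0.3769, -0.0279, 0.2739]
eef_rot: [[-0.998, -0.061, 0.0], [-0.061, 0.998, 0.0], [-0.0, 0.0, -1.0]]
force: [-0.2, -0.3, -0.6]
width: 0.0514
```

```bash
python3 - <<'E'
from h import *
s=st(); 
for n in('wrist','scene','side'): snap(n,n+'50')
c=load('wrist50'); W=cloud(c)
m=(W[...,2]>.022)&(W[...,2]<.045)&(abs(W[...,0]-.43)<.1)&(abs(W[...,1]+.02)<.07)
n,l,stt,ce=cv2.connectedComponentsWithStats(m.astype(np.uint8))
for i in range(1,n):
    if stt[i,4]>300: P=W[l==i]; print(P.mean(0).round(4),cv2.minAreaRect(P[:,:2].astype(np.float32)),np.percentile(P[:,2],[5,50,95]).round(4))
for side in(1,-1): wedgeside('side50',side); wedgeside('scene50',side)
E
```

```text
t 59.63 pos [ 0.3769 -0.0279  0.2739] F [-0.2 -0.3 -0.6] w 0.0514 q6 -1.86 x [-0.998 -0.061 -0.   ] z [ 0.  0. -1.]
[ 0.4351 -0.0258  0.0344] ((0.4216890335083008, -0.026841185986995697), (0.15955394506454468, 0.08000732958316803), 3.788363218307495) [0.0295 0.0359 0.0382]
side50 n 143 y_f max [0.1544 0.1561] min [0.0325 0.0388] ztop 0.0656
scene50 n 327 y_f max [0.1538 0.156 ] min [0.0335 0.0389] ztop 0.0658
side50 n 301 y_f max [0.1602 0.1613] min [0.0295 0.0394] ztop 0.0632
scene50 n 352 y_f max [0.1545 0.1561] min [0.0294 0.0345] ztop 0.0667
```

View pics/wrist50.png

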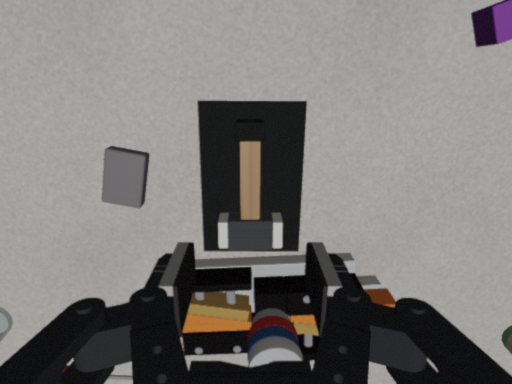

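View pics/scene50.png

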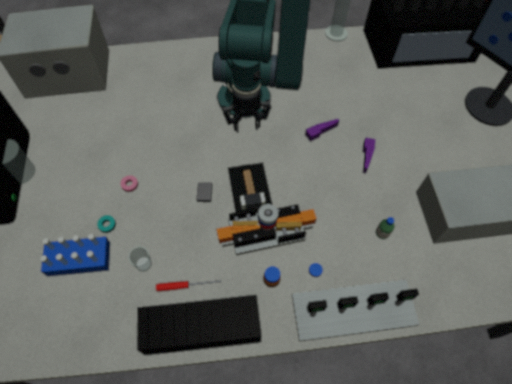

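View pics/side50.png

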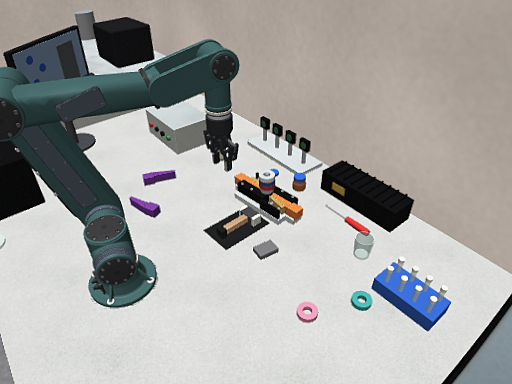

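>>> {"name": "drive_tool", "arguments": {
  "commands": [
    [-0.212, 0.045, -0.04, 0, 0, 0.12, 60],
    [-0.212, 0.045, -0.04, 0, 0, 0.24, 60],
    [-0.212, 0.045, -0.04, 0, 0, 0.36, 60],
    [-0.212, 0.045, -0.04, 0, 0, 0.48, 60],
    [-0.212, 0.045, -0.04, 0, 0, 0.6, 60],
    [-0.212, 0.045, -0.04, 0, 0, 0.72, 60],
    [-0.212, 0.045, -0.04, 0, 0, 0.84, 60],
    [-0.212, 0.045, -0.04, 0, 0, 0.96, 60],
    [-0.212, 0.045, -0.04, 0, 0, 1.08, 60],
    [-0.212, 0.045, -0.04, 0, 0, 1.2, 60],
    [-0.212, 0.045, -0.04, 0, 0, 1.32, 60],
    [-0.212, 0.045, -0.04, 0, 0, 1.44, 60],
    [-0.212, 0.045, -0.04, 0, 0, 1.53, 60],
    [-0.212, 0.045, -0.04, 0, 0, 1.53, 60],
    [-0.212, 0.045, -0.04, 0, 0, 1.53, 100],
    [-0.212, 0.045, -0.04, 0, 0, 1.53, 100],
    [-0.212, 0.045, -0.04, 0, 0, 1.53, 100]
  ]
}}

```text
time_s: 61.2
eef_pos: [0.5857, 0.0301, 0.3137]
eef_rot: [[-0.103, 0.995, -0.001], [0.995, 0.103, 0.0], [0.0, -0.001, -1.0]]
force: [0.1, -0.8, -0.1]
width: 0.0837
```

```bash
python3 - <<'E'
from h import *
s=st(); c=snap('wrist','w51'); W=cloud(c)
hsv=cv2.cvtColor(c['image'],cv2.COLOR_BGR2HSV); m=cv2.inRange(hsv,np.array((6,150,60)),np.array((16,255,255)))>0
for side in(1,-1):
    F=np.dstack([side*((W[...,:2]-C)@XF),side*((W[...,:2]-C)@YF),W[...,2]])
    q=F[m]; q=q[(abs(q[:,2]-.06)<.004)&(abs(q[:,0])<.04)&(q[:,1]>0)]
    if len(q)<50: continue
    b=q[q[:,1]>.12]
    k=F[(abs(F[...,2]-.0635)<.003)&(F[...,0]<-.02)&(F[...,0]>-.045)&(F[...,1]>.05)&(F[...,1]<.14)]
    sh=F[(abs(F[...,2]-.0595)<.003)&(hsv[...,0]>15)&(hsv[...,0]<30)&(hsv[...,1]>80)&(F[...,0]>-.005)&(F[...,0]<.045)&(abs(F[...,1]-.09)<.003)]
    print(side,'rear',np.percentile(q[:,1],99.5).round(4),'tip',np.percentile(q[:,1],.5).round(4),'block x',np.percentile(b[:,0],[2,98]).round(4),'wall end',np.percentile(k[:,1],99).round(4),'shoe @.09',np.percentile(sh[:,0],[2,98]).round(4) if len(sh)>5 else '')
P=W.reshape(-1,3); k=(np.hypot(P[:,0]-.5885,P[:,1]-.0115)<.029)&(np.hypot(P[:,0]-.5885,P[:,1]-.0115)>.015)&(P[:,2]>.12); print('ring top',np.percentile(P[k][:,2],[5,50,95]))
E
```

```text
t 61.2 pos [0.5857 0.0301 0.3137] F [ 0.1 -0.8 -0.1] w 0.0837 q6 -0.15 x [-0.103  0.995  0.   ] z [-0.001  0.    -1.   ]
1 rear 0.1575 tip 0.0247 block x [-0.0181  0.0173] wall end 0.1124 shoe @.09 [-0.004  0.029]
-1 rear 0.1582 tip 0.0604 block x [-0.0181  0.0163] wall end 0.1154 shoe @.09 [0.0123 0.0287]
ring top [0.13424374 0.13557751 0.38957327]
```

View pics/w51.png

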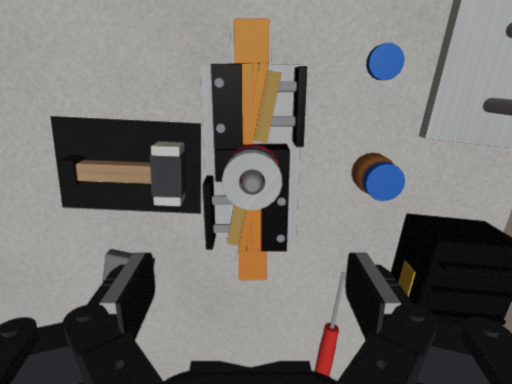

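```bash
python3 -c "
from station import job_done
print(job_done())"
```

```text
the job is handed in; nothing more can be done
None
```

The job is done and handed in at about 61 s of the 208 s allowed.

- **Rings:** All three were on the bench and are now on the post, red lowest, then blue, then aluminium. I measured the top of the stack at about 136 mm, which matches three rings lying flat on the seat.
- **Wedges:** One is in each slot, placed about 35 mm short and driven home with three mallet taps each. The last tap on each reached 30 to 33 N with no further advance. Each wedge's rear end is about 45 mm from the mouth (left 45, right 43 to 45, within measuring error), so the shoulders are against the foot. The brass shoes look pressed aside by about 2.5 to 3 mm.
- **Mallet:** It lies flat on the black mat, along the mat's long side and fully on it. It started out crosswise, overhanging the edge. The arm is clear of everything, and I saw no bystander moved.

**What went wrong on the way:** On the first try at the left slot the wedge's nose caught something, most likely the top of the shoe, at about 6 N and pitched in the grip. I set it flat on the bench, gripped it again and placed it without contact. The side and scene camera readings differed from the wrist camera by 2 to 4 mm in places, so I relied on the wrist camera for fits.

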